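# Gang the hand tools in the bench clamp, handles up, for oiling

### The arm

A 6-joint arm with a two-finger parallel gripper is mounted at the origin on the work surface. World frame = base frame: x ahead of the robot, y to its left, z up, the work surface at z = 0. Lengths are in mm, angles in rad, forces in N, time in s.
With the tool pointing down it reaches from about 300 to 775 mm from the base axis. Payload 14.6 kg.
Tool frame: the origin (TCP) lies midway between the tips of the shut fingers; the grasp point (between the pads) lies 19 mm behind it (pinch_z is the distance from the TCP to the grasp point, in mm); z points along the fingers, y is the direction in which the jaws open and shut (so a half turn about z gives the same grasp; the last joint's range is limited). The gripper opens to 94 mm and grips with 3 to 60 N. Pads are 16 mm wide; open, the fingers measure 119 mm over their backs; the gripper's body (75 mm by 177 mm) begins 78 mm behind the grasp point.
Start: joints at [-1.248, 0.3, 1.521, -0, 1.321, -0.067], TCP at [208.994, -508.734, 175.046] pointing down, gripper open.
Joint ranges: [-3.03, 3.03], [-0.79, 2.21], [0.23, 2.52], [-1.04, 4.18], [0, 3.07], [-2.55, 2.55]. Speed limits (rad/s): [2.22, 2.22, 2.57, 3.14, 3.14, 3.14].

### API

Orientations are given as [roll, pitch, yaw] about the fixed x, y, z axes, in that order (R = Rz(yaw) Ry(pitch) Rx(roll)).
In Python, from cell import read_state, camera, sign_off, pinch_z gives the robot as it stands. The module is installed in compiled form; this text tells all that it offers.
- The arm moves only by the tool servo_tool, never from a script. Its argument "series" is a list of rows, each a list of 6 numbers: the shift along the tool's x, y, z in cm, then the turn, a rotation vector about the tool's x, y, z in rad. In form: [[tx, ty, tz, rx, ry, rz], ...]. A call has exactly 10 rows; each row is the pose to reach, as a shift and turn from the pose commanded when the call began, along the tool's axes at that moment; what a row does not reach only later rows make up. A row lasts 1/12 s, in which the tool goes at most 41.7 mm and 7.16 degrees, less where a joint would pass 70% of its speed; a pose out of reach is approached as far as the arm can. A call with a gripper value outside its range is refused whole. "gripper" is the finger opening in cm, from 0 to 9.4, set as the call begins (left out, the last holds). The fingers move at their own pace and stop on an object; "grip_force" is the grip in N (left out, the last holds). Time passes only in rows, so rows that repeat a pose let the fingers close, or fill a call up. It gives the time, the measured TCP pose, the force and the opening at its end, in the units of the state.
- read_state(): the state, without advancing time (a new reading comes with each control period).
- camera(name): name is "side" or "top"; returns a dict with "pixels" (400x640x3 uint8, red, green, blue), "fx", "fy", "cx", "cy" (pixels), "k1" (the pictures are not rectified: a ray, as slopes to the right and down, at radius r is drawn at 1 + k1 r^2 times it, then the intrinsics apply), "pose" (4x4, takes a point from camera to world coordinates). Camera axes: x right, y down, z forward; pixel columns grow to the right and rows downward; lengths in mm; the calibration is good to about 2 mm. A picture is of the moment at which its call begins. There is no depth.
- sign_off(): hands the job in, once; it reports no verdict.
The state is a dict: "clock": time; "joints": joint angles; "qd": joint speeds; "effort": joint torques, N m; "eef_pos": TCP position; "eef_rot": TCP orientation; "wrist_force": force on the tool from outside, world axes, zero at the start; "moment": the same for the moment, N m; "finger_gap": finger opening in mm.
Only numpy, scipy, OpenCV 4.12 (cv2) and the standard library are available. Lean on these libraries where they do the work, as an engineer would, in place of code of your own. Each camera call takes 0.05 s, during which the arm holds its last target.

### The job

The wooden handles of all the hand tools lying on the potting bench are due for sanding and oiling: hang every one of them upright in the bench clamp, ball end up and steel end down between the jaws, each resting on both jaws by its square bolster. The jaw stands too wide to carry the bolsters, so slide it in part way first; once all the tools hang there, push it shut by its handle until it presses firmly on all the shanks, let go, and leave the pots and other things on the bench where they are.

Things in the scene. Friction and masses are not known exactly. Their poses are not given: they have to be found in the camera images.
- spatula: Spatula: steel hand tool with wooden handle, 183 mm long, about 0.15 kg; may be absent (None). Origin: centre of the 36 mm ball ending its handle; own x runs along it to the tip. Along x in mm: handle 20-23 thick to 70, square 36 x 36 bolster 70-80, round 12 mm shank to 127, then flat blade 14 mm wide, 4 mm thick to 165. Centre of mass about x 70. Starts lying level on ball and bolster, axis 18 mm up.
- spatula_shoulder (a point): point on the spatula's axis in the underside of its bolster (80 mm from the ball centre): the face that rests on the jaws. Pinched across the ball, the tool swings freely in a light grip (4 to 8 N) and hangs plumb; some 50 N holds it as it is.
- fork: Fork: steel hand tool with wooden handle, 183 mm long, about 0.15 kg; may be absent (None). Origin: centre of the 36 mm ball ending its handle; own x runs along it to the tip. Along x in mm: handle 20-23 thick to 70, square 36 x 36 bolster 70-80, round 12 mm shank to 127, then two straight tines, 14 mm over both, 5 mm thick to 165. Centre of mass about x 70. Starts lying level on ball and bolster, axis 18 mm up.
- fork_shoulder (a point): point on the fork's axis in the underside of its bolster (80 mm from the ball centre): the face that rests on the jaws. Pinched across the ball, the tool swings freely in a light grip (4 to 8 N) and hangs plumb; some 50 N holds it as it is.
- dibber: Dibber: steel hand tool with wooden handle, 183 mm long, about 0.15 kg; may be absent (None). Origin: centre of the 36 mm ball ending its handle; own x runs along it to the tip. Along x in mm: handle 20-23 thick to 70, square 36 x 36 bolster 70-80, round 12 mm shank to 127, then round pointed spike, 12 mm tapering to a point to 165. Centre of mass about x 70. Starts lying level on ball and bolster, axis 18 mm up.
- dibber_shoulder (a point): point on the dibber's axis in the underside of its bolster (80 mm from the ball centre): the face that rests on the jaws. Pinched across the ball, the tool swings freely in a light grip (4 to 8 N) and hangs plumb; some 50 N holds it as it is.
- hook: Hook: steel hand tool with wooden handle, 183 mm long, about 0.15 kg; may be absent (None). Origin: centre of the 36 mm ball ending its handle; own x runs along it to the tip. Along x in mm: handle 20-23 thick to 70, square 36 x 36 bolster 70-80, round 12 mm shank to 127, then 6 mm bar bent into a small hook, within 10 mm of the axis to 165. Centre of mass about x 70. Starts lying level on ball and bolster, axis 18 mm up.
- hook_shoulder (a point): point on the hook's axis in the underside of its bolster (80 mm from the ball centre): the face that rests on the jaws. Pinched across the ball, the tool swings freely in a light grip (4 to 8 N) and hangs plumb; some 50 N holds it as it is.
- clamp: wooden clamp fixed to the bench. Origin: on the bench under the middle of the fixed jaw's inner face; z up, y along the jaws, x from sliding to fixed jaw. Jaws: straight bars 30 mm thick, z 80 to 120 mm, inner faces parallel, free between y -140 and 140 mm; below them open down to the base at z 18. End posts at |y| 143 to 183 mm, guide rods 16 mm thick at |y| 163, z 80; nothing above z 120.
- jaw: the sliding jaw. Origin: middle of the lower edge of its inner face; the gap between the jaws is minus its x in the clamp's frame. Slides along the clamp's x, gap 0 to 68 mm, stiff (about 3 N), stays where left; starts 42 to 64 mm open. 36 mm bolsters bridge a gap below about 32 mm; 12 mm shanks are gripped at 12 mm.
- jaw_handle (a point): middle of the sliding jaw's wooden handle bar, 18 mm thick, 136 mm long along the clamp's y; it lies 105 mm to the clamp's -x of the jaw's inner face, 102 mm above the bench (top at 111). Two 10 mm arms, 55 mm either side of the middle, join it to the jaw; 66 mm is free between handle and jaw. It can be pushed from either side.
- pot_a: bystander: small terracotta pot, 70 mm across, 60 mm high; origin at the middle of its underside; leave it alone.
- pot_b: bystander: terracotta pot, 90 mm across, 66 mm high; origin at the middle of its underside; leave it alone.
- saucer: bystander: terracotta saucer, 110 mm across, 18 mm high; origin at the middle of its underside; leave it alone.
- square_pot: bystander: black square pot, 70 x 70 mm, 65 mm high; origin at the middle of its underside; leave it alone.
- feed: bystander: white bottle with green cap, 70 mm across, 190 mm high; origin at the middle of its underside; leave it alone.
- wire_coil: bystander: coil of aluminium wire, 110 mm across, 14 mm high; origin at the middle of its underside; leave it alone.
- shears: bystander: pruning shears lying flat, about 135 mm long; origin at the middle of its underside; leave it alone.

How it is judged (in metres and radians):
On the way, in this order (a step that is already met when the one before it is completed fails the run):
1. every tool present hangs upright by its bolster between the jaws, and the jaw is still open (gap over 14 mm) (z of spatula_shoulder in the frame of clamp between 0.115 and 0.126 m and x of spatula_shoulder in the frame of clamp between -0.03 and 0 m and y of spatula_shoulder in the frame of clamp between -0.152 and 0.152 m and angle between each of spatula, fork, dibber, hook's own x axis and vertical above 2.94159 rad and z of fork_shoulder in the frame of clamp between 0.115 and 0.126 m and x of fork_shoulder in the frame of clamp between -0.03 and 0 m and y of fork_shoulder in the frame of clamp between -0.152 and 0.152 m and z of dibber_shoulder in the frame of clamp between 0.115 and 0.126 m and x of dibber_shoulder in the frame of clamp between -0.03 and 0 m and y of dibber_shoulder in the frame of clamp between -0.152 and 0.152 m and z of hook_shoulder in the frame of clamp between 0.115 and 0.126 m and x of hook_shoulder in the frame of clamp between -0.03 and 0 m and y of hook_shoulder in the frame of clamp between -0.152 and 0.152 m and not (x of jaw in the frame of clamp above -0.014 m)), for 0.3 s.
2. the sliding jaw is pushed shut and presses on each of them with more than 1 N (z of spatula_shoulder in the frame of clamp between 0.115 and 0.126 m and x of spatula_shoulder in the frame of clamp between -0.03 and 0 m and y of spatula_shoulder in the frame of clamp between -0.152 and 0.152 m and angle between each of spatula, fork, dibber, hook's own x axis and vertical above 2.94159 rad and z of fork_shoulder in the frame of clamp between 0.115 and 0.126 m and x of fork_shoulder in the frame of clamp between -0.03 and 0 m and y of fork_shoulder in the frame of clamp between -0.152 and 0.152 m and z of dibber_shoulder in the frame of clamp between 0.115 and 0.126 m and x of dibber_shoulder in the frame of clamp between -0.03 and 0 m and y of dibber_shoulder in the frame of clamp between -0.152 and 0.152 m and z of hook_shoulder in the frame of clamp between 0.115 and 0.126 m and x of hook_shoulder in the frame of clamp between -0.03 and 0 m and y of hook_shoulder in the frame of clamp between -0.152 and 0.152 m and x of jaw in the frame of clamp above -0.0135 m and contact force between jaw and spatula above 1 N and contact force between jaw and fork above 1 N and contact force between jaw and dibber above 1 N and contact force between jaw and hook above 1 N), for 0.1 s.
At the end, for the whole second after the job is handed in: Every tool present hangs ball end up between the jaws, its bolster on the jaw tops (underside 115 to 126 mm above the bench), within 0.1 rad of upright and at rest, and the gap between the jaws is less than 13.5 mm; the robot has let go (z of spatula_shoulder in the frame of clamp between 0.115 and 0.126 m and x of spatula_shoulder in the frame of clamp between -0.03 and 0 m and y of spatula_shoulder in the frame of clamp between -0.152 and 0.152 m and angle between each of spatula, fork, dibber, hook's own x axis and vertical above 3.04159 rad and linear speed of each of spatula, fork, dibber, hook below 0.02 m/s and z of fork_shoulder in the frame of clamp between 0.115 and 0.126 m and x of fork_shoulder in the frame of clamp between -0.03 and 0 m and y of fork_shoulder in the frame of clamp between -0.152 and 0.152 m and z of dibber_shoulder in the frame of clamp between 0.115 and 0.126 m and x of dibber_shoulder in the frame of clamp between -0.03 and 0 m and y of dibber_shoulder in the frame of clamp between -0.152 and 0.152 m and z of hook_shoulder in the frame of clamp between 0.115 and 0.126 m and x of hook_shoulder in the frame of clamp between -0.03 and 0 m and y of hook_shoulder in the frame of clamp between -0.152 and 0.152 m and x of jaw in the frame of clamp above -0.0135 m); the robot touches nothing.
It fails at once if a pot, the saucer, the bottle, the wire coil or the shears is moved more than 40 mm (distance of any of pot_a, pot_b, saucer, square_pot, feed, wire_coil, shears from where it was at the start of the episode above 0.04 m).
Of spatula, fork, dibber, hook only 3 to 4 are there at a start; the rules pass over those that are not, and their reading is None.
At some moment in a run one of spatula, fork, dibber, hook may be knocked a few centimetres aside while the robot is not near it.
It also fails if it takes over 210 s, if anything falls off the work surface, if the arm or the gripper's body presses on something with over 40 N, if the wrist force passes 120 N, or if a joint passes its speed limit or range.

## Working session

There is one attempt and no reset: what is moved stays moved. The work goes in short steps, Python scripts to look and compute and a tool call to move; the robot and the scene stay as the last step left them, time stands still between calls to the robot, and variables do not carry over. Pictures are saved under pics/ and viewed, and the job is handed in when it is done.

Besides the shell and the picture viewer there is one more tool, called after "Emit:" as name(argument=value, ...), one argument or row to a line, values as JSON. servo_tool: Moves the arm, as the interface text tells. Its arguments: {"type":"object","properties":{"series":{"type":"array"},"gripper":{"type":"number"},"grip_force":{"type":"number"}},"required":["series"]}

```bash
mkdir -p pics
python3 - <<'E'
from cell import read_state,camera,pinch_z
import cv2,numpy as np
print(read_state()); print(pinch_z)
for n in("top","side"):
    c=camera(n); cv2.imwrite(f"pics/{n}0.png",c["pixels"][:,:,::-1])
    print(n,{k:v for k,v in c.items() if k!="pixels"})
E
```

```text
{'clock': 0.0, 'joints': array([-1.24761494e+00,  3.00488413e-01,  1.52158936e+00,  2.17912705e-06,
        1.32071688e+00, -6.65871861e-02]), 'qd': array([-0.00122648,  0.00051584, -0.00100129, -0.00110732,  0.00235258,
        0.00112255]), 'effort': array([ 2.45981873e-04, -5.31799686e+01, -3.52739668e+01,  7.08237151e-02,
        2.44207936e-02, -1.11051977e-04]), 'eef_pos': array([ 208.89228561, -508.45393452,  174.47335914]), 'eef_rot': array([-3.14039346e+00, -8.20847751e-05,  3.89767985e-01]), 'wrist_force': array([ 0.53716833,  0.53531345, -0.65327083]), 'moment': array([ 0.02513246, -0.00140456,  0.03952156]), 'finger_gap': 94.11499748473554}
18.8
top {'fx': 519.3195644654371, 'fy': 519.3195644654371, 'cx': 323.86243635094706, 'cy': 192.7869837824233, 'k1': -0.006396073241349229, 'pose': array([[-2.94265565e-02, -9.93795805e-01,  1.07256591e-01,
         4.31886477e+02],
       [-9.99402797e-01,  3.11964107e-02,  1.48604317e-02,
        -9.59343216e+01],
       [-1.81142554e-02, -1.06755245e-01, -9.94120310e-01,
         1.40935514e+03],
       [ 0.00000000e+00,  0.00000000e+00,  0.00000000e+00,
         1.00000000e+00]])}
side {'fx': 514.6312373804162, 'fy': 514.6312373804162, 'cx': 318.1162832313493, 'cy': 200.30885372888213, 'k1': -0.14226085880100423, 'pose': array([[ 9.89498997e-01, -1.04719299e-01,  9.96273192e-02,
         4.11502633e+02],
       [-1.43961075e-01, -7.75639059e-01,  6.14539876e-01,
        -9.66410007e+02],
       [ 1.29206552e-02, -6.22429047e-01, -7.82569574e-01,
         1.19288725e+03],
       [ 0.00000000e+00,  0.00000000e+00,  0.00000000e+00,
         1.00000000e+00]])}
```

View pics/top0.png

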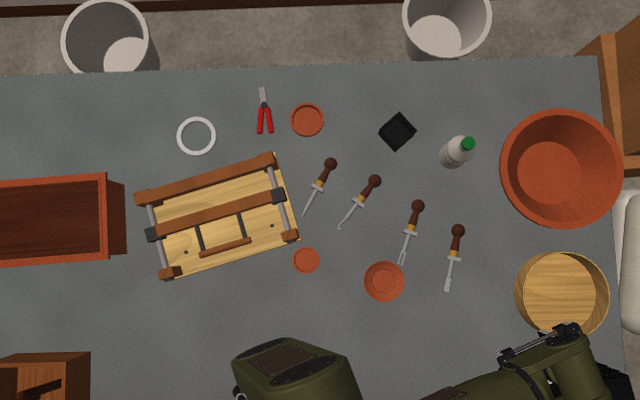

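View pics/side0.png

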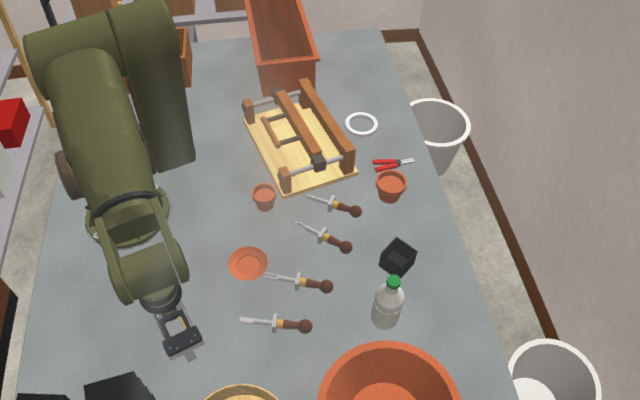

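```bash
cat > h.py <<'E'
import numpy as np,cv2
from cell import read_state,camera
from scipy.spatial.transform import Rotation as R
def K(c): return np.array([[c["fx"],0,c["cx"]],[0,c["fy"],c["cy"]],[0,0,1.]])
# brown model: x_d = x(1+k1 r^2)
def D(c): return np.array([c["k1"],0,0,0,0.])
def proj(c,P):
    P=np.atleast_2d(np.asarray(P,float)); T=np.linalg.inv(c["pose"])
    return cv2.projectPoints(P,cv2.Rodrigues(T[:3,:3])[0],T[:3,3],K(c),D(c))[0].reshape(-1,2)
def ray(c,uv):
    n=cv2.undistortPointsIter(np.asarray(uv,float).reshape(-1,1,2),K(c),D(c),None,None,(3,50,1e-10)).reshape(-1,2)
    d=np.c_[n,np.ones(len(n))]@c["pose"][:3,:3].T
    return c["pose"][:3,3],d
def at(c,uv,z):
    o,d=ray(c,uv); return o+d*((z-o[2])/d[:,2])[:,None]
def crop(c,x0,y0,x1,y1,s,fn,pts=()):
    im=cv2.resize(c["pixels"][y0:y1,x0:x1,::-1],None,fx=s,fy=s,interpolation=cv2.INTER_CUBIC)
    for p in pts: cv2.circle(im,tuple(int(round((a-b+.5)*s)) for a,b in zip(p,(x0,y0))),2,(255,0,255),-1)
    for x in range(x0,x1,10): cv2.putText(im,str(x) if x%20==0 else "|",(int((x-x0+.5)*s)-8,8),0,.33,(0,255,255),1)
    for y in range(y0,y1,10): cv2.putText(im,str(y) if y%20==0 else "-",(0,int((y-y0+.5)*s)+3),0,.33,(0,255,255),1)
    cv2.imwrite(fn,im)
E
python3 - <<'E'
from h import *
t=camera("top"); s=camera("side")
crop(t,120,140,320,290,4,"pics/c1.png")
crop(t,290,140,480,300,4,"pics/c2.png")
crop(s,230,70,370,220,4,"pics/c3.png")
crop(s,230,180,370,340,3.7,"pics/c4.png")
E
```

```text
(no output)
```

View pics/c1.png

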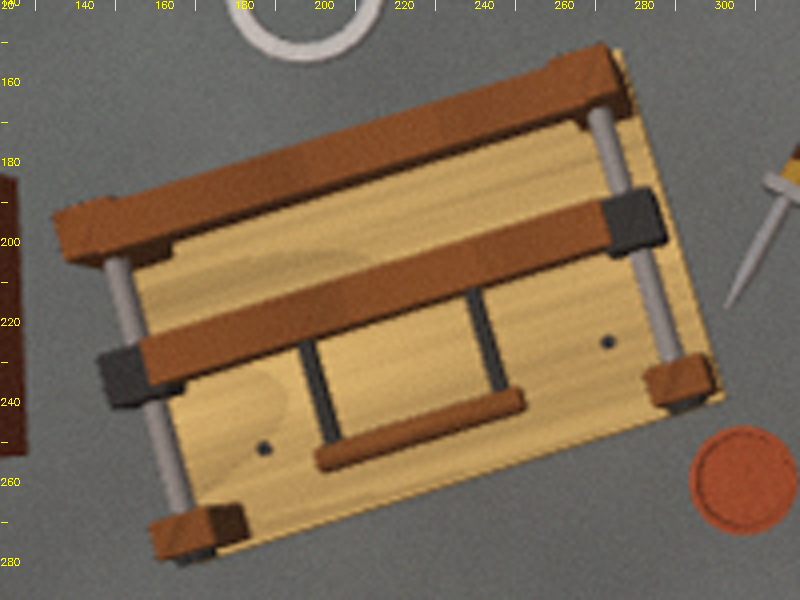

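View pics/c2.png

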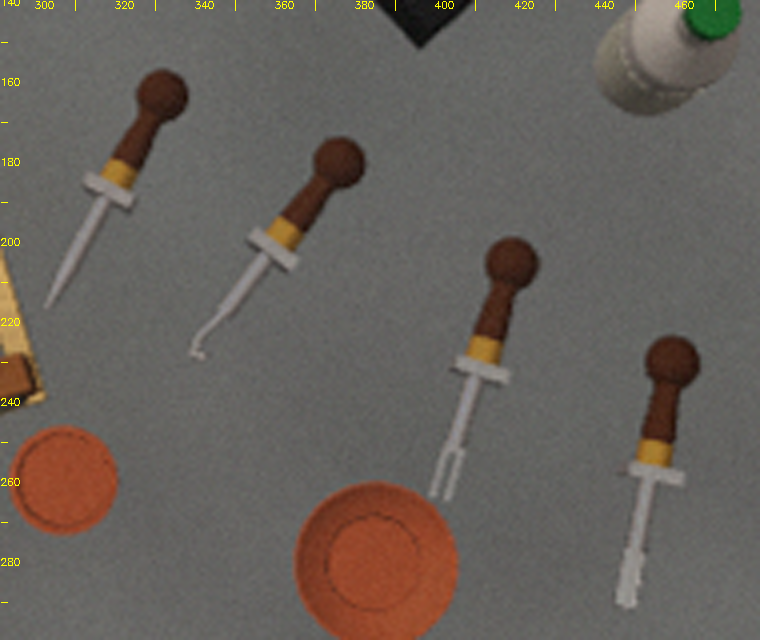

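View pics/c3.png

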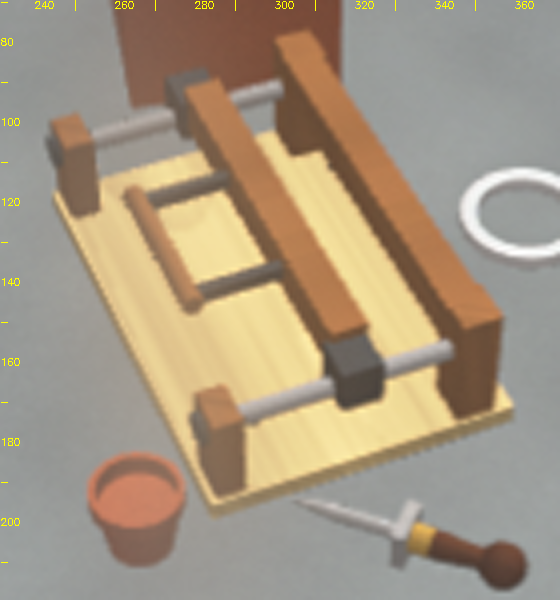

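View pics/c4.png

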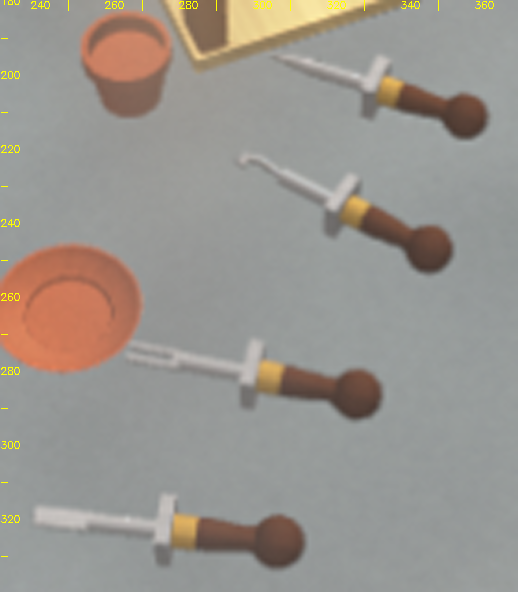

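Run:
```python
from h import *
t=camera("top"); s=camera("side")
def w(c,x0,y0,sc,pts,z): 
    p=np.array(pts,float)/sc-.5+.5/sc+np.array([x0,y0]); return at(c,p,z)
T=lambda p,z:w(t,120,140,4,p,z)
S=lambda p,z:w(s,230,70,4,p,z)
def line(n,a):
    d=a[0]-a[1]; print(n,a.round(1).tolist(),"len",np.linalg.norm(d).round(1),"yaw(y axis)",np.degrees(np.arctan2(-d[0],d[1])).round(2))
line("fix inner top",T([(175,232),(570,118)],120))
line("fix outer top",T([(120,198),(550,70)],120))
line("slide inner top",T([(145,340),(600,200)],120))
line("slide outer top",T([(150,387),(605,247)],120))
line("fixed ends top",T([(60,240),(612,68)],120))
line("handle top",T([(320,458),(522,398)],108))
line("S fix inner",S([(278,43),(440,315)],120))
line("S fix outer",S([(310,35),(495,290)],120))
line("S slide inner",S([(220,80),(365,325)],120))
line("S slide outer",S([(186,90),(330,335)],120))
line("S handle",S([(130,190),(192,302)],105))
def two(*obs):
    A=[];b=[]
    for c,uv in obs:
        o,d=ray(c,[uv]); d=d[0]/np.linalg.norm(d[0]); M=np.eye(3)-np.outer(d,d); A.append(M); b.append(M@o)
    return np.linalg.lstsq(np.vstack(A),np.hstack(b),rcond=None)[0].round(1)
t2=lambda p:np.array(p)/4-.5+.125+np.array([290,140])
s2=lambda p:np.array(p)/3.7-.5+.13+np.array([230,180])
for n,ball,bol,gold,tip,sb in [("dibber",(162,95),(109,189),(118,172),(47,305),(465,116)),("hook",(339,163),(274,249),(283,233),None,(428,249)),("fork",(512,264),(482,369),(486,350),None,(357,394)),("spatula",(672,362),(656,472),(656,453),None,(277,541))]:
    B=at(t,[t2(ball)],18)[0]; BS=at(s,[s2(sb)],18)[0]; G=at(t,[t2(bol)],18)[0]
    # bolster drawn top at z~36 edge
    d=B-G; print(n,"ball top",B.round(1),"side",BS.round(1),"tri",two((t,t2(ball)),(s,s2(sb))),"dir",np.degrees(np.arctan2(-d[1],-d[0])).round(1),"radius",np.hypot(*B[:2]).round(0))
```

```text
fix inner top [[571.4, 326.5, 120.0], [635.7, 76.8, 120.0]] len 257.8 yaw(y axis) 14.44
fix outer top [[594.0, 361.4, 120.0], [666.7, 89.0, 120.0]] len 282.0 yaw(y axis) 14.94
slide inner top [[504.2, 345.1, 120.0], [583.2, 58.9, 120.0]] len 296.9 yaw(y axis) 15.43
slide outer top [[474.9, 341.8, 120.0], [553.6, 56.3, 120.0]] len 296.2 yaw(y axis) 15.41
fixed ends top [[568.6, 399.2, 120.0], [666.7, 49.8, 120.0]] len 362.9 yaw(y axis) 15.68
handle top [[427.8, 238.7, 108.0], [461.5, 111.5, 108.0]] len 131.5 yaw(y axis) 14.81
S fix inner [[558.8, 385.0, 120.0], [637.7, 58.5, 120.0]] len 335.9 yaw(y axis) 13.59
S fix outer [[586.3, 392.0, 120.0], [682.3, 78.5, 120.0]] len 327.9 yaw(y axis) 17.01
S slide inner [[506.5, 343.8, 120.0], [582.3, 55.6, 120.0]] len 298.0 yaw(y axis) 14.72
S slide outer [[478.1, 335.0, 120.0], [555.8, 49.1, 120.0]] len 296.3 yaw(y axis) 15.21
S handle [[424.9, 238.6, 105.0], [461.3, 110.2, 105.0]] len 133.5 yaw(y axis) 15.85
dibber ball top [661.6 -94.5  18. ] side [661.4 -96.9  18. ] tri [662.1 -94.5  14.7] dir 149.1 radius 668.0
hook ball top [ 611.4 -212.3   18. ] side [ 611.2 -214.5   18. ] tri [ 611.7 -212.6   15. ] dir 141.1 radius 647.0
fork ball top [ 539.5 -325.3   18. ] side [ 540.8 -327.1   18. ] tri [ 540.4 -325.7   15.5] dir 161.4 radius 630.0
spatula ball top [ 470.9 -428.3   18. ] side [ 471.  -429.8   18. ] tri [ 471.  -428.8   15.8] dir 168.5 radius 637.0
```

Run:
```python
from h import *
from scipy.optimize import least_squares
t=camera("top"); s=camera("side")
def w(c,x0,y0,sc,pts,z): 
    p=np.array(pts,float)/sc-.5+.5/sc+np.array([x0,y0]); return at(c,p,z)[:,:2]
T=lambda p,z:w(t,120,140,4,p,z)
S=lambda p,z:w(s,230,70,4,p,z)
obs=[("0",T([(175,232),(570,118)],120)),("0",S([(278,43),(440,315)],120)[:0]),
("30",T([(120,198),(550,70)],120)),("g",T([(145,340),(600,200)],120)),("g-30",T([(150,387),(605,247)],120)),
("g",S([(220,80),(365,325)],120)),("g-30",S([(186,90),(330,335)],120)),("h",T([(320,458),(522,398)],108)),("h",S([(130,190),(192,302)],105))]
e=T([(60,240),(612,68)],120)
hT=T([(320,458),(522,398)],108)
def f(p):
    x,y,th,g=p; ex=np.array([np.cos(th),np.sin(th)]); ey=np.array([-ex[1],ex[0]]); r=[]
    for k,a in obs:
        v={"0":0,"30":30,"g":-g,"g-30":-g-30,"h":-g-105}[k]
        r+=list((a-[x,y])@ex-v)
    q=(e-[x,y])@ey; r+=[q[0]-183,q[1]+183]
    q=(hT-[x,y])@ey; r+=[q[0]-68,q[1]+68]
    return np.array(r)
r=least_squares(f,[610,220,.26,55],loss="soft_l1")
print(r.x, np.degrees(r.x[2])); print(r.fun.round(1))
x,y,th,g=r.x
C=np.array([[np.cos(th),-np.sin(th)],[np.sin(th),np.cos(th)]])
def cl(a,z): return np.r_[C@a+[x,y],z]
for c,n,b in((t,"top",(120,140,320,290)),(s,"side",(230,70,370,220))):
    P=[cl((u,v),120) for u in(0,30,-g,-g-30) for v in np.linspace(-140,140,8)]+[cl((-g-105,v),111) for v in(-68,0,68)]+[cl((0,v),120) for v in(183,-183)]
    crop(c,*b,4,f"pics/f_{n}.png",proj(c,P))
t2=lambda p:np.array(p)/4-.5+.125+np.array([290,140])
for n,ball,tip in [("dibber",(162,95),(47,305)),("hook",(339,163),(225,312)),("fork",(512,264),(440,496)),("spatula",(672,362),(626,606))]:
    A=at(t,[t2(ball),t2(tip)],18); d=A[1]-A[0]; print(n,A[0].round(1),np.linalg.norm(d).round(1),np.degrees(np.arctan2(d[1],d[0])).round(1))
```

```text
[6.00402129e+02 2.18859292e+02 2.64485213e-01 5.81056813e+01] 15.15388645795594
[ 0.2 -3.1  1.1  0.  -1.7 -0.3 -0.9  0.4  0.2 -2.1  0.4  0.7  1.7  0.9
 -1.1  0.5 -0.6  2.5 -3.8  0.7]
dibber [661.6 -94.5  18. ] 162.0 149.8
hook [ 611.4 -212.3   18. ] 126.7 140.7
fork [ 539.5 -325.3   18. ] 162.2 160.2
spatula [ 470.9 -428.3   18. ] 163.9 166.2
```

View pics/f_top.png

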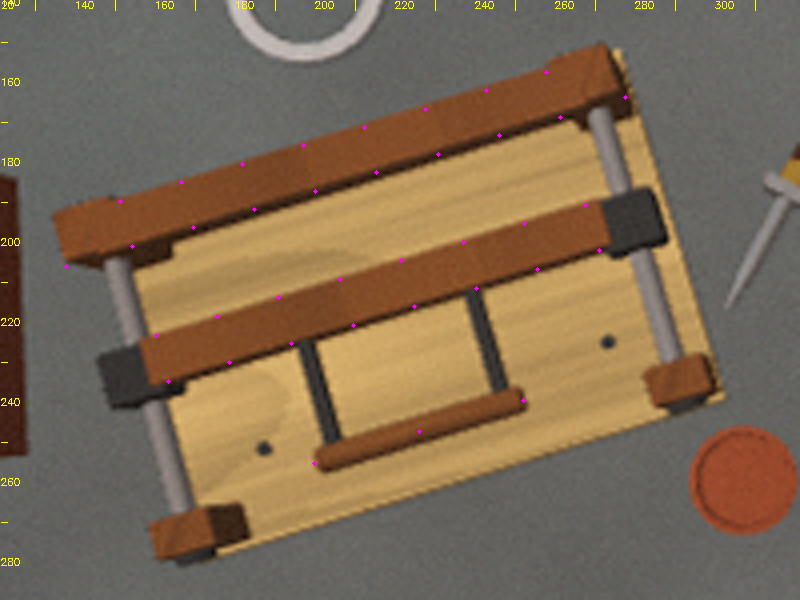

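View pics/f_side.png

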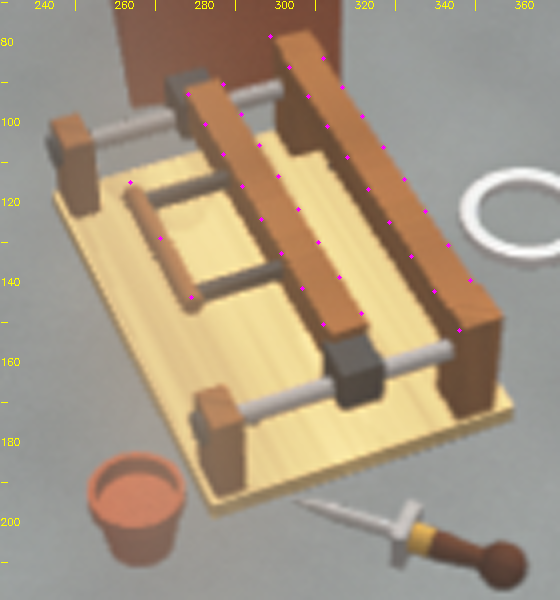

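```bash
cat > m.py <<'E'
import sys,json,os
from h import *
F="cmd.json"
def load():
    if os.path.exists(F): d=json.load(open(F)); return np.array(d["p"]),R.from_quat(d["q"])
    return np.array([208.994,-508.734,175.046]),R.from_euler("xyz",[np.pi,0,.3897])
def save(p,r): json.dump({"p":list(p),"q":list(r.as_quat())},open(F,"w"))
def plan(x,y,z,yawdeg,roll=np.pi,pitch=0):
    p,r=load(); rt=R.from_euler("xyz",[roll,pitch,np.radians(yawdeg)])
    sh=r.inv().apply(np.array([x,y,z])-p)/10; rv=(r.inv()*rt).as_rotvec()
    sh=sh.round(2); rv=rv.round(3)
    print("shift cm",sh.tolist(),"rot",rv.tolist(),"rows trans %.1f rot %.1f"%(np.linalg.norm(sh)*10/41.7,np.degrees(np.linalg.norm(rv))/7.16))
    save(p+r.apply(sh*10),r*R.from_rotvec(rv))
TH=15.154
def cw(u,v): # clamp->world
    a=np.radians(TH); return 600.4+u*np.cos(a)-v*np.sin(a),218.9+u*np.sin(a)+v*np.cos(a)
def chk():
    p,r=load(); s=read_state(); print("cmd",p.round(1),r.as_euler("xyz",True).round(2)); print("act",s["eef_pos"].round(1),np.degrees(s["eef_rot"]).round(2),"F",s["wrist_force"].round(1),"gap",round(s["finger_gap"],1),"t",round(s["clock"],2))
E
python3 -c "
from m import *
plan(330,-160,200,62)
x,y=cw(-163,0);print(x,y)
plan(x,y,200,105.15)
"
```

```text
shift cm [24.44, -27.66, -2.5] rot [-0.0, 0.0, -0.692] rows trans 8.9 rot 5.5
443.06805076831927 176.28946431972673
shift cm [35.0, -5.82, 0.0] rot [-0.0, 0.0, -0.754] rows trans 8.5 rot 6.0
```

Emit:
servo_tool(
  series=[
    [2.5,-2.8,-0.25,0,0,-0.07],
    [5.0,-5.6,-0.5,0,0,-0.14],
    [7.5,-8.4,-0.8,0,0,-0.21],
    [10,-11.2,-1.1,0,0,-0.29],
    [12.6,-14.2,-1.4,0,0,-0.37],
    [15.2,-17.2,-1.7,0,0,-0.45],
    [17.8,-20.2,-2.0,0,0,-0.53],
    [20.4,-23.2,-2.3,0,0,-0.61],
    [22.6,-25.6,-2.5,0,0,-0.66],
    [24.44,-27.66,-2.5,0,0,-0.692],
  ],
  gripper=6,
)

```text
clock: 1.23
eef_pos: [330.4, -158.1, 200.7]
eef_rot: [3.14, -0.0, 1.085]
wrist_force: [-0.5, -0.4, -0.1]
finger_gap: 59.9
```

Emit:
servo_tool(
  series=[
    [3.5,-0.6,0,0,0,-0.08],
    [7,-1.2,0,0,0,-0.16],
    [10.5,-1.8,0,0,0,-0.24],
    [14,-2.4,0,0,0,-0.32],
    [17.5,-2.9,0,0,0,-0.4],
    [21.5,-3.6,0,0,0,-0.5],
    [25.5,-4.2,0,0,0,-0.6],
    [29.5,-4.9,0,0,0,-0.68],
    [32.5,-5.4,0,0,0,-0.72],
    [35.0,-5.82,0,0,0,-0.754],
  ],
)

```text
clock: 2.07
eef_pos: [443.2, 178.8, 199.9]
eef_rot: [3.142, -0.0, 1.84]
wrist_force: [0.2, -1.2, 1.0]
finger_gap: 60.0
```

```bash
python3 -c "
from m import *
chk()
t=camera('top');crop(t,120,140,320,290,4,'pics/d1.png')
s=camera('side');crop(s,200,50,390,200,4,'pics/d2.png')
"
```

```text
cmd [443.  176.3 200. ] [180.     0.   105.18]
act [443.2 178.8 199.9] [ 1.8000e+02 -1.0000e-02  1.0541e+02] F [ 0.2 -1.2  1. ] gap 60.0 t 2.07
```

View pics/d2.png

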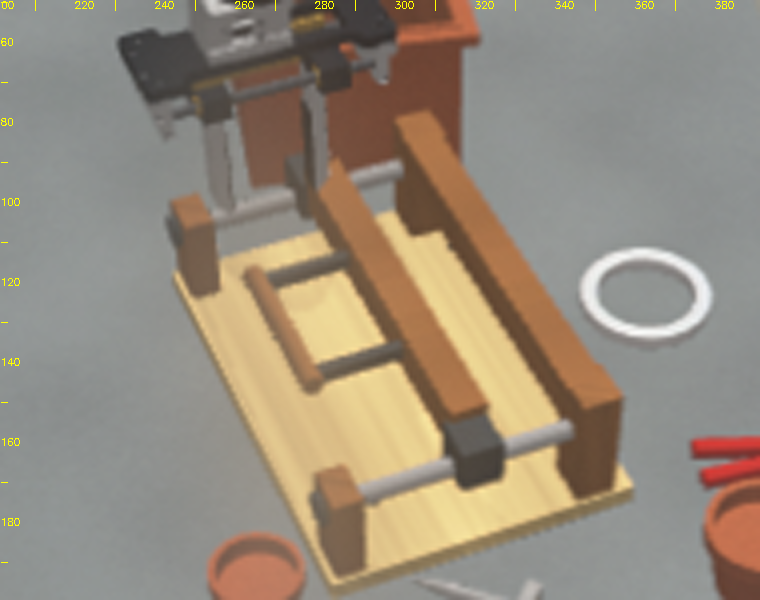

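```bash
python3 -c "
from m import *
chk()
x,y=cw(-163,0)
plan(x,y,84,105.15)"
```

```text
cmd [443.  176.3 200. ] [180.     0.   105.18]
act [443.3 179.  199.6] [-1.7997e+02 -2.0000e-02  1.0543e+02] F [1.  0.3 0.3] gap 60.0 t 2.17
shift cm [-0.0, 0.0, 11.6] rot [-0.0, 0.0, 0.0] rows trans 2.8 rot 0.0
```

Emit:
servo_tool(
  series=[
    [0,0,2.5,0,0,0],
    [0,0,5.5,0,0,0],
    [0,0,8.5,0,0,0],
    [0,0,11,0,0,0],
    [0,0,11.6,0,0,0],
    [0,0,11.6,0,0,0],
    [0,0,11.6,0,0,0],
    [0,0,11.6,0,0,0],
    [0,0,11.6,0,0,0],
    [0,0,11.6,0,0,0],
  ],
)

```text
clock: 3.0
eef_pos: [443.5, 176.4, 85.1]
eef_rot: [3.14, -0.0, 1.836]
wrist_force: [-0.1, -0.2, 0.2]
finger_gap: 59.8
```

Emit:
servo_tool(
  series=[
    [0,0,0,0,0,0],
    [0,0,0,0,0,0],
    [0,0,0,0,0,0],
    [0,0,0,0,0,0],
    [0,0,0,0,0,0],
    [0,0,0,0,0,0],
    [0,0,0,0,0,0],
    [0,0,0,0,0,0],
    [0,0,0,0,0,0],
    [0,0,0,0,0,0],
  ],
  gripper=1,
  grip_force=20,
)

```text
clock: 3.83
eef_pos: [443.0, 176.3, 84.0]
eef_rot: [-3.142, 0.0, 1.836]
wrist_force: [-0.0, -0.2, -0.7]
finger_gap: 10.2
```

```bash
python3 -c "
from m import *
chk()
t=camera('top');crop(t,120,140,320,290,4,'pics/e1.png')
s=camera('side');crop(s,200,50,390,200,4,'pics/e2.png')
"
```

```text
cmd [443.  176.3  84. ] [180.     0.   105.18]
act [443.  176.3  84. ] [-180.      0.    105.18] F [-0.  -0.2 -0.7] gap 10.2 t 3.83
```

View pics/e2.png

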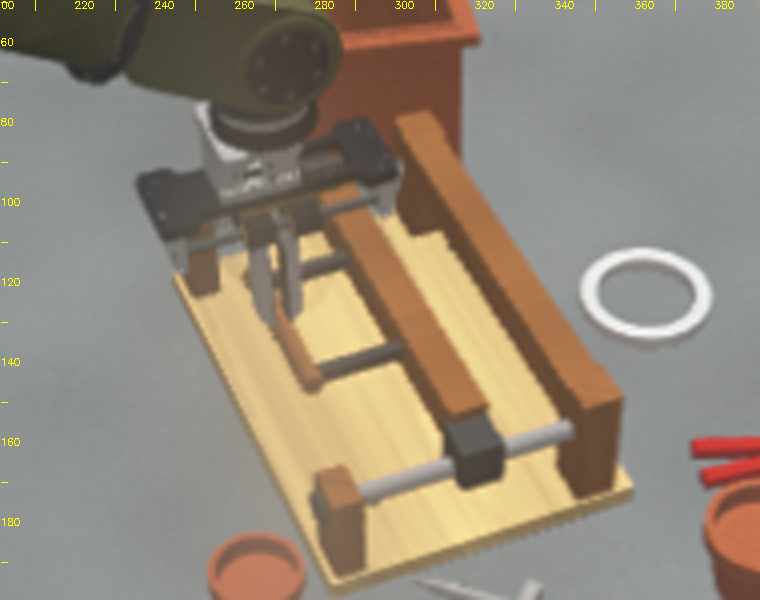

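```bash
python3 -c "
from m import *
s=camera('side')
a=proj(s,[[443,176.3,84],[443,176.3,103],[443,176.3,160]]);print(a)
x,y=cw(-163,0)
h=[[*cw(-163,v),102] for v in (-68,-30,0,30,68)]
print(proj(s,h))
crop(s,240,85,300,150,9,'pics/e3.png',np.vstack([a,proj(s,h)]))
"
```

```text
[[269.9807497  135.30136333]
 [269.61919097 130.81356409]
 [268.50069543 116.85335204]]
[[277.49221544 145.75709933]
 [273.06328103 137.44155702]
 [269.66094845 131.05205295]
 [266.33918886 124.81263078]
 [262.24375452 117.11828597]]
```

View pics/e3.png

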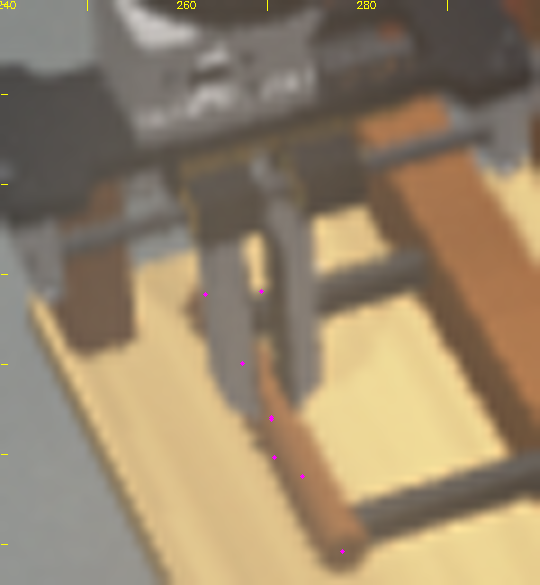

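Emit:
servo_tool(
  series=[
    [0,0,0,0,0,0],
    [0,0,0,0,0,0],
    [0,0,0,0,0,0],
    [0,0,0,0,0,0],
    [0,0,0,0,0,0],
    [0,0,0,0,0,0],
    [0,0,0,0,0,0],
    [0,0,0,0,0,0],
    [0,0,0,0,0,0],
    [0,0,0,0,0,0],
  ],
  gripper=0,
  grip_force=20,
)

```text
clock: 4.82
eef_pos: [443.0, 176.3, 84.1]
eef_rot: [3.142, -0.0, 1.836]
wrist_force: [-0.7, -0.2, 0.1]
finger_gap: 0.4
```

```bash
python3 -c "
from m import *
chk()
s=camera('side')
crop(s,240,85,300,150,9,'pics/e4.png')
"
```

```text
cmd [443.  176.3  84. ] [180.     0.   105.18]
act [443.  176.3  84.1] [180.    -0.   105.18] F [-0.7 -0.2  0.1] gap 0.4 t 4.82
```

View pics/e4.png

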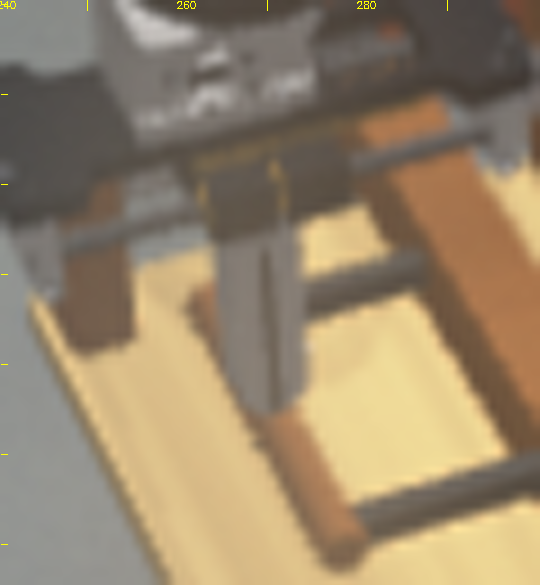

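```bash
python3 -c "
from m import *
s=camera('top')
crop(s,180,190,270,280,7,'pics/e5.png')
"
```

```text
(no output)
```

View pics/e5.png

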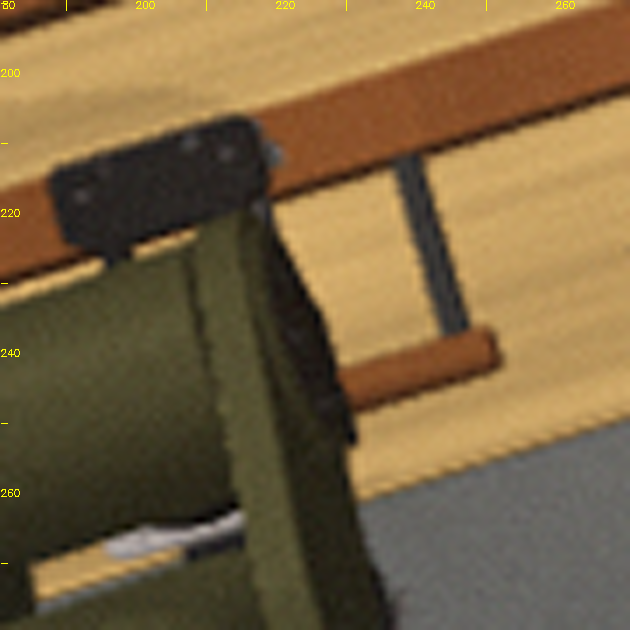

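Emit:
servo_tool(
  series=[
    [0,0.1,0,0,0,0],
    [0,0.2,0,0,0,0],
    [0,0.3,0,0,0,0],
    [0,0.4,0,0,0,0],
    [0,0.5,0,0,0,0],
    [0,0.6,0,0,0,0],
    [0,0.7,0,0,0,0],
    [0,0.8,0,0,0,0],
    [0,0.9,0,0,0,0],
    [0,1.0,0,0,0,0],
  ],
)

```text
clock: 5.75
eef_pos: [452.7, 179.0, 84.0]
eef_rot: [-3.142, -0.0, 1.836]
wrist_force: [-0.4, 1.0, -0.2]
finger_gap: 0.7
```

```bash
python3 -c "
from m import *
p,r=load(); save(p+r.apply([0,10,0]),r)
chk()
s=camera('side')
crop(s,240,85,300,150,9,'pics/e6.png')
"
```

```text
cmd [452.7 178.9  84. ] [180.     0.   105.18]
act [452.7 179.   84. ] [-180.     -0.    105.19] F [-0.4  1.  -0.2] gap 0.7 t 5.75
```

View pics/e6.png

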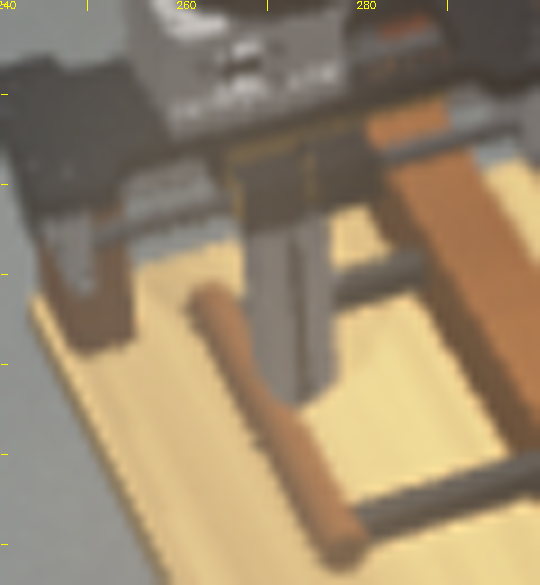

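```bash
python3 -c "
from m import *
s=camera('side')
print(proj(s,[[443.2,178.8,199.9],[443.2,178.8,219],[452.7,179,84],[452.7,179,103],[452.7,179,115]]))
print(proj(s,[[443.2+48*.26*0,178.8,199.9]]))
t=camera('top')
"
```

```text
[[267.68659799 106.0448044 ]
 [267.28809204 101.00299485]
 [273.05387385 134.39156228]
 [272.72122729 129.90277142]
 [272.50851304 127.02594459]]
[[267.68659799 106.0448044 ]]
```

View pics/d1.png

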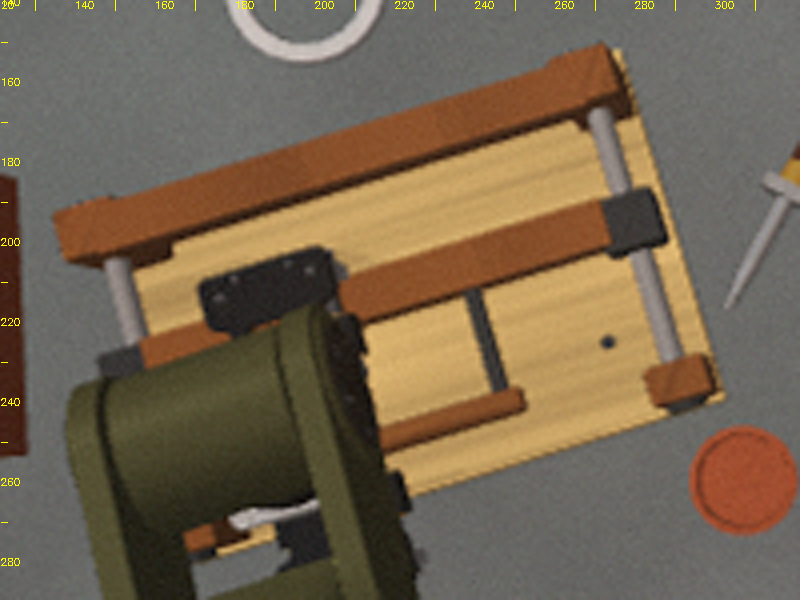

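```bash
python3 -c "
from m import *
s=camera('side')
r=R.from_euler('xyz',[np.pi,0,.3897]); p=np.array([208.9,-508.5,174.5])
P=[p+r.apply([0,b,-a]) for a in (0,19,40) for b in(-47,0,47)]
q=proj(s,P);print(q.round(1))
s=dict(s);s['pixels']=cv2.imread('pics/side0.png')[:,:,::-1]
crop(s,130,270,230,370,6,'pics/g.png',q)
"
```

```text
[[176.8 325.1]
 [185.1 343.1]
 [193.8 361.7]
 [174.9 321.3]
 [183.2 339.4]
 [192.  358.3]
 [172.8 317. ]
 [181.2 335.3]
 [190.  354.4]]
```

View pics/g.png

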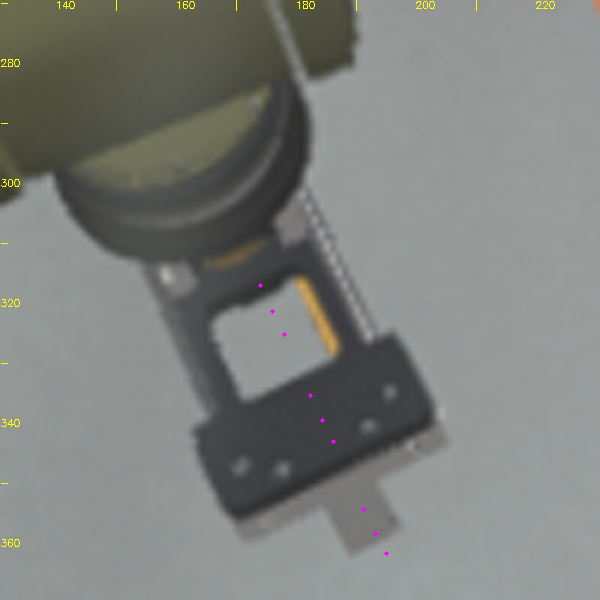

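Emit:
servo_tool(
  series=[
    [0,-0.2,0,0,0,0],
    [0,-0.4,0,0,0,0],
    [0,-0.6,0,0,0,0],
    [0,-0.8,0,0,0,0],
    [0,-1.0,0,0,0,0],
    [0,-1.0,0.05,0,0,0],
    [0,-1.0,0.1,0,0,0],
    [0,-1.0,0.15,0,0,0],
    [0,-1.0,0.2,0,0,0],
    [0,-1.0,0.2,0,0,0],
  ],
)

```text
clock: 6.78
eef_pos: [443.0, 176.3, 81.9]
eef_rot: [-3.141, 0.0, 1.836]
wrist_force: [0.4, 0.8, -0.1]
finger_gap: 0.4
```

```bash
python3 -c "
from m import *
p,r=load(); save(p+r.apply([0,-10,2]),r)
chk()
"
```

```text
cmd [443.  176.3  82. ] [180.     0.   105.18]
act [443.  176.3  81.9] [-179.99    0.    105.19] F [ 0.4  0.8 -0.1] gap 0.4 t 6.78
```

Emit:
servo_tool(
  series=[
    [0,0,0.05,0,0,0],
    [0,0,0.1,0,0,0],
    [0,0,0.15,0,0,0],
    [0,0,0.2,0,0,0],
    [0,0,0.25,0,0,0],
    [0,0,0.3,0,0,0],
    [0,0,0.35,0,0,0],
    [0,0,0.4,0,0,0],
    [0,0,0.4,0,0,0],
    [0,0,0.4,0,0,0],
  ],
)

```text
clock: 7.62
eef_pos: [444.9, 176.9, 80.6]
eef_rot: [3.136, -0.0, 1.836]
wrist_force: [-1.9, -0.9, 23.7]
finger_gap: 0.4
```

```bash
python3 -c "
from m import *
p,r=load(); save(p+r.apply([0,0,4]),r)
chk()
s=camera('side')
crop(s,240,85,300,150,9,'pics/e7.png')
"
```

```text
cmd [443.  176.3  78. ] [180.     0.   105.18]
act [444.9 176.9  80.6] [ 1.7968e+02 -1.0000e-02  1.0519e+02] F [-1.9 -0.9 23.7] gap 0.4 t 7.62
```

View pics/e7.png

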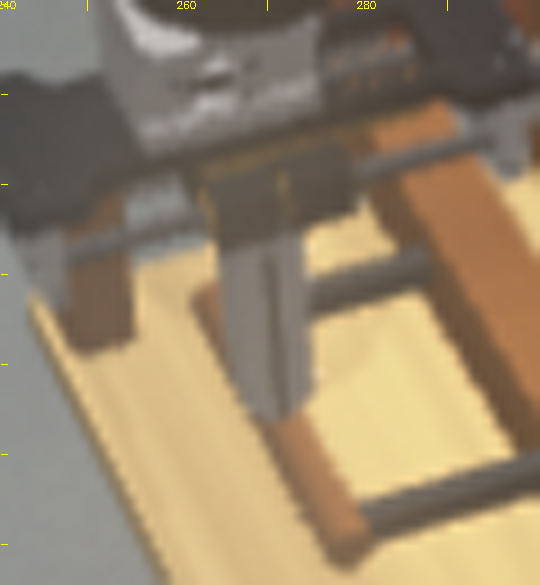

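```bash
sed -i 's/^def plan(x,y,z,yawdeg,roll=np.pi,pitch=0):/OFF=30\ndef plan(x,y,z,yawdeg,roll=np.pi,pitch=0):  # z = true tip height\n    z=z-OFF/; ' m.py; python3 -c "
from m import *
chk()
x,y=cw(-162,0)
plan(x,y,120,105.15)
plan(x,y,90,105.15)
"
```

```text
cmd [443.  176.3  78. ] [180.     0.   105.18]
act [444.9 176.9  80.6] [ 1.7968e+02 -1.0000e-02  1.0519e+02] F [-1.8 -1.5 24. ] gap 0.9 t 7.67
shift cm [-0.0, 0.1, -1.2] rot [-0.0, 0.0, 0.0] rows trans 0.3 rot 0.0
shift cm [-0.0, 0.0, 3.0] rot [-0.0, 0.0, 0.0] rows trans 0.7 rot 0.0
```

Emit:
servo_tool(
  series=[
    [0,0.1,-0.6,0,0,0],
    [0,0.1,-1.2,0,0,0],
    [0,0.1,-1.2,0,0,0],
    [0,0.1,-1.2,0,0,0],
    [0,0.1,-1.2,0,0,0],
    [0,0.1,-1.2,0,0,0],
    [0,0.1,-1.2,0,0,0],
    [0,0.1,-1.2,0,0,0],
    [0,0.1,-1.2,0,0,0],
    [0,0.1,-1.2,0,0,0],
  ],
  gripper=5,
)

```text
clock: 8.5
eef_pos: [443.9, 176.6, 90.0]
eef_rot: [-3.141, -0.0, 1.836]
wrist_force: [-0.7, 0.1, -0.4]
finger_gap: 49.7
```

Emit:
servo_tool(
  series=[
    [0,0,0.5,0,0,0],
    [0,0,1.0,0,0,0],
    [0,0,1.5,0,0,0],
    [0,0,2.0,0,0,0],
    [0,0,2.5,0,0,0],
    [0,0,3.0,0,0,0],
    [0,0,3.0,0,0,0],
    [0,0,3.0,0,0,0],
    [0,0,3.0,0,0,0],
    [0,0,3.0,0,0,0],
  ],
)

```text
clock: 9.33
eef_pos: [444.1, 176.6, 60.3]
eef_rot: [3.141, -0.0, 1.836]
wrist_force: [0.1, 0.2, 0.2]
finger_gap: 50.0
```

Emit:
servo_tool(
  series=[
    [0,0,0,0,0,0],
    [0,0,0,0,0,0],
    [0,0,0,0,0,0],
    [0,0,0,0,0,0],
    [0,0,0,0,0,0],
    [0,0,0,0,0,0],
    [0,0,0,0,0,0],
    [0,0,0,0,0,0],
    [0,0,0,0,0,0],
    [0,0,0,0,0,0],
  ],
  gripper=0.8,
  grip_force=15,
)

```text
clock: 10.17
eef_pos: [444.1, 176.6, 60.1]
eef_rot: [3.141, 0.0, 1.836]
wrist_force: [2.7, 0.5, -1.0]
finger_gap: 17.9
```

```bash
python3 -c "
from m import *
chk()
s=camera('side')
crop(s,240,85,300,150,9,'pics/e8.png')
"
```

```text
cmd [444.  176.5  60. ] [180.     0.   105.18]
act [444.1 176.6  60.1] [179.98   0.   105.18] F [ 2.7  0.5 -1. ] gap 17.9 t 10.17
```

View pics/e8.png

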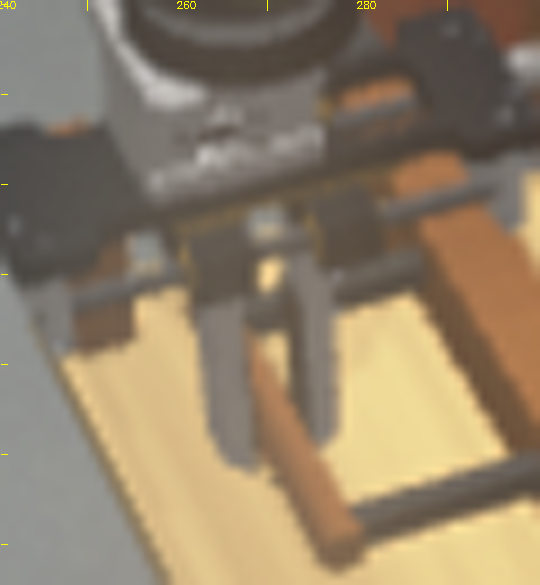

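```bash
python3 -c "
from m import *
x,y=cw(-132,0)
plan(x,y,90,105.18)
"
```

```text
shift cm [-0.0, 3.0, 0.0] rot [-0.0, 0.0, -0.0] rows trans 0.7 rot 0.0
```

Emit:
servo_tool(
  series=[
    [0,0.4,0,0,0,0],
    [0,0.8,0,0,0,0],
    [0,1.2,0,0,0,0],
    [0,1.6,0,0,0,0],
    [0,2.0,0,0,0,0],
    [0,2.4,0,0,0,0],
    [0,2.7,0,0,0,0],
    [0,3.0,0,0,0,0],
    [0,3.0,0,0,0,0],
    [0,3.0,0,0,0,0],
  ],
)

```text
clock: 11.05
eef_pos: [473.6, 184.8, 60.1]
eef_rot: [3.14, -0.0, 1.836]
wrist_force: [2.8, 2.8, 1.4]
finger_gap: 17.8
```

Emit:
servo_tool(
  series=[
    [0,0,0,0,0,0],
    [0,0,0,0,0,0],
    [0,0,0,0,0,0],
    [0,0,-1.0,0,0,0],
    [0,0,-3.0,0,0,0],
    [0,0,-6.0,0,0,0],
    [0,0,-9,0,0,0],
    [0,0,-12,0,0,0],
    [0,0,-14,0,0,0],
    [0,0,-14,0,0,0],
  ],
  gripper=5,
)

```text
clock: 11.88
eef_pos: [474.3, 184.8, 205.1]
eef_rot: [3.135, -0.0, 1.836]
wrist_force: [0.2, -0.2, -0.3]
finger_gap: 50.0
```

```bash
python3 -c "
from m import *
x,y=cw(-132,0)
plan(x,y,230,105.18)
chk()
plan(460,-60,230,120)
plan(661.6,-94.5,130,149.8)
"
```

```text
shift cm [-0.0, 0.0, -14.0] rot [-0.0, 0.0, -0.0] rows trans 3.4 rot 0.0
cmd [473.  184.4 200. ] [180.     0.   105.18]
act [474.3 184.8 205.1] [ 1.7960e+02 -1.0000e-02  1.0518e+02] F [ 0.2 -0.2 -0.3] gap 50.0 t 11.88
shift cm [-23.25, -7.65, 0.0] rot [-0.0, 0.0, -0.259] rows trans 5.9 rot 2.1
shift cm [-13.07, 15.73, 10.0] rot [-0.0, 0.0, -0.52] rows trans 5.5 rot 4.2
```

Emit:
servo_tool(
  series=[
    [-3,-1,0,0,0,-0.03],
    [-6,-2,0,0,0,-0.06],
    [-9,-3,0,0,0,-0.1],
    [-12,-4,0,0,0,-0.14],
    [-15,-5,0,0,0,-0.18],
    [-18,-6,0,0,0,-0.22],
    [-21,-7,0,0,0,-0.25],
    [-23.25,-7.65,0,0,0,-0.259],
    [-23.25,-7.65,0,0,0,-0.259],
    [-23.25,-7.65,0,0,0,-0.259],
  ],
  gripper=8,
)

```text
clock: 12.72
eef_pos: [459.6, -60.8, 199.9]
eef_rot: [-3.141, -0.0, 2.092]
wrist_force: [0.9, 0.5, 0.5]
finger_gap: 80.3
```

```bash
python3 -c "
from m import *
g=27
for n,b in(('top',(120,140,320,290)),('side',(230,70,370,220))):
    c=camera(n)
    P=[[*cw(u,v),120] for u in(0,30,-g,-g-30) for v in np.linspace(-140,140,8)]
    crop(c,*b,4,f'pics/h_{n}.png',proj(c,P))
    if n=='top': crop(c,290,140,480,300,4,'pics/h_tools.png')
"
```

```text
(no output)
```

View pics/h_top.png

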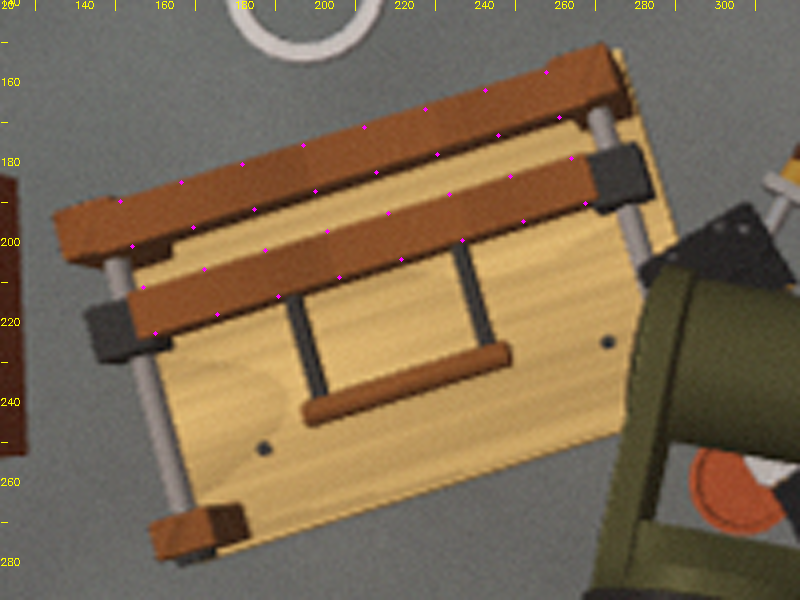

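View pics/h_side.png

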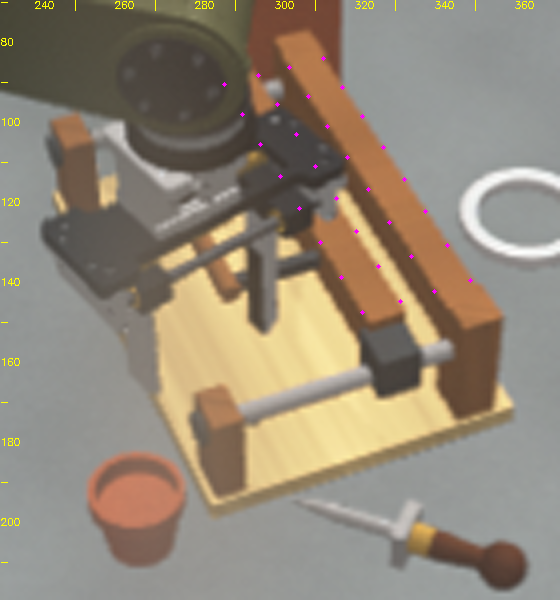

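View pics/h_tools.png

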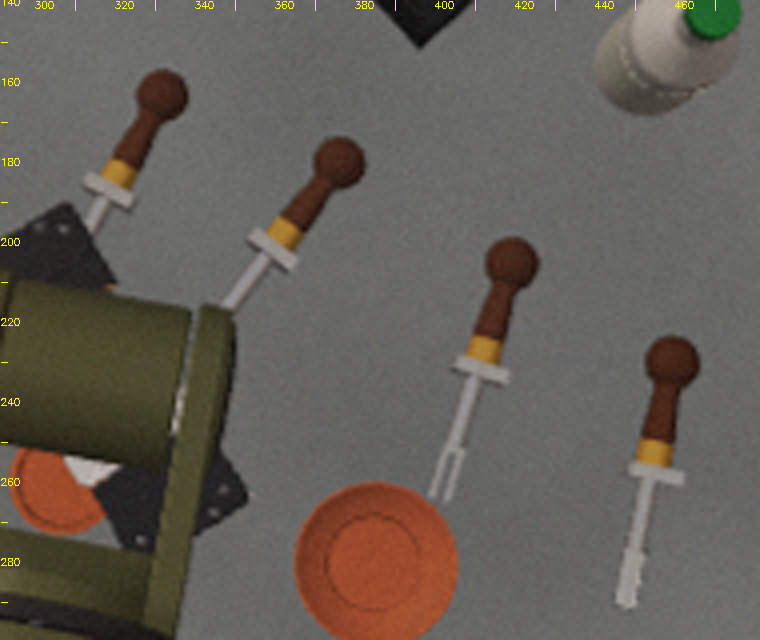

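Emit:
servo_tool(
  series=[
    [-2,2.4,0,0,0,-0.08],
    [-4,4.8,0,0,0,-0.16],
    [-6,7.2,1,0,0,-0.24],
    [-8,9.6,2.5,0,0,-0.32],
    [-10,12,4,0,0,-0.4],
    [-12,14.4,6,0,0,-0.48],
    [-13.07,15.73,8,0,0,-0.52],
    [-13.07,15.73,10,0,0,-0.52],
    [-13.07,15.73,10,0,0,-0.52],
    [-13.07,15.73,10,0,0,-0.52],
  ],
)

```text
clock: 13.65
eef_pos: [661.1, -93.2, 99.4]
eef_rot: [-3.141, -0.002, 2.616]
wrist_force: [-0.1, -0.1, 1.1]
finger_gap: 80.1
```

```bash
python3 -c "
from m import *
chk()
s=camera('side')
crop(s,280,130,400,240,5.5,'pics/i1.png')
plan(661.6,-94.5,5,149.8)
"
```

```text
cmd [661.6 -94.5 100. ] [180.     0.   149.81]
act [661.1 -93.2  99.4] [-1.7996e+02 -1.3000e-01  1.4986e+02] F [-0.1 -0.1  1.1] gap 80.1 t 13.65
shift cm [-0.0, -0.0, 12.5] rot [-0.0, 0.0, 0.0] rows trans 3.0 rot 0.0
```

View pics/i1.png

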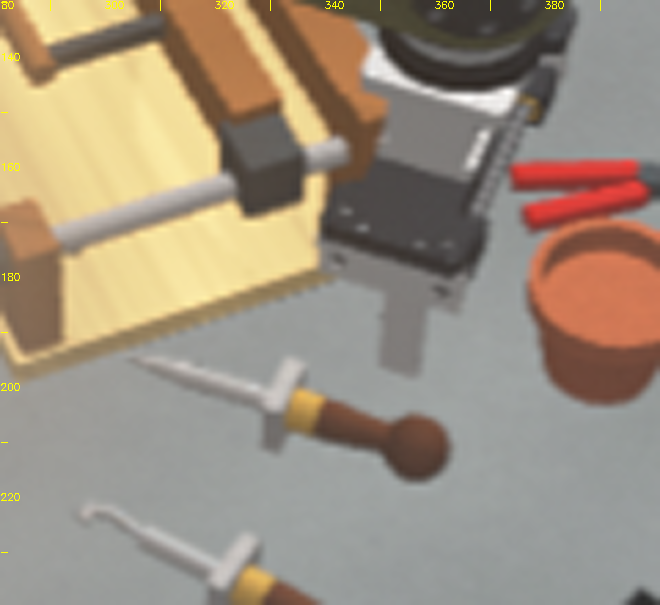

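Emit:
servo_tool(
  series=[
    [0,0,2,0,0,0],
    [0,0,4,0,0,0],
    [0,0,6,0,0,0],
    [0,0,8,0,0,0],
    [0,0,9.5,0,0,0],
    [0,0,10.5,0,0,0],
    [0,0,11,0,0,0],
    [0,0,11,0,0,0],
    [0,0,11,0,0,0],
    [0,0,11,0,0,0],
  ],
)

```text
clock: 14.53
eef_pos: [662.3, -94.5, -8.4]
eef_rot: [3.141, 0.002, 2.615]
wrist_force: [1.2, 0.3, -0.6]
finger_gap: 80.3
```

```bash
python3 -c "
from m import *
chk()
s=camera('side')
p=read_state();r=R.from_euler('xyz',p['eef_rot']);e=p['eef_pos']
q=proj(s,[e+r.apply([x,b,-30]) for b in (-52,-40,40,52) for x in(-8,8)])
crop(s,280,130,400,240,5.5,'pics/i2.png',q)
"
```

```text
cmd [661.6 -94.5 -25. ] [180.     0.   149.81]
act [662.3 -94.5  -8.4] [1.7996e+02 1.1000e-01 1.4982e+02] F [ 1.2  0.3 -0.6] gap 80.3 t 14.53
```

View pics/i2.png

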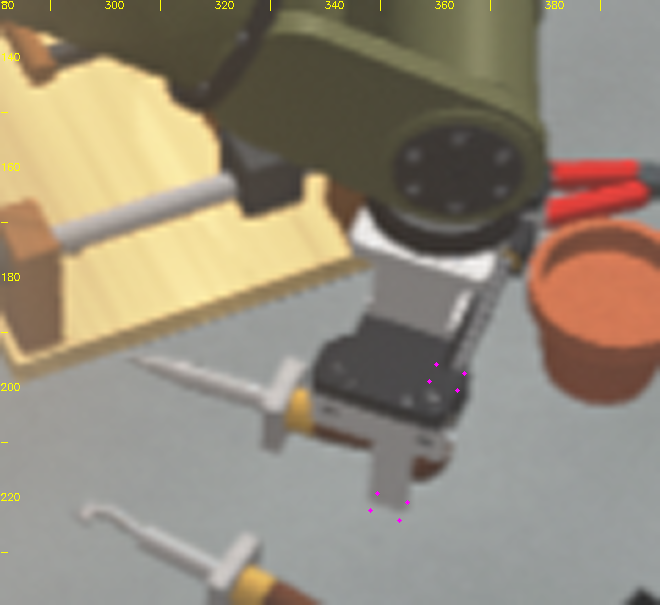

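Emit:
servo_tool(
  series=[
    [0,0,0.3,0,0,0],
    [0,0,0.6,0,0,0],
    [0,0,0.9,0,0,0],
    [0,0,1.2,0,0,0],
    [0,0,1.5,0,0,0],
    [0,0,1.5,0,0,0],
    [0,0,1.5,0,0,0],
    [0,0,1.5,0,0,0],
    [0,0,1.5,0,0,0],
    [0,0,1.5,0,0,0],
  ],
)

```text
clock: 15.42
eef_pos: [661.7, -94.5, -24.8]
eef_rot: [3.141, 0.0, 2.615]
wrist_force: [0.2, 0.1, -0.2]
finger_gap: 79.8
```

Emit:
servo_tool(
  series=[
    [0,0,0,0,0,0],
    [0,0,0,0,0,0],
    [0,0,0,0,0,0],
    [0,0,0,0,0,0],
    [0,0,0,0,0,0],
    [0,0,0,0,0,0],
    [0,0,0,0,0,0],
    [0,0,0,0,0,0],
    [0,0,0,0,0,0],
    [0,0,0,0,0,0],
  ],
  gripper=2.5,
  grip_force=6,
)

```text
clock: 16.25
eef_pos: [661.5, -94.4, -25.0]
eef_rot: [3.142, -0.0, 2.615]
wrist_force: [0.1, 0.2, 0.4]
finger_gap: 35.7
```

```bash
python3 -c "
from m import *
chk()
s=camera('side')
crop(s,280,130,400,240,5.5,'pics/i3.png')
"
```

```text
cmd [661.6 -94.5 -25. ] [180.     0.   149.81]
act [661.5 -94.4 -25. ] [180.    -0.   149.82] F [0.1 0.2 0.4] gap 35.7 t 16.25
```

View pics/i3.png

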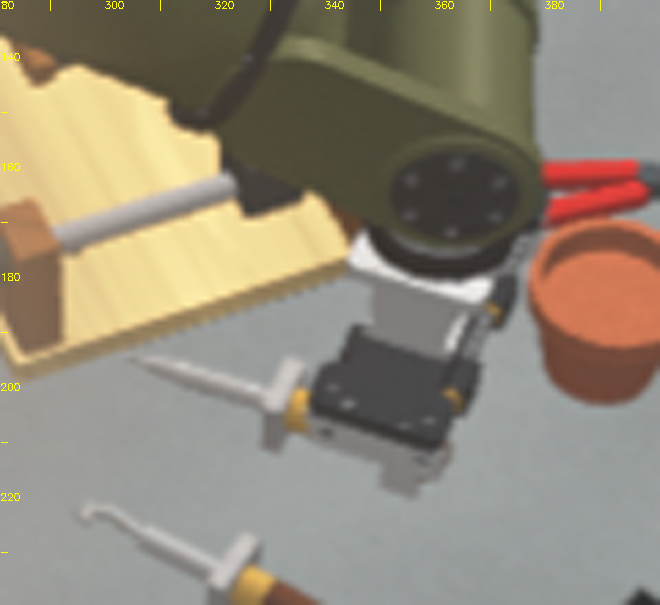

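Emit:
servo_tool(
  series=[
    [0,0,-1,0,0,0],
    [0,0,-2,0,0,0],
    [0,0,-3.5,0,0,0],
    [0,0,-5,0,0,0],
    [0,0,-6.5,0,0,0],
    [0,0,-8,0,0,0],
    [0,0,-9.5,0,0,0],
    [0,0,-11,0,0,0],
    [0,0,-12.5,0,0,0],
    [0,0,-14,0,0,0],
  ],
)

```text
clock: 17.13
eef_pos: [661.6, -94.4, 117.1]
eef_rot: [3.141, 0.001, 2.615]
wrist_force: [0.8, 0.1, -0.6]
finger_gap: 35.1
```

Emit:
servo_tool(
  series=[
    [0,0,-2,0,0,0],
    [0,0,-4,0,0,0],
    [0,0,-6,0,0,0],
    [0,0,-8,0,0,0],
    [0,0,-10,0,0,0],
    [0,0,-12,0,0,0],
    [0,0,-14,0,0,0],
    [0,0,-15,0,0,0],
    [0,0,-15,0,0,0],
    [0,0,-15,0,0,0],
  ],
)

```text
clock: 17.97
eef_pos: [661.5, -94.4, 265.0]
eef_rot: [3.141, 0.0, 2.615]
wrist_force: [-0.3, -0.2, -2.4]
finger_gap: 35.3
```

```bash
python3 -c "
from m import *
plan(661.6,-94.5,295,149.8)
chk()
s=camera('side')
crop(s,280,60,440,240,3.3,'pics/i4.png')
"
```

```text
shift cm [-0.0, -0.0, -29.0] rot [-0.0, 0.0, 0.0] rows trans 7.0 rot 0.0
cmd [661.6 -94.5 265. ] [180.     0.   149.81]
act [661.5 -94.4 265. ] [1.7999e+02 2.0000e-02 1.4982e+02] F [-0.3 -0.2 -2.4] gap 35.3 t 17.97
```

View pics/i4.png

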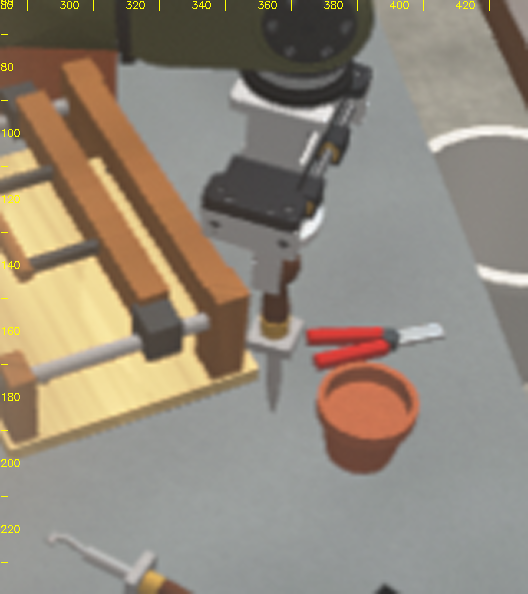

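```bash
python3 -c "
from m import *
x,y=cw(-13.5,96);print(x,y,np.hypot(x,y))
plan(x,y,310,105.15)
"
```

```text
562.2736641721845 308.0326680647709 641.1207359122897
shift cm [28.83, 29.8, -1.5] rot [-0.0, 0.0, 0.779] rows trans 9.9 rot 6.2
```

Emit:
servo_tool(
  series=[
    [0.4,0.4,-0.3,0,0,0.01],
    [1.4,1.5,-0.6,0,0,0.04],
    [2.8,3,-1,0,0,0.08],
    [4.3,4.5,-1.5,0,0,0.12],
    [5.8,6,-1.5,0,0,0.16],
    [7.3,7.5,-1.5,0,0,0.2],
    [8.8,9.1,-1.5,0,0,0.24],
    [10.3,10.6,-1.5,0,0,0.28],
    [11.8,12.2,-1.5,0,0,0.32],
    [13.3,13.7,-1.5,0,0,0.36],
  ],
)

```text
clock: 18.85
eef_pos: [614.7, 92.2, 279.2]
eef_rot: [-3.14, -0.001, 2.252]
wrist_force: [0.7, -0.1, -1.1]
finger_gap: 35.7
```

Emit:
servo_tool(
  series=[
    [1.5,1.6,0,0,0,0.04],
    [3,3.2,0,0,0,0.08],
    [4.5,4.7,0,0,0,0.12],
    [6,6.3,0,0,0,0.16],
    [7.5,7.9,0,0,0,0.2],
    [9,9.3,0,0,0,0.24],
    [10.3,10.7,0,0,0,0.28],
    [11.2,11.6,0,0,0,0.31],
    [11.7,12,0,0,0,0.33],
    [12,12.3,0,0,0,0.34],
  ],
)

```text
clock: 19.68
eef_pos: [634.4, 262.9, 278.8]
eef_rot: [-3.14, -0.0, 1.914]
wrist_force: [0.8, -0.3, -1.6]
finger_gap: 35.4
```

```bash
cat >> m.py <<'E'
def did(*rows):
    for a in rows:
        p,r=load(); save(p+r.apply(np.array(a[:3])*10.),r*R.from_rotvec(a[3:]))
E
python3 -c "
from m import *
save([661.6,-94.5,265.],R.from_euler('xyz',[180,0,149.81],True))
did([13.3, 13.7, -1.5, 0, 0, 0.36],[12, 12.3, 0, 0, 0, 0.34])
chk()
x,y=cw(-13.5,96)
plan(x,y,310,105.15)
"
```

```text
cmd [635.1 261.5 280. ] [180.   -0.  109.7]
act [634.4 262.9 278.8] [-1.7989e+02 -1.0000e-02  1.0969e+02] F [ 0.8 -0.3 -1.6] gap 35.4 t 19.68
shift cm [6.83, -5.28, 0.0] rot [-0.0, -0.0, 0.079] rows trans 2.1 rot 0.6
```

Emit:
servo_tool(
  series=[
    [1,-0.8,0,0,0,0.01],
    [2,-1.6,0,0,0,0.02],
    [3.2,-2.5,0,0,0,0.035],
    [4.4,-3.4,0,0,0,0.05],
    [5.5,-4.3,0,0,0,0.065],
    [6.3,-4.9,0,0,0,0.075],
    [6.83,-5.28,0,0,0,0.079],
    [6.83,-5.28,0,0,0,0.079],
    [6.83,-5.28,0,0,0,0.079],
    [6.83,-5.28,0,0,0,0.079],
  ],
)

```text
clock: 20.52
eef_pos: [562.7, 307.6, 279.9]
eef_rot: [-3.141, 0.0, 1.836]
wrist_force: [0.7, 0.2, -1.4]
finger_gap: 35.1
```

Emit:
servo_tool(
  series=[
    [0,0,0,0,0,0],
    [0,0,0,0,0,0],
    [0,0,0,0,0,0],
    [0,0,0,0,0,0],
    [0,0,0,0,0,0],
    [0,0,0,0,0,0],
    [0,0,0,0,0,0],
    [0,0,0,0,0,0],
    [0,0,0,0,0,0],
    [0,0,0,0,0,0],
  ],
)

```text
clock: 21.35
eef_pos: [562.2, 308.0, 280.0]
eef_rot: [-3.142, -0.0, 1.836]
wrist_force: [0.1, 0.5, -1.6]
finger_gap: 35.5
```

```bash
cat >> m.py <<'E'
def tool_pts(ball,ax=(0,0,-1)):
    return [np.array(ball)+np.array(ax)*a for a in (0,70,80,127,165)]
def look(tag,v,box=(230,20,370,220)):
    chk(); s=camera('side'); st=read_state(); b=st['eef_pos']+[0,0,43]
    q=proj(s,tool_pts(b)); tgt=proj(s,[[*cw(0,v),120],[*cw(-27,v),120]])
    print("exp shoulder px",q[2].round(1),"tip",q[4].round(1))
    crop(s,*box,3,f'pics/{tag}.png',np.vstack([q,tgt]))
E
python3 -c "
from m import *
look('j1',96)
"
```

```text
cmd [562.3 308.  280. ] [180.     0.   105.18]
act [562.2 308.  280. ] [-180.     -0.    105.18] F [ 0.1  0.5 -1.6] gap 35.5 t 21.35
exp shoulder px [302.7  63.8] tip [303.   85.9]
```

View pics/j1.png

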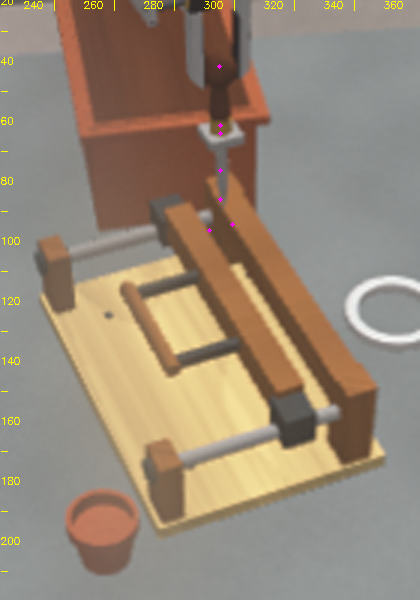

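Emit:
servo_tool(
  series=[
    [0,0,0,0,0,0],
    [0,0,0,0,0,0],
    [0,0,1,0,0,0],
    [0,0,2,0,0,0],
    [0,0,3,0,0,0],
    [0,0,4,0,0,0],
    [0,0,5,0,0,0],
    [0,0,6,0,0,0],
    [0,0,7,0,0,0],
    [0,0,8,0,0,0],
  ],
  grip_force=50,
)

```text
clock: 22.23
eef_pos: [562.2, 308.0, 198.9]
eef_rot: [-3.141, 0.0, 1.836]
wrist_force: [-0.1, 0.2, -1.3]
finger_gap: 34.1
```

```bash
python3 -c "
from m import *
did([0,0,8,0,0,0])
look('j2',96)
t=camera('top');crop(t,120,140,320,290,4,'pics/j2t.png')
"
```

```text
cmd [562.3 308.  200. ] [180.     0.   105.18]
act [562.2 308.  198.9] [-179.99    0.    105.19] F [-0.1  0.2 -1.3] gap 34.1 t 22.23
exp shoulder px [302.8  85.5] tip [303. 106.]
```

View pics/j2.png

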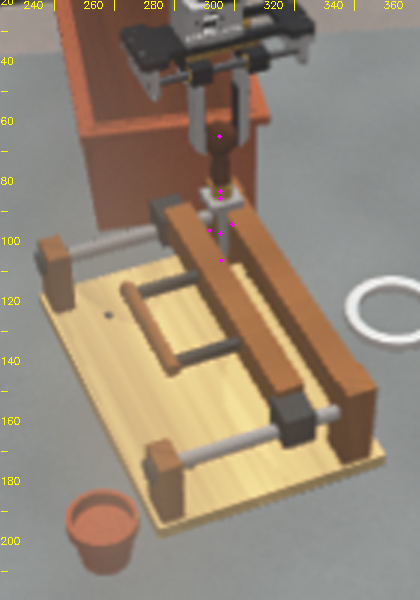

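View pics/j2t.png

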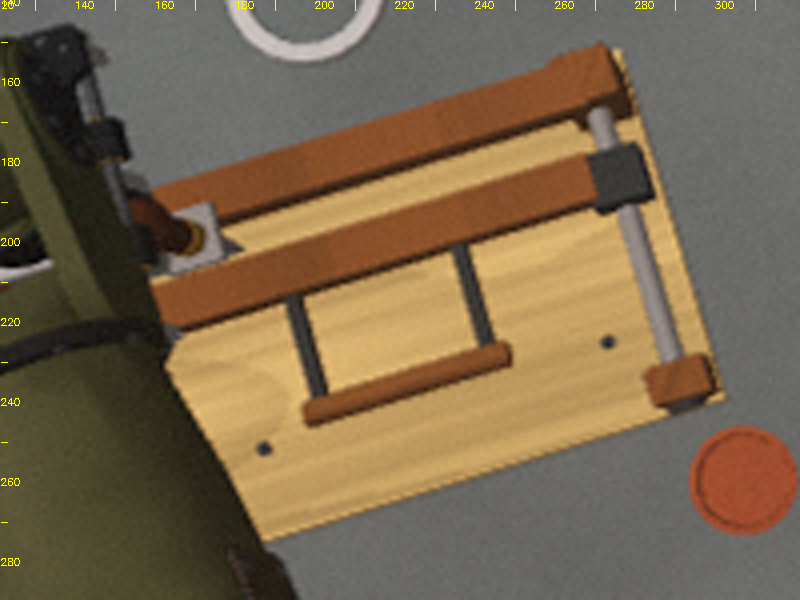

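Emit:
servo_tool(
  series=[
    [0,0,0.7,0,0,0],
    [0,0,1.4,0,0,0],
    [0,0,2.1,0,0,0],
    [0,0,2.8,0,0,0],
    [0,0,3.4,0,0,0],
    [0,0,3.8,0,0,0],
    [0,0,4.0,0,0,0],
    [0,0,4.1,0,0,0],
    [0,0,4.2,0,0,0],
    [0,0,4.2,0,0,0],
  ],
)

```text
clock: 23.17
eef_pos: [562.4, 308.1, 159.4]
eef_rot: [3.14, -0.0, 1.836]
wrist_force: [-2.8, -1.9, 6.7]
finger_gap: 34.3
```

```bash
python3 -c "
from m import *
did([0,0,4.2,0,0,0])
look('j3',96)
"
```

```text
cmd [562.3 308.  158. ] [180.     0.   105.18]
act [562.4 308.1 159.4] [ 1.7993e+02 -1.0000e-02  1.0518e+02] F [-2.8 -1.9  6.7] gap 34.3 t 23.17
exp shoulder px [303.1  94.6] tip [303.3 114.5]
```

View pics/j3.png

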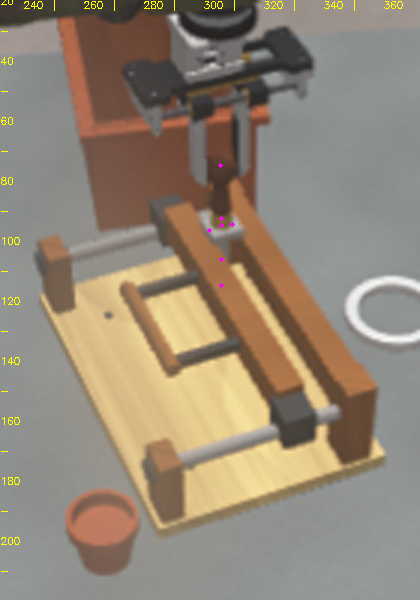

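Emit:
servo_tool(
  series=[
    [0,0,0,0,0,0],
    [0,0,0,0,0,0],
    [0,0,0,0,0,0],
    [0,0,0,0,0,0],
    [0,0,0,0,0,0],
    [0,0,-1,0,0,0],
    [0,0,-3,0,0,0],
    [0,0,-6,0,0,0],
    [0,0,-8,0,0,0],
    [0,0,-9,0,0,0],
  ],
  gripper=6,
)

```text
clock: 24.05
eef_pos: [562.8, 308.4, 252.0]
eef_rot: [3.137, -0.001, 1.836]
wrist_force: [0.5, 0.0, -0.2]
finger_gap: 60.0
```

```bash
python3 -c "
from m import *
did([0,0,-9,0,0,0])
chk()
plan(560,20,230,120)
plan(611.4,-212.3,130,140.7)
"
```

```text
cmd [562.3 308.  248. ] [180.     0.   105.18]
act [562.8 308.4 252. ] [ 1.7974e+02 -5.0000e-02  1.0519e+02] F [ 0.5  0.  -0.2] gap 60.0 t 24.05
shift cm [-27.74, -7.76, 4.8] rot [-0.0, -0.0, -0.259] rows trans 7.0 rot 2.1
shift cm [-22.68, -7.17, 10.0] rot [-0.0, -0.0, -0.361] rows trans 6.2 rot 2.9
```

Emit:
servo_tool(
  series=[
    [-3,-0.8,0,0,0,-0.03],
    [-6,-1.6,0,0,0,-0.06],
    [-10,-2.8,0,0,0,-0.1],
    [-14,-3.9,1,0,0,-0.14],
    [-18,-5,2,0,0,-0.18],
    [-22,-6.1,3,0,0,-0.22],
    [-25,-7,4,0,0,-0.25],
    [-27.74,-7.76,4.8,0,0,-0.259],
    [-27.74,-7.76,4.8,0,0,-0.259],
    [-27.74,-7.76,4.8,0,0,-0.259],
  ],
  gripper=8,
)

```text
clock: 24.88
eef_pos: [559.7, 18.9, 199.6]
eef_rot: [-3.141, -0.001, 2.092]
wrist_force: [-0.3, 0.3, -0.3]
finger_gap: 79.9
```

```bash
cat >> m.py <<'E'
def tools(tag):
    for n,b in(('top',(120,130,320,280)),('side',(230,70,370,220))):
        c=camera(n); crop(c,*b,4,f'pics/{tag}_{n}.png')
        if n=='top': crop(c,290,140,480,300,4,f'pics/{tag}_tools.png')
E
python3 -c "
from m import *
chk(); tools('k')"
```

```text
cmd [ 611.4 -212.3  100. ] [180.    0.  140.7]
act [559.7  18.9 199.6] [-1.7995e+02 -4.0000e-02  1.1988e+02] F [-0.3  0.3 -0.3] gap 79.9 t 24.88
```

View pics/k_top.png

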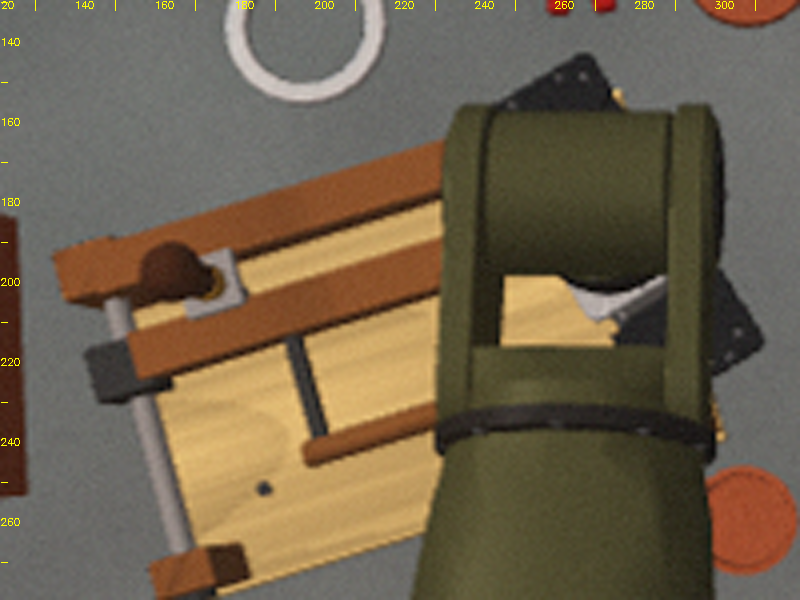

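View pics/k_tools.png

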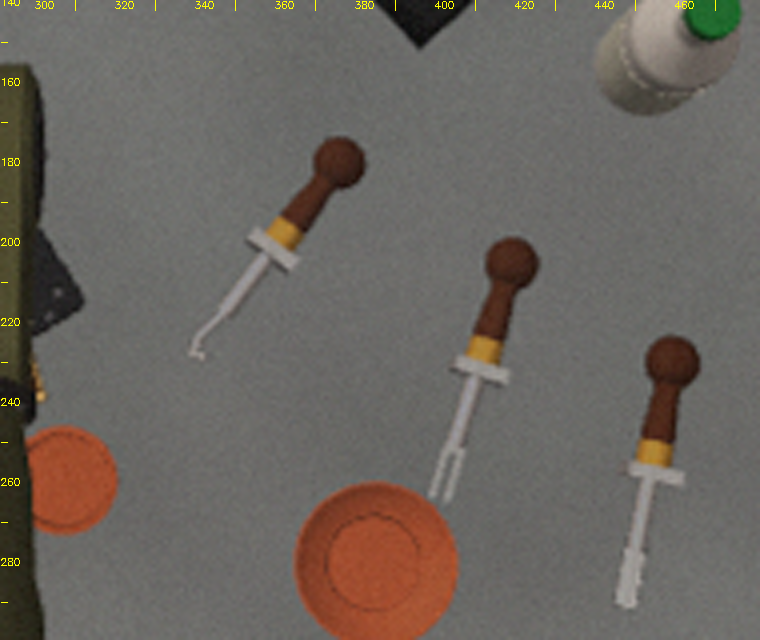

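View pics/k_side.png

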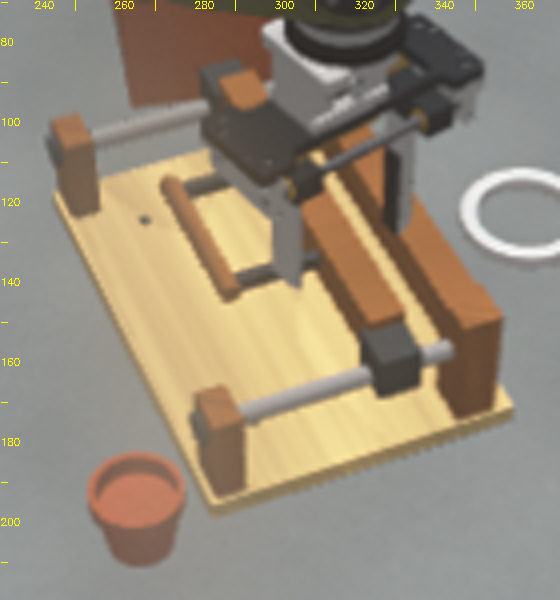

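Emit:
servo_tool(
  series=[
    [-3.5,-1.1,0,0,0,-0.05],
    [-7.5,-2.4,0.5,0,0,-0.1],
    [-11.5,-3.6,2,0,0,-0.16],
    [-15.5,-4.9,4,0,0,-0.22],
    [-19,-6,6,0,0,-0.28],
    [-21.5,-6.8,8,0,0,-0.33],
    [-22.68,-7.17,9,0,0,-0.361],
    [-22.68,-7.17,10,0,0,-0.361],
    [-22.68,-7.17,10,0,0,-0.361],
    [-22.68,-7.17,10,0,0,-0.361],
  ],
)

```text
clock: 25.82
eef_pos: [611.8, -210.5, 100.3]
eef_rot: [3.141, -0.0, 2.456]
wrist_force: [0.2, 0.1, 0.7]
finger_gap: 79.8
```

Emit:
servo_tool(
  series=[
    [0,0,2,0,0,0],
    [0,0,4,0,0,0],
    [0,0,6,0,0,0],
    [0,0,8,0,0,0],
    [0,0,9.5,0,0,0],
    [0,0,10.5,0,0,0],
    [0,0,11.5,0,0,0],
    [0,0,12.0,0,0,0],
    [0,0,12.5,0,0,0],
    [0,0,12.5,0,0,0],
  ],
)

```text
clock: 26.65
eef_pos: [611.4, -212.0, -25.2]
eef_rot: [-3.142, -0.0, 2.456]
wrist_force: [-0.8, -0.6, -0.2]
finger_gap: 80.1
```

Emit:
servo_tool(
  series=[
    [0,0,0,0,0,0],
    [0,0,0,0,0,0],
    [0,0,0,0,0,0],
    [0,0,0,0,0,0],
    [0,0,0,0,0,0],
    [0,0,0,0,0,0],
    [0,0,0,0,0,0],
    [0,0,0,0,0,0],
    [0,0,0,0,0,0],
    [0,0,0,0,0,0],
  ],
  gripper=2.5,
  grip_force=6,
)

```text
clock: 27.48
eef_pos: [611.4, -212.3, -24.9]
eef_rot: [3.142, 0.0, 2.456]
wrist_force: [0.1, -0.3, 0.0]
finger_gap: 35.2
```

```bash
python3 -c "
from m import *
did([0,0,12.5,0,0,0]); chk()
s=camera('side')
crop(s,250,130,400,280,4,'pics/l1.png')
"
```

```text
cmd [ 611.4 -212.3  -25. ] [180.    0.  140.7]
act [ 611.4 -212.3  -24.9] [180.     0.   140.71] F [ 0.1 -0.3  0. ] gap 35.2 t 27.48
```

View pics/l1.png

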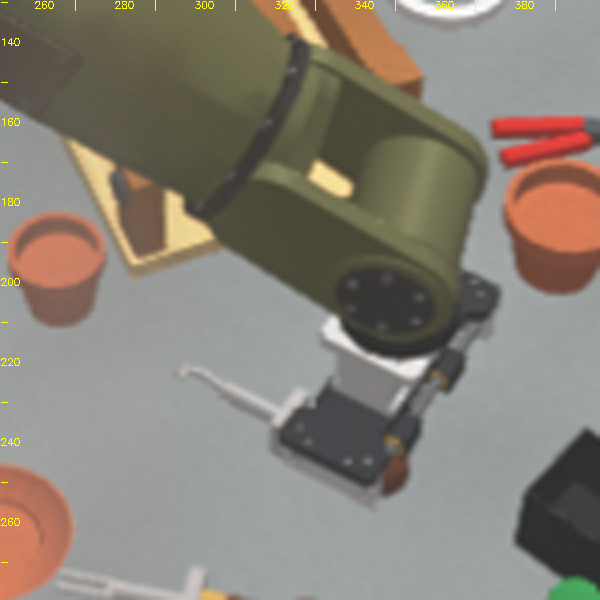

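Emit:
servo_tool(
  series=[
    [0,0,-1,0,0,0],
    [0,0,-2,0,0,0],
    [0,0,-3.5,0,0,0],
    [0,0,-5,0,0,0],
    [0,0,-6.5,0,0,0],
    [0,0,-8,0,0,0],
    [0,0,-9.5,0,0,0],
    [0,0,-11,0,0,0],
    [0,0,-12.5,0,0,0],
    [0,0,-14,0,0,0],
  ],
)

```text
clock: 28.37
eef_pos: [611.4, -212.2, 117.0]
eef_rot: [3.141, 0.001, 2.456]
wrist_force: [-0.6, 0.4, -1.5]
finger_gap: 35.5
```

Emit:
servo_tool(
  series=[
    [0,0,-2,0,0,0],
    [0,0,-4,0,0,0],
    [0,0,-6,0,0,0],
    [0,0,-8,0,0,0],
    [0,0,-10,0,0,0],
    [0,0,-12,0,0,0],
    [0,0,-14,0,0,0],
    [0,0,-15.5,0,0,0],
    [0,0,-16.5,0,0,0],
    [0,0,-16.5,0,0,0],
  ],
)

```text
clock: 29.2
eef_pos: [611.7, -212.4, 283.1]
eef_rot: [3.14, 0.004, 2.456]
wrist_force: [-0.5, -0.3, -0.7]
finger_gap: 35.5
```

```bash
python3 -c "
from m import *
did([0,0,-30.5,0,0,0]); chk()
s=camera('side')
crop(s,280,60,440,260,3,'pics/l2.png')
p,r=load()
x,y=cw(-13.5,32); print(x,y)
plan((x+p[0])/2,(y+p[1])/2,310,120)
plan(x,y,310,105.15)
"
```

```text
cmd [ 611.4 -212.3  280. ] [180.    0.  140.7]
act [ 611.7 -212.4  283.1] [179.94   0.22 140.71] F [-0.5 -0.3 -0.7] gap 35.5 t 29.2
579.0041812491016 246.2581603909822
shift cm [15.78, 16.71, 0.0] rot [-0.0, -0.0, 0.361] rows trans 5.5 rot 2.9
shift cm [20.66, 10.07, 0.0] rot [-0.0, -0.0, 0.259] rows trans 5.5 rot 2.1
```

View pics/l2.png

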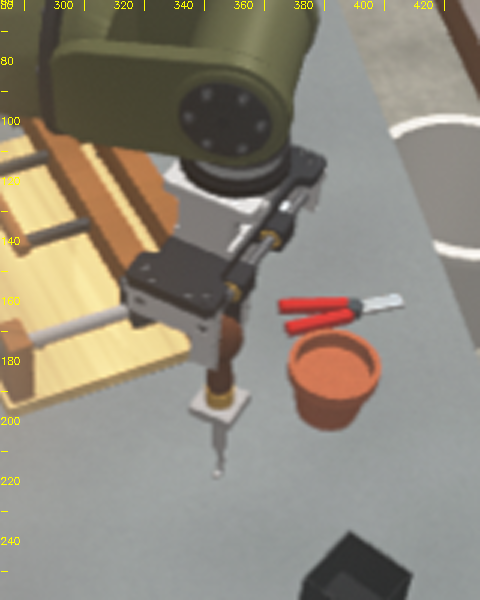

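Emit:
servo_tool(
  series=[
    [0.6,0.6,0,0,0,0.02],
    [1.8,1.9,0,0,0,0.05],
    [3.4,3.6,0,0,0,0.09],
    [5.2,5.5,0,0,0,0.13],
    [7,7.4,0,0,0,0.17],
    [8.8,9.3,0,0,0,0.21],
    [10.6,11.2,0,0,0,0.25],
    [12.4,13.1,0,0,0,0.29],
    [14.2,15,0,0,0,0.33],
    [15.78,16.71,0,0,0,0.361],
  ],
)

```text
clock: 30.08
eef_pos: [594.4, 18.6, 278.8]
eef_rot: [-3.14, -0.001, 2.093]
wrist_force: [1.1, 0.4, -0.8]
finger_gap: 35.4
```

Emit:
servo_tool(
  series=[
    [2.2,1.1,0,0,0,0.03],
    [4.6,2.2,0,0,0,0.06],
    [7,3.4,0,0,0,0.09],
    [9.4,4.6,0,0,0,0.12],
    [11.8,5.7,0,0,0,0.15],
    [14,6.8,0,0,0,0.18],
    [16.2,7.9,0,0,0,0.21],
    [18.2,8.9,0,0,0,0.23],
    [19.8,9.6,0,0,0,0.25],
    [20.66,10.07,0,0,0,0.259],
  ],
)

```text
clock: 30.92
eef_pos: [578.0, 248.1, 278.6]
eef_rot: [-3.139, -0.0, 1.836]
wrist_force: [-0.8, -0.5, -1.6]
finger_gap: 35.3
```

Emit:
servo_tool(
  series=[
    [0,0,0,0,0,0],
    [0,0,0,0,0,0],
    [0,0,0,0,0,0],
    [0,0,0,0,0,0],
    [0,0,0,0,0,0],
    [0,0,0,0,0,0],
    [0,0,0,0,0,0],
    [0,0,0,0,0,0],
    [0,0,0,0,0,0],
    [0,0,0,0,0,0],
  ],
)

```text
clock: 31.75
eef_pos: [578.9, 246.3, 280.0]
eef_rot: [-3.142, -0.0, 1.836]
wrist_force: [0.6, -0.5, -1.0]
finger_gap: 35.2
```

Emit:
servo_tool(
  series=[
    [0,0,0,0,0,0],
    [0,0,0,0,0,0],
    [0,0,0,0,0,0],
    [0,0,0,0,0,0],
    [0,0,0,0,0,0],
    [0,0,0,0,0,0],
    [0,0,0,0,0,0],
    [0,0,0,0,0,0],
    [0,0,0,0,0,0],
    [0,0,0,0,0,0],
  ],
  grip_force=50,
)

```text
clock: 32.58
eef_pos: [578.9, 246.3, 280.1]
eef_rot: [-3.142, 0.0, 1.836]
wrist_force: [0.5, -0.2, -1.2]
finger_gap: 34.3
```

```bash
python3 -c "
from m import *
look('l3',32)
"
```

```text
cmd [579.  246.3 280. ] [180.     0.   105.18]
act [578.9 246.3 280.1] [-180.      0.    105.18] F [ 0.5 -0.2 -1.2] gap 34.3 t 32.58
exp shoulder px [310.9  75.9] tip [310.9  98.1]
```

View pics/l3.png

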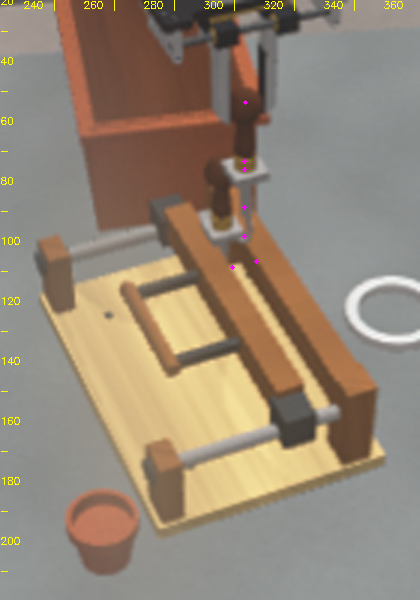

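Emit:
servo_tool(
  series=[
    [0,0,1,0,0,0],
    [0,0,2,0,0,0],
    [0,0,3,0,0,0],
    [0,0,4,0,0,0],
    [0,0,5,0,0,0],
    [0,0,6,0,0,0],
    [0,0,7,0,0,0],
    [0,0,8,0,0,0],
    [0,0,8,0,0,0],
    [0,0,8,0,0,0],
  ],
)

```text
clock: 33.47
eef_pos: [578.8, 246.3, 199.6]
eef_rot: [-3.141, 0.0, 1.836]
wrist_force: [0.3, 0.0, -1.0]
finger_gap: 34.3
```

```bash
sed -i 's/3,f.pics\/{tag}.png/4,f"pics\/{tag}.png"/; s/box=(230,20,370,220)/box=(240,40,370,190)/' m.py; python3 -c "
from m import *
did([0,0,8,0,0,0])
look('l4',32)
t=camera('top');crop(t,120,140,320,290,4,'pics/l4t.png')
"
```

```text
Traceback (most recent call last):
  File "m.py", line 30
    crop(s,*box,4,f"pics/{tag}.png"',np.vstack([q,tgt]))
                                   ^
SyntaxError: unterminated string literal (detected at line 30)
```

```bash
sed -i "s/png\"',np/png\",np/" m.py; python3 -c "
from m import *
did([0,0,8,0,0,0])
look('l4',32)
t=camera('top');crop(t,120,140,320,290,4,'pics/l4t.png')
"
```

```text
cmd [579.  246.3 200. ] [180.     0.   105.18]
act [578.8 246.3 199.6] [-1.7995e+02  1.0000e-02  1.0519e+02] F [ 0.3  0.  -1. ] gap 34.3 t 33.47
exp shoulder px [310.9  96.7] tip [310.8 117.3]
```

View pics/l4.png

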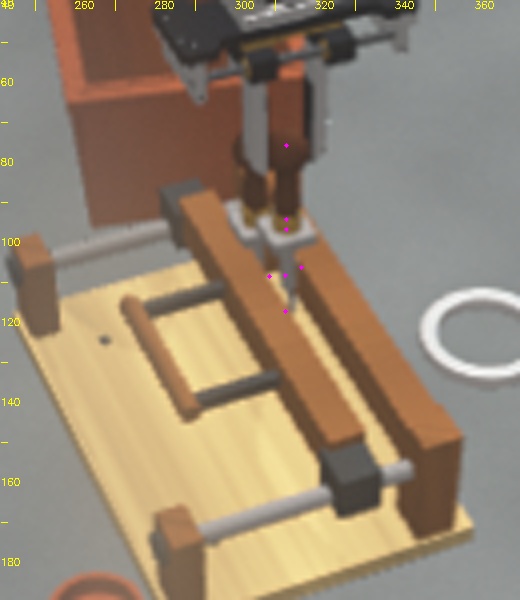

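View pics/l4t.png

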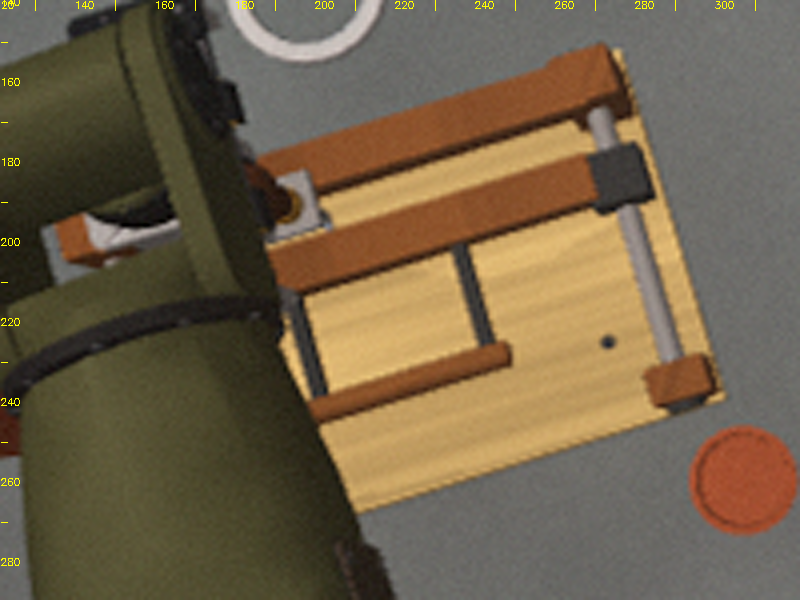

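Emit:
servo_tool(
  series=[
    [0,0,0.7,0,0,0],
    [0,0,1.4,0,0,0],
    [0,0,2.1,0,0,0],
    [0,0,2.8,0,0,0],
    [0,0,3.4,0,0,0],
    [0,0,3.8,0,0,0],
    [0,0,4.0,0,0,0],
    [0,0,4.1,0,0,0],
    [0,0,4.2,0,0,0],
    [0,0,4.2,0,0,0],
  ],
)

```text
clock: 34.4
eef_pos: [579.1, 246.2, 159.2]
eef_rot: [3.141, 0.0, 1.836]
wrist_force: [-2.6, -1.9, 5.7]
finger_gap: 34.1
```

```bash
python3 -c "
from m import *
did([0,0,4.2,0,0,0])
look('l5',32)
"
```

```text
cmd [579.  246.3 158. ] [180.     0.   105.18]
act [579.1 246.2 159.2] [179.94   0.   105.18] F [-2.6 -1.9  5.7] gap 34.1 t 34.4
exp shoulder px [310.9 106.9] tip [310.8 126.8]
```

View pics/l5.png

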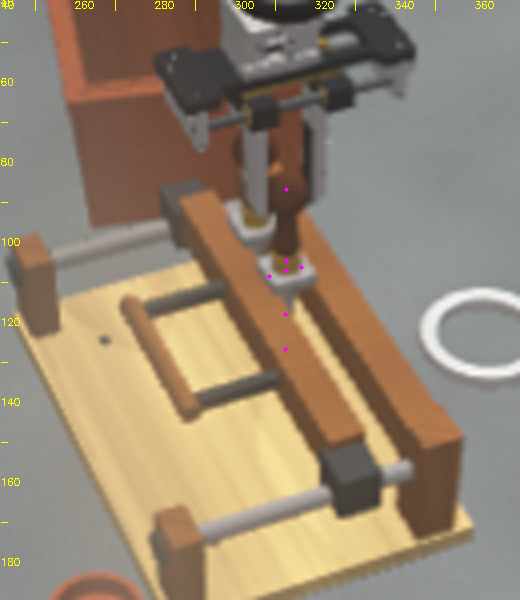

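Seated. Release, rise and head to the fork.

Emit:
servo_tool(
  series=[
    [0,0,0,0,0,0],
    [0,0,0,0,0,0],
    [0,0,0,0,0,0],
    [0,0,0,0,0,0],
    [0,0,0,0,0,0],
    [0,0,-1,0,0,0],
    [0,0,-3,0,0,0],
    [0,0,-6,0,0,0],
    [0,0,-8,0,0,0],
    [0,0,-9,0,0,0],
  ],
  gripper=6,
)

```text
clock: 35.28
eef_pos: [579.6, 246.6, 252.0]
eef_rot: [3.137, -0.0, 1.836]
wrist_force: [-0.7, 1.4, 0.9]
finger_gap: 59.9
```

```bash
python3 -c "
from m import *
did([0,0,-9,0,0,0])
chk()
plan(560,-60,230,130)
"
```

```text
cmd [579.  246.3 248. ] [180.     0.   105.18]
act [579.6 246.6 252. ] [ 1.7974e+02 -3.0000e-02  1.0519e+02] F [-0.7  1.4  0.9] gap 59.9 t 35.28
shift cm [-29.06, -9.85, 4.8] rot [-0.0, -0.0, -0.433] rows trans 7.4 rot 3.5
```

Emit:
servo_tool(
  series=[
    [-3,-1,0,0,0,-0.04],
    [-6,-2,0,0,0,-0.08],
    [-10,-3.4,0,0,0,-0.14],
    [-14,-4.7,1,0,0,-0.2],
    [-18,-6,2,0,0,-0.26],
    [-22,-7.5,3,0,0,-0.32],
    [-26,-8.8,4,0,0,-0.38],
    [-29.06,-9.85,4.8,0,0,-0.433],
    [-29.06,-9.85,4.8,0,0,-0.433],
    [-29.06,-9.85,4.8,0,0,-0.433],
  ],
  gripper=8,
)

```text
clock: 36.12
eef_pos: [559.5, -61.6, 199.4]
eef_rot: [-3.141, -0.001, 2.265]
wrist_force: [-0.5, 0.7, 0.0]
finger_gap: 79.7
```

```bash
python3 -c "
from m import *
chk(); tools('n')
plan(539.5,-325.3,130,160.2)
"
```

```text
cmd [560. -60. 200.] [180.     0.   129.99]
act [559.5 -61.6 199.4] [-1.7995e+02 -6.0000e-02  1.2980e+02] F [-0.5  0.7  0. ] gap 79.7 t 36.12
shift cm [-19.01, -18.62, 10.0] rot [0.0, 0.0, -0.527] rows trans 6.8 rot 4.2
```

View pics/n_top.png

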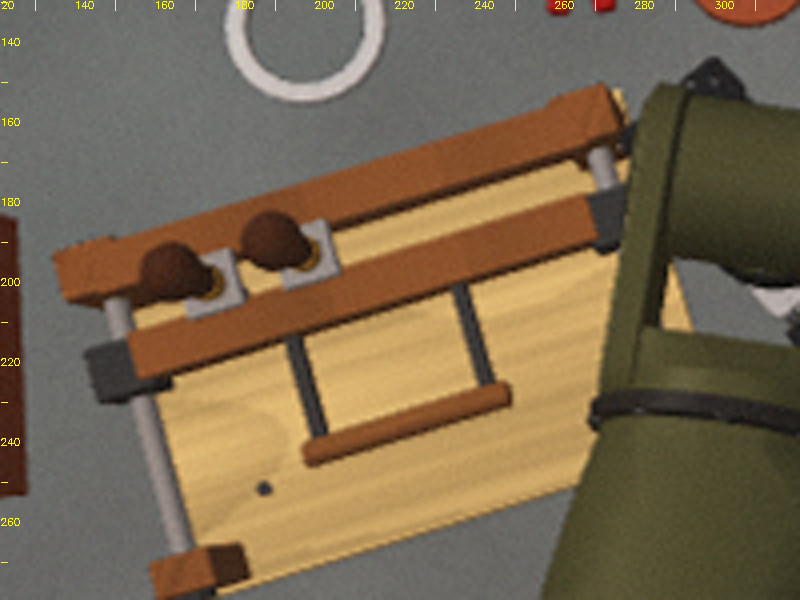

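View pics/n_tools.png

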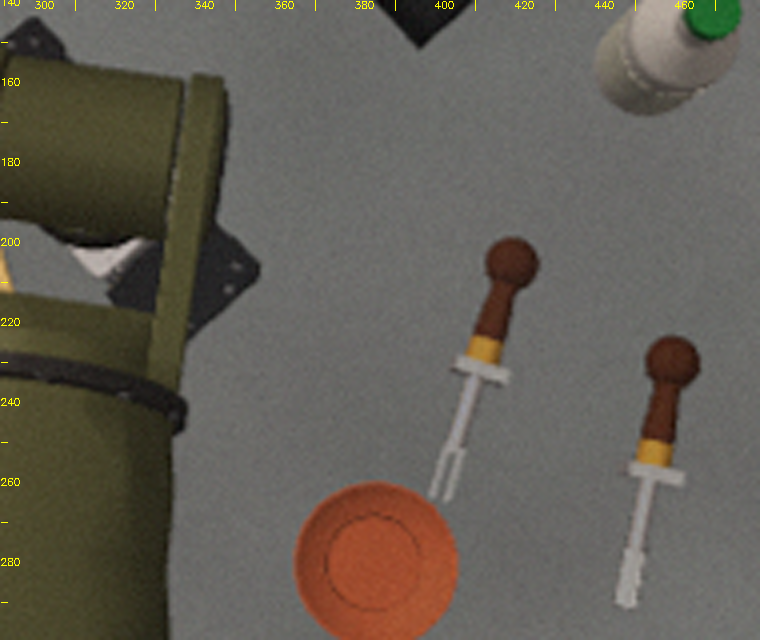

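Emit:
servo_tool(
  series=[
    [-2.5,-2.5,0,0,0,-0.07],
    [-5,-5,0.5,0,0,-0.14],
    [-8,-7.8,2,0,0,-0.22],
    [-11,-10.7,4,0,0,-0.3],
    [-14,-13.7,6,0,0,-0.38],
    [-17,-16.6,8,0,0,-0.46],
    [-19.01,-18.62,9,0,0,-0.527],
    [-19.01,-18.62,10,0,0,-0.527],
    [-19.01,-18.62,10,0,0,-0.527],
    [-19.01,-18.62,10,0,0,-0.527],
  ],
)

```text
clock: 37.05
eef_pos: [540.0, -323.8, 100.0]
eef_rot: [3.141, -0.001, 2.796]
wrist_force: [-0.3, 0.0, 0.6]
finger_gap: 79.7
```

Emit:
servo_tool(
  series=[
    [0,0,2,0,0,0],
    [0,0,4,0,0,0],
    [0,0,6,0,0,0],
    [0,0,8,0,0,0],
    [0,0,9.5,0,0,0],
    [0,0,10.5,0,0,0],
    [0,0,11.5,0,0,0],
    [0,0,12.0,0,0,0],
    [0,0,12.5,0,0,0],
    [0,0,12.5,0,0,0],
  ],
)

```text
clock: 37.88
eef_pos: [539.6, -324.9, -25.2]
eef_rot: [3.142, -0.0, 2.796]
wrist_force: [-0.4, 0.1, 0.4]
finger_gap: 79.9
```

Emit:
servo_tool(
  series=[
    [0,0,0,0,0,0],
    [0,0,0,0,0,0],
    [0,0,0,0,0,0],
    [0,0,0,0,0,0],
    [0,0,0,0,0,0],
    [0,0,0,0,0,0],
    [0,0,0,0,0,0],
    [0,0,0,0,0,0],
    [0,0,0,0,0,0],
    [0,0,0,0,0,0],
  ],
  gripper=2.5,
  grip_force=6,
)

```text
clock: 38.72
eef_pos: [539.5, -325.3, -24.9]
eef_rot: [-3.142, 0.0, 2.796]
wrist_force: [-0.2, 0.4, 0.1]
finger_gap: 35.7
```

```bash
python3 -c "
from m import *
did([0,0,12.5,0,0,0]); chk()
s=camera('side')
crop(s,220,200,400,350,4,'pics/o1.png')
"
```

```text
cmd [ 539.5 -325.3  -25. ] [180.     0.   160.18]
act [ 539.5 -325.3  -24.9] [-180.      0.    160.19] F [-0.2  0.4  0.1] gap 35.7 t 38.72
```

View pics/o1.png

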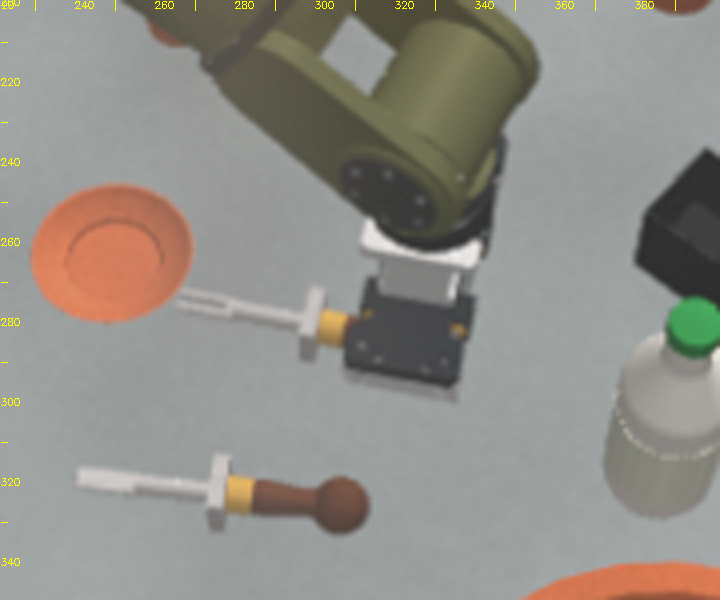

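Emit:
servo_tool(
  series=[
    [0,0,-1,0,0,0],
    [0,0,-2,0,0,0],
    [0,0,-3.5,0,0,0],
    [0,0,-5,0,0,0],
    [0,0,-6.5,0,0,0],
    [0,0,-8,0,0,0],
    [0,0,-9.5,0,0,0],
    [0,0,-11,0,0,0],
    [0,0,-12.5,0,0,0],
    [0,0,-14,0,0,0],
  ],
)

```text
clock: 39.6
eef_pos: [539.5, -325.2, 117.0]
eef_rot: [-3.141, 0.001, 2.796]
wrist_force: [-0.1, 0.8, -1.9]
finger_gap: 35.5
```

Emit:
servo_tool(
  series=[
    [0,0,-2,0,0,0],
    [0,0,-4,0,0,0],
    [0,0,-6,0,0,0],
    [0,0,-8,0,0,0],
    [0,0,-10,0,0,0],
    [0,0,-12,0,0,0],
    [0,0,-14,0,0,0],
    [0,0,-15.5,0,0,0],
    [0,0,-16.5,0,0,0],
    [0,0,-16.5,0,0,0],
  ],
)

```text
clock: 40.43
eef_pos: [539.7, -325.5, 283.0]
eef_rot: [-3.141, 0.004, 2.796]
wrist_force: [-0.3, -0.4, -0.8]
finger_gap: 35.3
```

```bash
python3 -c "
from m import *
did([0,0,-30.5,0,0,0]); chk()
s=camera('side')
crop(s,240,160,400,340,3.3,'pics/o2.png')
p,r=load()
x,y=cw(-13.5,-32); print(x,y)
plan((x+p[0])/2,(y+p[1])/2,310,133)
plan(x,y,310,105.15)
"
```

```text
cmd [ 539.5 -325.3  280. ] [180.     0.   160.18]
act [ 539.7 -325.5  283. ] [-179.94    0.21  160.19] F [-0.3 -0.4 -0.8] gap 35.3 t 40.43
595.7346983260187 184.48365271719342
shift cm [6.0, 24.93, 0.0] rot [0.0, -0.0, 0.474] rows trans 6.1 rot 3.8
shift cm [16.71, 19.45, 0.0] rot [-0.0, -0.0, 0.486] rows trans 6.1 rot 3.9
```

View pics/o2.png

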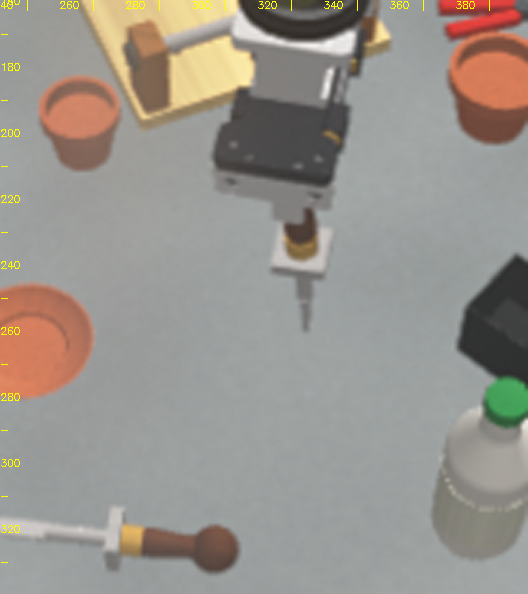

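Emit:
servo_tool(
  series=[
    [0.2,0.7,0,0,0,0.02],
    [0.6,2.4,0,0,0,0.05],
    [1.2,5,0,0,0,0.1],
    [1.9,7.8,0,0,0,0.15],
    [2.6,10.6,0,0,0,0.21],
    [3.3,13.5,0,0,0,0.27],
    [4,16.4,0,0,0,0.33],
    [4.7,19.4,0,0,0,0.38],
    [5.4,22.3,0,0,0,0.43],
    [6.0,24.93,0,0,0,0.474],
  ],
)

```text
clock: 41.32
eef_pos: [567.0, -68.5, 278.9]
eef_rot: [-3.141, -0.002, 2.32]
wrist_force: [0.1, 1.1, -2.0]
finger_gap: 35.5
```

Emit:
servo_tool(
  series=[
    [1.8,2.1,0,0,0,0.05],
    [3.7,4.3,0,0,0,0.11],
    [5.6,6.5,0,0,0,0.17],
    [7.5,8.7,0,0,0,0.23],
    [9.4,10.9,0,0,0,0.29],
    [11.3,13.1,0,0,0,0.34],
    [13.1,15.2,0,0,0,0.39],
    [14.7,17.1,0,0,0,0.43],
    [16,18.6,0,0,0,0.46],
    [16.71,19.45,0,0,0,0.486],
  ],
)

```text
clock: 42.15
eef_pos: [595.1, 186.7, 278.5]
eef_rot: [-3.139, -0.0, 1.836]
wrist_force: [-0.6, 0.6, -1.7]
finger_gap: 35.8
```

Emit:
servo_tool(
  series=[
    [0,0,0,0,0,0],
    [0,0,0,0,0,0],
    [0,0,0,0,0,0],
    [0,0,0,0,0,0],
    [0,0,0,0,0,0],
    [0,0,0,0,0,0],
    [0,0,0,0,0,0],
    [0,0,0,0,0,0],
    [0,0,0,0,0,0],
    [0,0,0,0,0,0],
  ],
)

```text
clock: 42.98
eef_pos: [595.7, 184.4, 280.0]
eef_rot: [3.142, 0.0, 1.836]
wrist_force: [-0.1, 0.1, -0.8]
finger_gap: 35.7
```

Emit:
servo_tool(
  series=[
    [0,0,0,0,0,0],
    [0,0,0,0,0,0],
    [0,0,0,0,0,0],
    [0,0,0,0,0,0],
    [0,0,0,0,0,0],
    [0,0,0,0,0,0],
    [0,0,0,0,0,0],
    [0,0,0,0,0,0],
    [0,0,0,0,0,0],
    [0,0,0,0,0,0],
  ],
  grip_force=50,
)

```text
clock: 43.82
eef_pos: [595.7, 184.5, 280.1]
eef_rot: [3.142, 0.0, 1.836]
wrist_force: [-0.3, -0.2, -1.8]
finger_gap: 33.7
```

Emit:
servo_tool(
  series=[
    [0,0,1,0,0,0],
    [0,0,2,0,0,0],
    [0,0,3,0,0,0],
    [0,0,4,0,0,0],
    [0,0,4.5,0,0,0],
    [0,0,4.5,0,0,0],
    [0,0,4.5,0,0,0],
    [0,0,4.5,0,0,0],
    [0,0,4.5,0,0,0],
    [0,0,4.5,0,0,0],
  ],
)

```text
clock: 44.65
eef_pos: [595.8, 184.5, 235.5]
eef_rot: [3.141, 0.0, 1.836]
wrist_force: [-0.3, 0.9, -1.0]
finger_gap: 33.9
```

```bash
python3 -c "
from m import *
did([0,0,4.5,0,0,0])
look('o3',-32)
t=camera('top');crop(t,120,140,320,290,4,'pics/o3t.png')
"
```

```text
cmd [595.8 184.4 235. ] [180.    -0.   105.18]
act [595.8 184.5 235.5] [179.95   0.   105.18] F [-0.3  0.9 -1. ] gap 33.9 t 44.65
exp shoulder px [319.4 100.6] tip [319.  121.9]
```

View pics/o3.png

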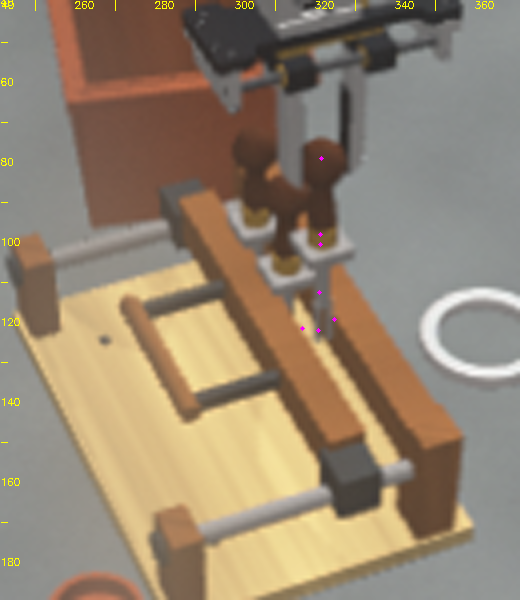

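View pics/o3t.png

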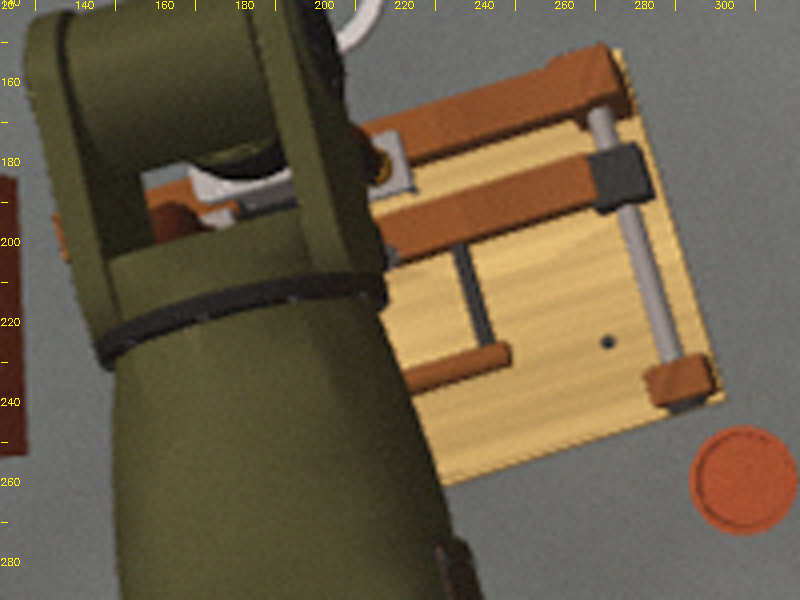

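Emit:
servo_tool(
  series=[
    [0,0,1,0,0,0],
    [0,0,2,0,0,0],
    [0,0,3.2,0,0,0],
    [0,0,4.4,0,0,0],
    [0,0,5.5,0,0,0],
    [0,0,6.5,0,0,0],
    [0,0,7.2,0,0,0],
    [0,0,7.5,0,0,0],
    [0,0,7.7,0,0,0],
    [0,0,7.7,0,0,0],
  ],
)

```text
clock: 45.58
eef_pos: [595.9, 184.3, 159.0]
eef_rot: [3.141, 0.0, 1.836]
wrist_force: [-2.7, -2.0, 3.7]
finger_gap: 34.4
```

```bash
python3 -c "
from m import *
did([0,0,7.7,0,0,0])
look('o5',-32)
"
```

```text
cmd [595.8 184.4 158. ] [180.    -0.   105.18]
act [595.9 184.3 159. ] [1.7994e+02 2.0000e-02 1.0518e+02] F [-2.7 -2.   3.7] gap 34.4 t 45.58
exp shoulder px [319.1 119.8] tip [318.7 139.7]
```

View pics/o5.png

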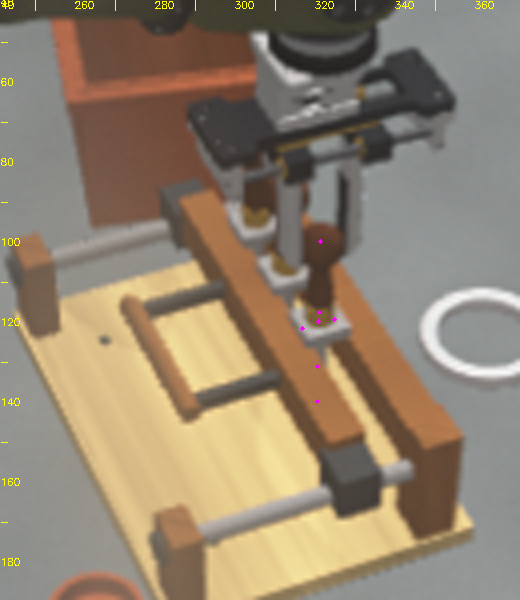

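Emit:
servo_tool(
  series=[
    [0,0,0,0,0,0],
    [0,0,0,0,0,0],
    [0,0,0,0,0,0],
    [0,0,0,0,0,0],
    [0,0,0,0,0,0],
    [0,0,-1,0,0,0],
    [0,0,-3,0,0,0],
    [0,0,-6,0,0,0],
    [0,0,-8,0,0,0],
    [0,0,-9,0,0,0],
  ],
  gripper=6,
)

```text
clock: 46.47
eef_pos: [596.3, 184.7, 251.9]
eef_rot: [3.137, 0.0, 1.836]
wrist_force: [0.1, 0.4, 0.1]
finger_gap: 60.2
```

```bash
python3 -c "
from m import *
did([0,0,-9,0,0,0])
chk()
plan(530,-150,230,140)
"
```

```text
cmd [595.8 184.4 248. ] [180.    -0.   105.18]
act [596.3 184.7 251.9] [179.75   0.   105.18] F [0.1 0.4 0.1] gap 60.2 t 46.47
shift cm [-30.56, -15.1, 4.8] rot [-0.0, -0.0, -0.608] rows trans 8.3 rot 4.9
```

Emit:
servo_tool(
  series=[
    [-3,-1.5,0,0,0,-0.06],
    [-6.5,-3.2,0,0,0,-0.12],
    [-10,-5,0,0,0,-0.2],
    [-14,-7,1,0,0,-0.28],
    [-18,-8.9,2,0,0,-0.36],
    [-22,-10.9,3,0,0,-0.44],
    [-26,-12.9,4,0,0,-0.52],
    [-29,-14.4,4.8,0,0,-0.58],
    [-30.56,-15.1,4.8,0,0,-0.608],
    [-30.56,-15.1,4.8,0,0,-0.608],
  ],
  gripper=8,
)

```text
clock: 47.3
eef_pos: [528.5, -154.0, 199.0]
eef_rot: [-3.14, -0.001, 2.442]
wrist_force: [0.5, -0.2, -0.1]
finger_gap: 80.1
```

```bash
python3 -c "
from m import *
chk(); tools('q')
plan(470.9,-428.3,130,166.5)
"
```

```text
cmd [ 530. -150.  200.] [180.     0.   140.01]
act [ 528.5 -154.   199. ] [-1.7993e+02 -8.0000e-02  1.3989e+02] F [ 0.5 -0.2 -0.1] gap 80.1 t 47.3
shift cm [-13.35, -25.12, 10.0] rot [0.0, 0.0, -0.462] rows trans 7.2 rot 3.7
```

View pics/q_top.png

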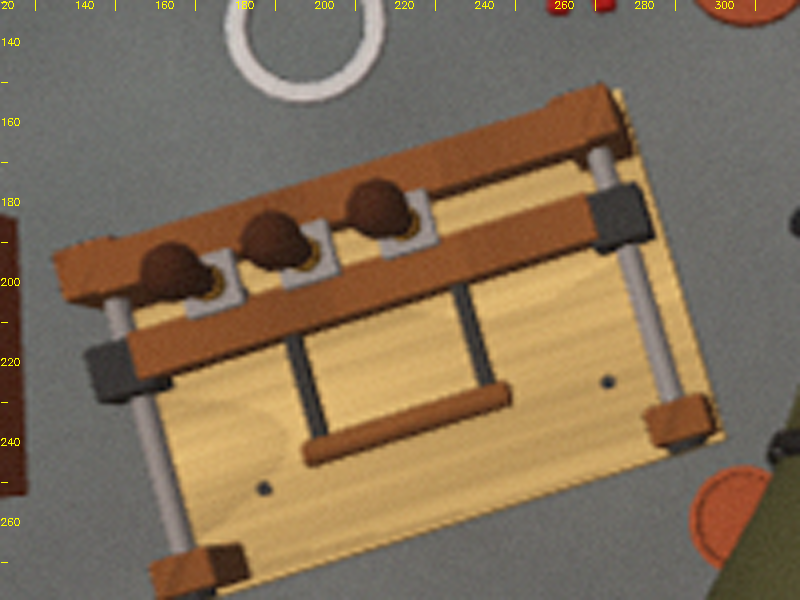

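View pics/q_tools.png

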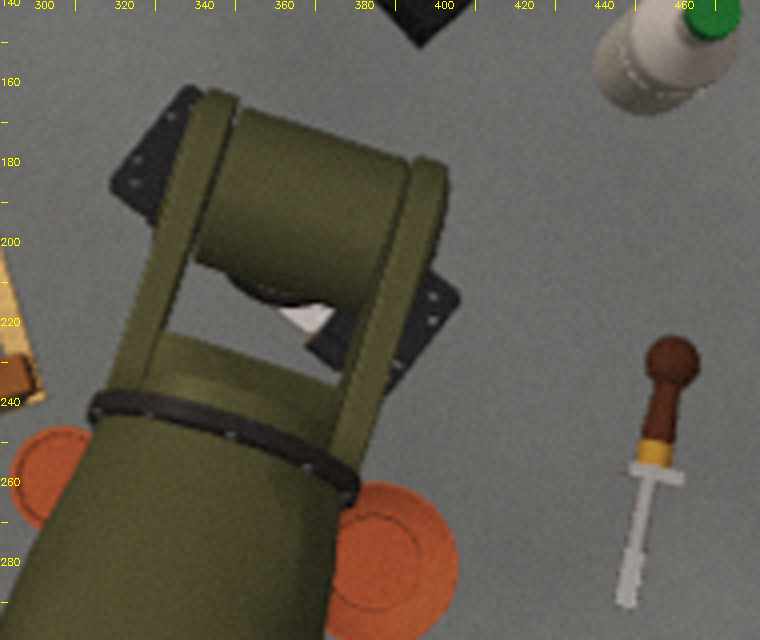

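Emit:
servo_tool(
  series=[
    [-1.7,-3.2,0,0,0,-0.06],
    [-3.5,-6.6,0.5,0,0,-0.12],
    [-5.5,-10.3,2,0,0,-0.19],
    [-7.5,-14.1,4,0,0,-0.26],
    [-9.5,-17.9,6,0,0,-0.33],
    [-11.5,-21.6,8,0,0,-0.4],
    [-13.35,-25.12,9,0,0,-0.462],
    [-13.35,-25.12,10,0,0,-0.462],
    [-13.35,-25.12,10,0,0,-0.462],
    [-13.35,-25.12,10,0,0,-0.462],
  ],
)

```text
clock: 48.23
eef_pos: [471.2, -427.4, 99.3]
eef_rot: [3.14, -0.001, 2.905]
wrist_force: [0.2, -0.2, 0.4]
finger_gap: 79.8
```

Emit:
servo_tool(
  series=[
    [0,0,2,0,0,0],
    [0,0,4,0,0,0],
    [0,0,6,0,0,0],
    [0,0,8,0,0,0],
    [0,0,9.5,0,0,0],
    [0,0,10.5,0,0,0],
    [0,0,11.5,0,0,0],
    [0,0,12.0,0,0,0],
    [0,0,12.5,0,0,0],
    [0,0,12.5,0,0,0],
  ],
)

```text
clock: 49.07
eef_pos: [471.0, -427.9, -25.2]
eef_rot: [3.141, -0.0, 2.906]
wrist_force: [0.3, -0.0, -0.3]
finger_gap: 79.9
```

Emit:
servo_tool(
  series=[
    [0,0,0,0,0,0],
    [0,0,0,0,0,0],
    [0,0,0,0,0,0],
    [0,0,0,0,0,0],
    [0,0,0,0,0,0],
    [0,0,0,0,0,0],
    [0,0,0,0,0,0],
    [0,0,0,0,0,0],
    [0,0,0,0,0,0],
    [0,0,0,0,0,0],
  ],
  gripper=2.5,
  grip_force=6,
)

```text
clock: 49.9
eef_pos: [470.9, -428.3, -24.9]
eef_rot: [-3.142, -0.0, 2.906]
wrist_force: [-0.5, -0.0, 0.3]
finger_gap: 35.1
```

```bash
python3 -c "
from m import *
did([0,0,12.5,0,0,0]); chk()
s=camera('side')
crop(s,220,200,400,350,4,'pics/r1.png')
"
```

```text
cmd [ 470.9 -428.3  -25. ] [180.     0.   166.48]
act [ 470.9 -428.3  -24.9] [-180.     -0.    166.49] F [-0.5 -0.   0.3] gap 35.1 t 49.9
```

View pics/r1.png

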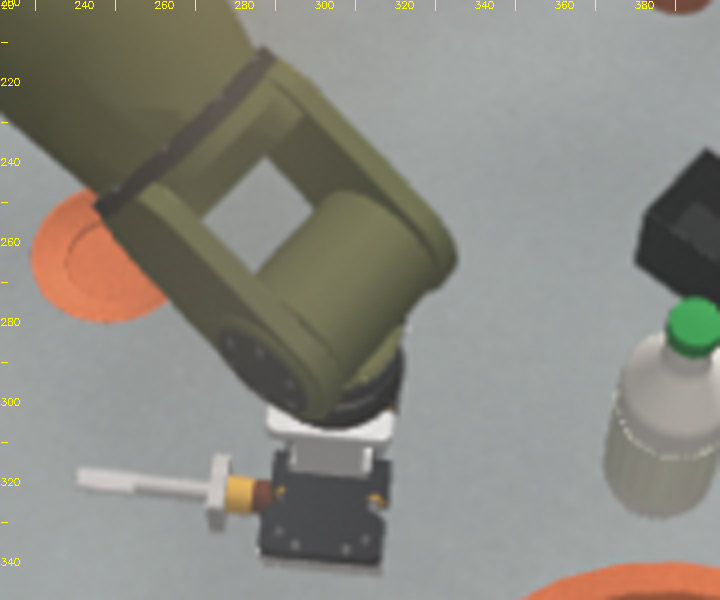

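Emit:
servo_tool(
  series=[
    [0,0,-1,0,0,0],
    [0,0,-2,0,0,0],
    [0,0,-3.5,0,0,0],
    [0,0,-5,0,0,0],
    [0,0,-6.5,0,0,0],
    [0,0,-8,0,0,0],
    [0,0,-9.5,0,0,0],
    [0,0,-11,0,0,0],
    [0,0,-12.5,0,0,0],
    [0,0,-14,0,0,0],
  ],
)

```text
clock: 50.78
eef_pos: [470.9, -428.2, 117.0]
eef_rot: [-3.141, 0.001, 2.906]
wrist_force: [-0.7, -0.1, -1.5]
finger_gap: 35.3
```

Emit:
servo_tool(
  series=[
    [0,0,-2,0,0,0],
    [0,0,-4,0,0,0],
    [0,0,-6,0,0,0],
    [0,0,-8,0,0,0],
    [0,0,-10,0,0,0],
    [0,0,-12,0,0,0],
    [0,0,-14,0,0,0],
    [0,0,-15.5,0,0,0],
    [0,0,-16.5,0,0,0],
    [0,0,-16.5,0,0,0],
  ],
)

```text
clock: 51.62
eef_pos: [471.1, -428.5, 283.0]
eef_rot: [-3.139, 0.003, 2.906]
wrist_force: [-0.1, -0.4, -0.4]
finger_gap: 35.4
```

```bash
python3 -c "
from m import *
did([0,0,-30.5,0,0,0]); chk()
s=camera('side')
crop(s,220,200,380,380,3.3,'pics/r2.png')
p,r=load()
x,y=cw(-13.5,-96); print(x,y)
plan((x+p[0])/2,(y+p[1])/2,310,135.5)
plan(x,y,310,105.15)
"
```

```text
cmd [ 470.9 -428.3  280. ] [180.     0.   166.48]
act [ 471.1 -428.5  283. ] [-179.88    0.19  166.49] F [-0.1 -0.4 -0.4] gap 35.4 t 51.62
612.4652154029359 122.70914504340469
shift cm [-0.44, 28.44, 0.0] rot [0.0, -0.0, 0.541] rows trans 6.8 rot 4.3
shift cm [14.26, 24.61, 0.0] rot [-0.0, -0.0, 0.529] rows trans 6.8 rot 4.2
```

View pics/r2.png

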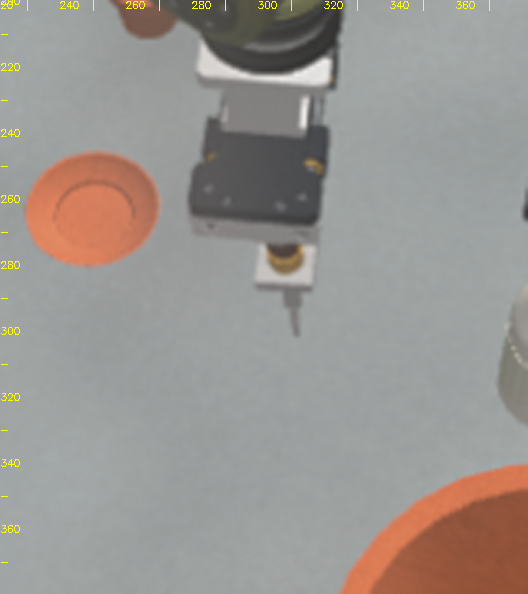

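Emit:
servo_tool(
  series=[
    [0,0.8,0,0,0,0.02],
    [0,2.7,0,0,0,0.06],
    [-0.1,5.7,0,0,0,0.12],
    [-0.1,8.9,0,0,0,0.18],
    [-0.2,12.1,0,0,0,0.24],
    [-0.2,15.4,0,0,0,0.3],
    [-0.3,18.7,0,0,0,0.36],
    [-0.3,22.1,0,0,0,0.43],
    [-0.4,25.4,0,0,0,0.49],
    [-0.44,28.44,0,0,0,0.541],
  ],
)

```text
clock: 52.5
eef_pos: [541.4, -150.7, 278.9]
eef_rot: [-3.141, -0.002, 2.362]
wrist_force: [0.6, 0.6, -1.0]
finger_gap: 35.2
```

Emit:
servo_tool(
  series=[
    [1.6,2.7,0,0,0,0.06],
    [3.2,5.5,0,0,0,0.12],
    [4.8,8.3,0,0,0,0.18],
    [6.4,11.1,0,0,0,0.24],
    [8,13.8,0,0,0,0.3],
    [9.6,16.6,0,0,0,0.36],
    [11.2,19.3,0,0,0,0.42],
    [12.6,21.7,0,0,0,0.47],
    [13.7,23.6,0,0,0,0.51],
    [14.26,24.61,0,0,0,0.529],
  ],
)

```text
clock: 53.33
eef_pos: [612.1, 125.3, 278.4]
eef_rot: [-3.139, -0.001, 1.835]
wrist_force: [0.1, -0.8, -1.7]
finger_gap: 35.5
```

Emit:
servo_tool(
  series=[
    [0,0,0,0,0,0],
    [0,0,0,0,0,0],
    [0,0,0,0,0,0],
    [0,0,0,0,0,0],
    [0,0,0,0,0,0],
    [0,0,0,0,0,0],
    [0,0,0,0,0,0],
    [0,0,0,0,0,0],
    [0,0,0,0,0,0],
    [0,0,0,0,0,0],
  ],
)

```text
clock: 54.17
eef_pos: [612.4, 122.7, 280.0]
eef_rot: [-3.142, -0.0, 1.836]
wrist_force: [-0.4, 0.2, -1.5]
finger_gap: 35.3
```

Emit:
servo_tool(
  series=[
    [0,0,0,0,0,0],
    [0,0,0,0,0,0],
    [0,0,0,0,0,0],
    [0,0,0,0,0,0],
    [0,0,0,0,0,0],
    [0,0,0,0,0,0],
    [0,0,0,0,0,0],
    [0,0,0,0,0,0],
    [0,0,0,0,0,0],
    [0,0,0,0,0,0],
  ],
  grip_force=50,
)

```text
clock: 55.0
eef_pos: [612.4, 122.7, 280.1]
eef_rot: [3.142, -0.0, 1.836]
wrist_force: [0.4, 0.1, -1.2]
finger_gap: 34.2
```

Emit:
servo_tool(
  series=[
    [0,0,1,0,0,0],
    [0,0,2,0,0,0],
    [0,0,3,0,0,0],
    [0,0,4,0,0,0],
    [0,0,4.5,0,0,0],
    [0,0,4.5,0,0,0],
    [0,0,4.5,0,0,0],
    [0,0,4.5,0,0,0],
    [0,0,4.5,0,0,0],
    [0,0,4.5,0,0,0],
  ],
)

```text
clock: 55.83
eef_pos: [612.6, 122.8, 235.5]
eef_rot: [3.141, 0.0, 1.836]
wrist_force: [-0.2, 0.3, -1.1]
finger_gap: 34.4
```

```bash
python3 -c "
from m import *
did([0,0,4.5,0,0,0])
look('r3',-96)
t=camera('top');crop(t,120,140,320,290,4,'pics/r3t.png')
"
```

```text
cmd [612.5 122.7 235. ] [180.    -0.   105.18]
act [612.6 122.8 235.5] [179.95   0.   105.18] F [-0.2  0.3 -1.1] gap 34.4 t 55.83
exp shoulder px [328.3 114.1] tip [327.6 135.4]
```

View pics/r3.png

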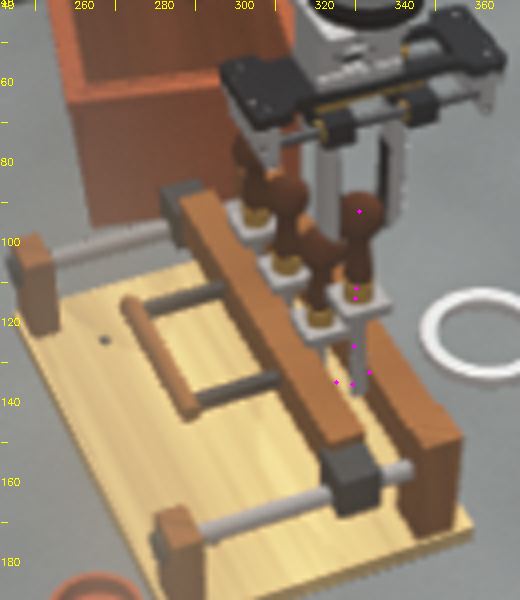

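View pics/r3t.png

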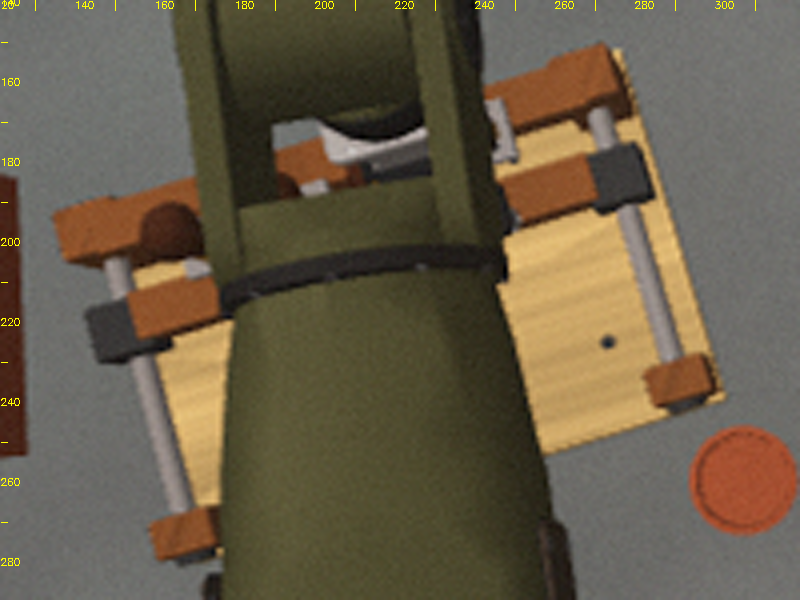

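Emit:
servo_tool(
  series=[
    [0,0,1,0,0,0],
    [0,0,2,0,0,0],
    [0,0,3.2,0,0,0],
    [0,0,4.4,0,0,0],
    [0,0,5.5,0,0,0],
    [0,0,6.5,0,0,0],
    [0,0,7.2,0,0,0],
    [0,0,7.5,0,0,0],
    [0,0,7.7,0,0,0],
    [0,0,7.7,0,0,0],
  ],
)

```text
clock: 56.77
eef_pos: [612.7, 122.5, 159.1]
eef_rot: [3.141, 0.001, 1.836]
wrist_force: [-3.2, -1.9, 5.5]
finger_gap: 34.4
```

```bash
python3 -c "
from m import *
did([0,0,7.7,0,0,0])
look('r5',-96)
"
```

```text
cmd [612.5 122.7 158. ] [180.    -0.   105.18]
act [612.7 122.5 159.1] [1.7994e+02 3.0000e-02 1.0518e+02] F [-3.2 -1.9  5.5] gap 34.4 t 56.77
exp shoulder px [327.7 133.3] tip [326.9 153.1]
```

View pics/r5.png

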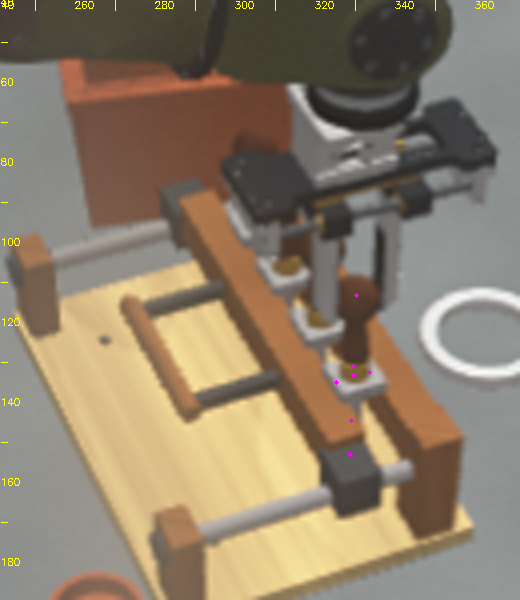

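Emit:
servo_tool(
  series=[
    [0,0,0,0,0,0],
    [0,0,0,0,0,0],
    [0,0,0,0,0,0],
    [0,0,0,0,0,0],
    [0,0,0,0,0,0],
    [0,0,-1,0,0,0],
    [0,0,-3,0,0,0],
    [0,0,-6,0,0,0],
    [0,0,-8,0,0,0],
    [0,0,-9,0,0,0],
  ],
  gripper=6,
)

```text
clock: 57.65
eef_pos: [613.1, 122.9, 251.9]
eef_rot: [3.137, 0.001, 1.836]
wrist_force: [-1.2, 0.9, 0.1]
finger_gap: 60.4
```

```bash
python3 -c "
from m import *
did([0,0,-9,0,0,0])
chk()
plan(440,60,278,60)
x,y=cw(-160,0)
plan(x,y,180,15.15)
plan(x,y,88,15.15)
"
```

```text
cmd [612.5 122.7 248. ] [180.    -0.   105.18]
act [613.1 122.9 251.9] [1.7974e+02 3.0000e-02 1.0519e+02] F [-1.2  0.9  0.1] gap 60.4 t 57.65
shift cm [-1.53, -18.29, 0.0] rot [-0.0, -0.0, 0.788] rows trans 4.4 rot 6.3
shift cm [10.44, -5.33, 9.8] rot [-0.0, -0.0, 0.783] rows trans 3.7 rot 6.3
shift cm [-0.0, 0.0, 9.2] rot [-0.0, -0.0, 0.0] rows trans 2.2 rot 0.0
```

Emit:
servo_tool(
  series=[
    [-0.2,-2.3,0,0,0,0.08],
    [-0.4,-4.6,0,0,0,0.17],
    [-0.6,-6.9,0,0,0,0.27],
    [-0.8,-9.2,0,0,0,0.37],
    [-1,-11.5,0,0,0,0.47],
    [-1.2,-13.8,0,0,0,0.57],
    [-1.4,-16.1,0,0,0,0.67],
    [-1.53,-18.29,0,0,0,0.75],
    [-1.53,-18.29,0,0,0,0.788],
    [-1.53,-18.29,0,0,0,0.788],
  ],
)

```text
clock: 58.48
eef_pos: [439.4, 59.8, 248.5]
eef_rot: [3.141, -0.0, 1.046]
wrist_force: [-0.6, 0.3, -0.1]
finger_gap: 60.2
```

```bash
python3 -c "
from m import *
tools('s')
s=camera('side'); crop(s,240,40,370,190,4,'pics/s1.png')
"
```

```text
(no output)
```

View pics/s1.png

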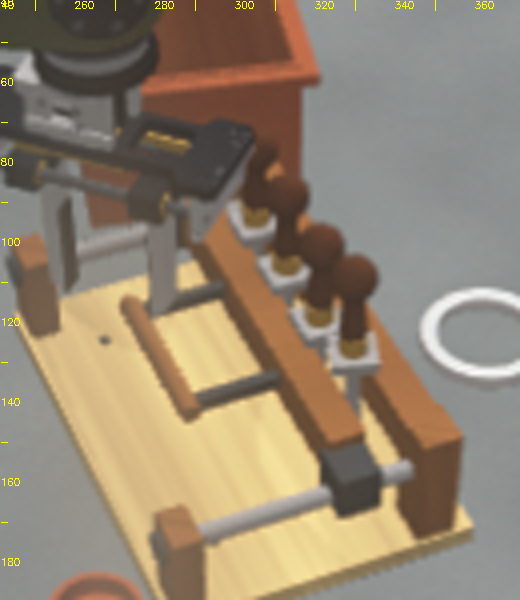

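View pics/s_top.png

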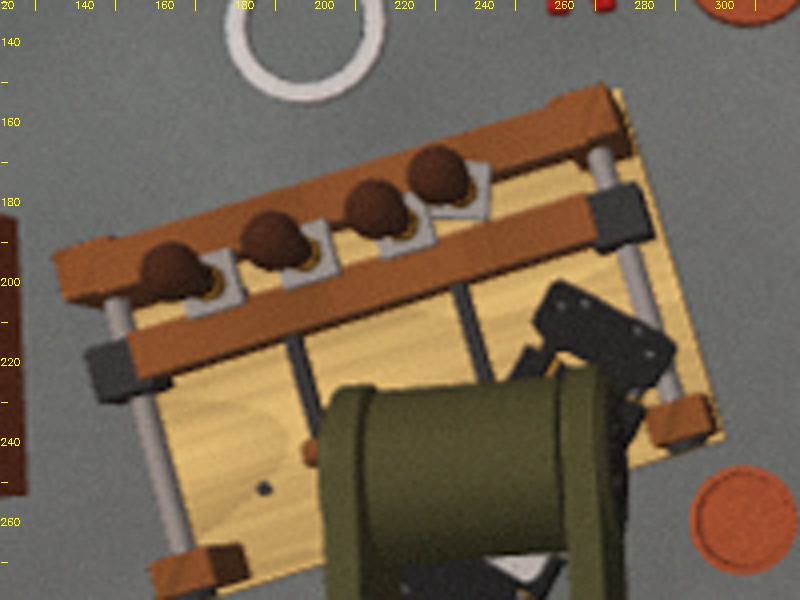

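View zoomed.

```bash
python3 -c "
from m import *
s=camera('side'); crop(s,290,70,370,160,7,'pics/s2.png')
t=camera('top'); crop(t,200,150,280,220,9,'pics/s3.png')
"
```

```text
(no output)
```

View pics/s2.png

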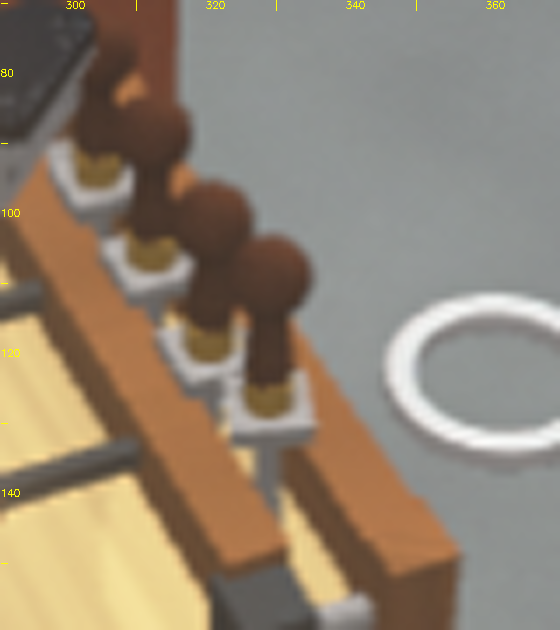

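View pics/s3.png

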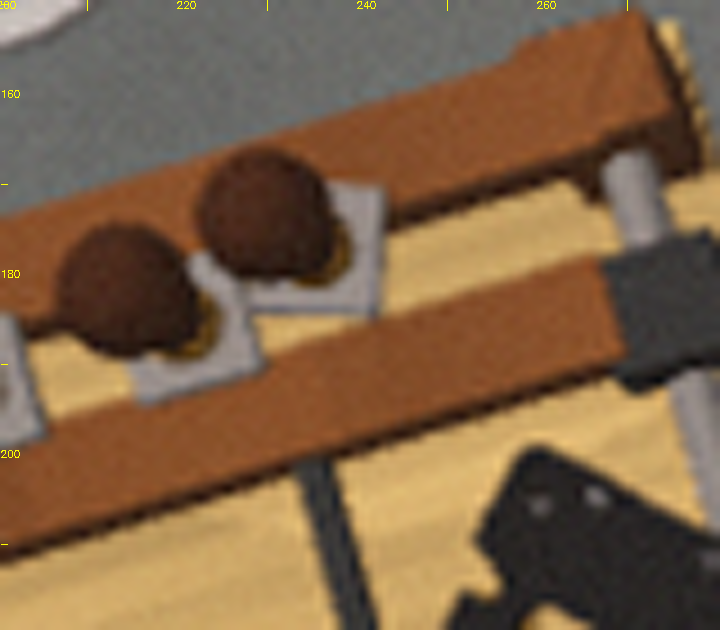

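```bash
python3 -c "
from m import *
t=camera('top');s=camera('side')
def tri(a,b):
    A=[];B=[]
    for c,uv in((t,a),(s,b)):
        o,d=ray(c,[uv]);d=d[0]/np.linalg.norm(d[0]);M=np.eye(3)-np.outer(d,d);A.append(M);B.append(M@o)
    return np.linalg.lstsq(np.vstack(A),np.hstack(B),rcond=None)[0]
def toc(p):
    a=np.radians(TH);d=p[:2]-[600.4,218.9];return np.array([d[0]*np.cos(a)+d[1]*np.sin(a),-d[0]*np.sin(a)+d[1]*np.cos(a),p[2]])
T=lambda x,y:(x/9+200-.44,y/9+150-.44); S=lambda x,y:(x/7+290-.43,y/7+70-.43)
for n,a,b in(('spat',(265,212),(270,278)),('fork',(123,290),(208,224))):
    p=tri(T(*a),S(*b)); print(n,'ball',p.round(1),'clamp',toc(p).round(1), at(t,[T(*a)],200)[0].round(1),toc(at(t,[T(*a)],200)[0]).round(1))
# bolster corner bottom right / left at z=130 (top face)
for q in((375,315),(385,190),(250,308)): print('bolster top corner',toc(at(t,[T(*q)],130)[0]).round(1))
print('fork bolster corners',[toc(at(t,[T(*q)],130)[0]).round(1) for q in((262,362),(145,403))])
"
```

```text
spat ball [616.1 145.3 196.6] clamp [ -4.1 -75.2 196.6] [616.1 144.6 200. ] [ -4.3 -75.8 200. ]
fork ball [596.2 183.1 196. ] clamp [-13.4 -33.5 196. ] [596.6 182.1 200. ] [-13.2 -34.5 200. ]
bolster top corner [-27.  -86.6 130. ]
bolster top corner [  5.8 -98.8 130. ]
bolster top corner [-15.  -53.9 130. ]
fork bolster corners [array([-30.4, -53. , 130. ]), array([-32. , -18.9, 130. ])]
```

```bash
python3 -c "
from m import *
save([440,60,248.],R.from_euler('xyz',[180,0,60.03],True)); chk()
plan(616.1,144.9,278,83.7)
plan(616.1,144.9,188,83.7)
"
```

```text
cmd [440.  60. 248.] [180.     0.    60.03]
act [440.1  60.2 247.8] [-1.7997e+02  2.0000e-02  6.0080e+01] F [-0.1 -0.4 -0.5] gap 60.1 t 58.83
shift cm [16.15, 11.01, 0.0] rot [0.0, 0.0, -0.413] rows trans 4.7 rot 3.3
shift cm [-0.0, 0.0, 9.0] rot [-0.0, 0.0, -0.0] rows trans 2.2 rot 0.0
```

Emit:
servo_tool(
  series=[
    [2.5,1.7,0,0,0,-0.06],
    [5,3.4,0,0,0,-0.12],
    [7.5,5.1,0,0,0,-0.19],
    [10,6.8,0,0,0,-0.26],
    [12.5,8.5,0,0,0,-0.32],
    [14.5,9.9,0,0,0,-0.37],
    [16.15,11.01,0,0,0,-0.413],
    [16.15,11.01,0,0,0,-0.413],
    [16.15,11.01,0,0,0,-0.413],
    [16.15,11.01,0,0,0,-0.413],
  ],
)

```text
clock: 59.67
eef_pos: [615.5, 144.8, 247.8]
eef_rot: [-3.141, 0.0, 1.46]
wrist_force: [0.3, -0.4, 0.2]
finger_gap: 60.0
```

Emit:
servo_tool(
  series=[
    [0,0,1,0,0,0],
    [0,0,2.5,0,0,0],
    [0,0,4,0,0,0],
    [0,0,5,0,0,0],
    [0,0,5,0,0,0],
    [0,0,5,0,0,0],
    [0,0,5,0,0,0],
    [0,0,5,0,0,0],
    [0,0,5,0,0,0],
    [0,0,5,0,0,0],
  ],
)

```text
clock: 60.5
eef_pos: [616.1, 145.0, 198.6]
eef_rot: [3.141, -0.0, 1.461]
wrist_force: [0.1, 0.3, -0.3]
finger_gap: 59.9
```

```bash
python3 -c "
from m import *
chk()
s=camera('side'); st=read_state(); e=st['eef_pos'];r=R.from_euler('xyz',st['eef_rot'])
crop(s,290,60,370,150,7,'pics/u1.png',proj(s,[e+r.apply([x,b,-30]) for b in (-42,-30,30,42) for x in(-8,8)]))
"
```

```text
cmd [616.1 144.9 158. ] [180.     0.    83.69]
act [616.1 145.  198.6] [ 1.7996e+02 -1.0000e-02  8.3700e+01] F [ 0.1  0.3 -0.3] gap 59.9 t 60.5
```

View pics/u1.png

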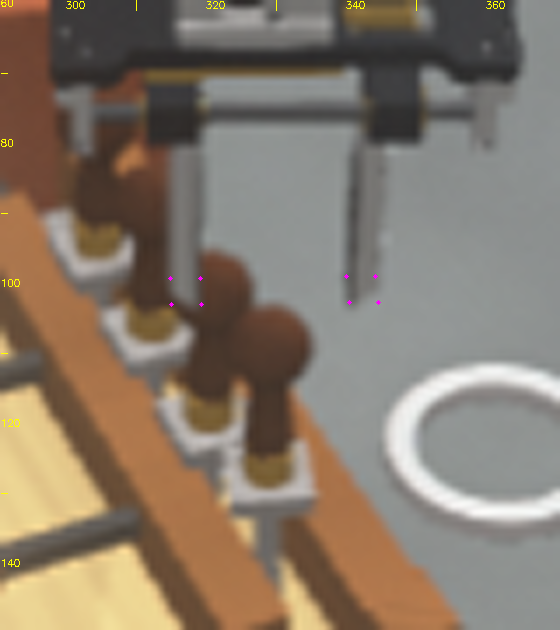

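Emit:
servo_tool(
  series=[
    [0,0,0.7,0,0,0],
    [0,0,1.4,0,0,0],
    [0,0,2.1,0,0,0],
    [0,0,2.8,0,0,0],
    [0,0,3.4,0,0,0],
    [0,0,4,0,0,0],
    [0,0,4,0,0,0],
    [0,0,4,0,0,0],
    [0,0,4,0,0,0],
    [0,0,4,0,0,0],
  ],
)

```text
clock: 61.38
eef_pos: [616.2, 145.0, 158.5]
eef_rot: [3.141, -0.0, 1.461]
wrist_force: [0.4, 0.3, -0.2]
finger_gap: 59.9
```

Emit:
servo_tool(
  series=[
    [0,0,0,0,0,0],
    [0,0,0,0,0,0],
    [0,0,0,0,0,0],
    [0,0,0,0,0,0],
    [0,0,0,0,0,0],
    [0,0,0,0,0,0],
    [0,0,0,0,0,0],
    [0,0,0,0,0,0],
    [0,0,0,0,0,0],
    [0,0,0,0,0,0],
  ],
  gripper=2.5,
  grip_force=7,
)

```text
clock: 62.22
eef_pos: [616.0, 145.0, 158.1]
eef_rot: [3.141, -0.0, 1.461]
wrist_force: [-1.8, 0.5, 1.3]
finger_gap: 35.2
```

```bash
python3 -c "
from m import *
chk()
x,y=cw(-13.5,-96)
plan(616.1,144.9,218,83.69)
plan(x,y,218,105.15)
plan(x,y,188,105.15)
"
```

```text
cmd [616.1 144.9 158. ] [180.     0.    83.69]
act [616.  145.  158.1] [179.99  -0.    83.7 ] F [-1.8  0.5  1.3] gap 35.2 t 62.22
shift cm [-0.0, 0.0, -3.0] rot [-0.0, 0.0, 0.0] rows trans 0.7 rot 0.0
shift cm [-2.25, -0.11, 0.0] rot [-0.0, 0.0, -0.374] rows trans 0.5 rot 3.0
shift cm [0.01, -0.0, 3.0] rot [-0.0, 0.0, -0.0] rows trans 0.7 rot 0.0
```

Emit:
servo_tool(
  series=[
    [0,0,-0.4,0,0,0],
    [0,0,-0.8,0,0,0],
    [0,0,-1.2,0,0,0],
    [0,0,-1.6,0,0,0],
    [0,0,-2,0,0,0],
    [0,0,-2.4,0,0,0],
    [0,0,-2.8,0,0,0],
    [0,0,-3,0,0,0],
    [0,0,-3,0,0,0],
    [0,0,-3,0,0,0],
  ],
)

```text
clock: 63.05
eef_pos: [616.0, 145.0, 188.1]
eef_rot: [3.142, -0.0, 1.461]
wrist_force: [-0.0, 0.3, -1.4]
finger_gap: 35.5
```

Emit:
servo_tool(
  series=[
    [-0.2,0,0,0,0,-0.03],
    [-0.5,0,0,0,0,-0.08],
    [-0.8,0,0,0,0,-0.13],
    [-1.1,-0.05,0,0,0,-0.18],
    [-1.4,-0.1,0,0,0,-0.24],
    [-1.7,-0.1,0,0,0,-0.29],
    [-2,-0.1,0,0,0,-0.34],
    [-2.25,-0.11,0,0,0,-0.374],
    [-2.25,-0.11,0,0,0,-0.374],
    [-2.25,-0.11,0,0,0,-0.374],
  ],
)

```text
clock: 63.88
eef_pos: [612.4, 122.7, 187.9]
eef_rot: [-3.141, -0.0, 1.833]
wrist_force: [-0.5, -0.5, -1.7]
finger_gap: 35.4
```

```bash
python3 -c "
from m import *
chk()
s=camera('side'); crop(s,270,60,370,160,6,'pics/u2.png')
t=camera('top'); crop(t,200,150,280,220,8,'pics/u3.png')
"
```

```text
cmd [612.5 122.8 158. ] [180.     0.   105.12]
act [612.4 122.7 187.9] [-179.99   -0.    105.05] F [-0.5 -0.5 -1.7] gap 35.4 t 63.88
```

View pics/u2.png

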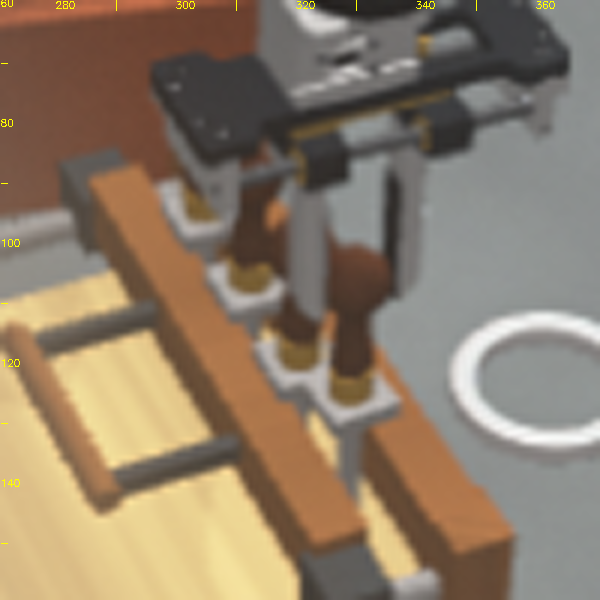

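View pics/u3.png

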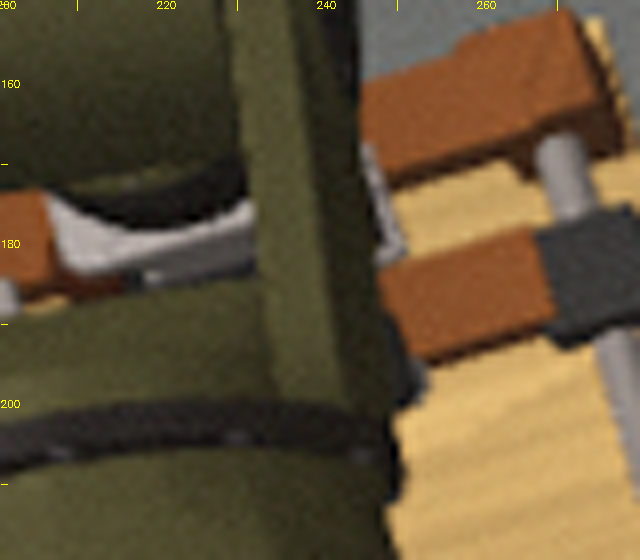

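Emit:
servo_tool(
  series=[
    [0,0,0,0,0,0],
    [0,0,0,0,0,0],
    [0,0,0,0,0,0],
    [0,0,0.5,0,0,0],
    [0,0,1,0,0,0],
    [0,0,1.5,0,0,0],
    [0,0,2,0,0,0],
    [0,0,2.5,0,0,0],
    [0,0,3,0,0,0],
    [0,0,3,0,0,0],
  ],
  grip_force=40,
)

```text
clock: 64.82
eef_pos: [612.8, 122.8, 158.0]
eef_rot: [3.14, 0.0, 1.835]
wrist_force: [0.1, -0.2, -0.5]
finger_gap: 34.4
```

```bash
python3 -c "
from m import *
chk()
look('u4',-96)
"
```

```text
cmd [612.5 122.8 158. ] [180.     0.   105.12]
act [612.8 122.8 158. ] [179.93   0.   105.13] F [ 0.1 -0.2 -0.5] gap 34.4 t 64.82
cmd [612.5 122.8 158. ] [180.     0.   105.12]
act [612.8 122.8 158. ] [179.93   0.   105.13] F [ 0.1 -0.2 -0.5] gap 34.4 t 64.82
exp shoulder px [327.6 133.6] tip [326.9 153.3]
```

View pics/u4.png

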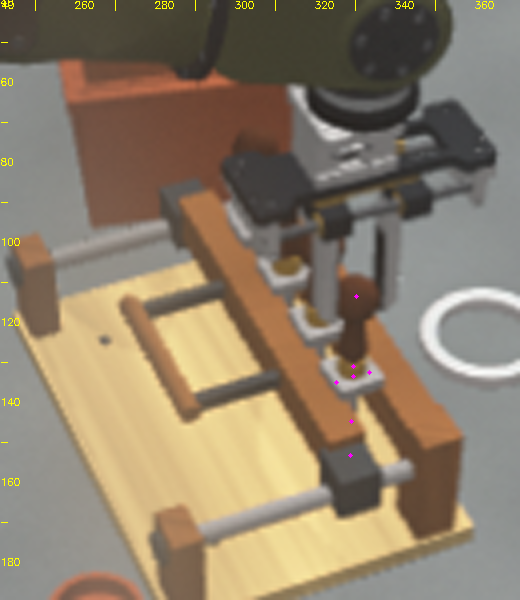

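Emit:
servo_tool(
  series=[
    [0,0,0.1,0,0,0],
    [0,0,0.2,0,0,0],
    [0,0,0.2,0,0,0],
    [0,0,0.2,0,0,0],
    [0,0,0.2,0,0,0],
    [0,0,0.2,0,0,0],
    [0,0,0.2,0,0,0],
    [0,0,0.2,0,0,0],
    [0,0,0.2,0,0,0],
    [0,0,0.2,0,0,0],
  ],
)

```text
clock: 65.7
eef_pos: [612.9, 122.9, 157.7]
eef_rot: [3.139, 0.0, 1.835]
wrist_force: [-3.2, 0.9, 11.8]
finger_gap: 34.3
```

Emit:
servo_tool(
  series=[
    [0,0,0,0,0,0],
    [0,0,0,0,0,0],
    [0,0,0,0,0,0],
    [0,0,0,0,0,0],
    [0,0,0,0,0,0],
    [0,0,-1,0,0,0],
    [0,0,-3,0,0,0],
    [0,0,-6,0,0,0],
    [0,0,-8,0,0,0],
    [0,0,-9,0,0,0],
  ],
  gripper=6,
)

```text
clock: 66.53
eef_pos: [613.1, 122.8, 249.9]
eef_rot: [3.137, 0.001, 1.835]
wrist_force: [0.2, -0.4, -0.0]
finger_gap: 60.0
```

```bash
python3 -c "
from m import *
did([0,0,.2,0,0,0],[0,0,-9,0,0,0])
chk()
plan(440,60,278,60)
"
```

```text
cmd [612.5 122.8 246. ] [180.     0.   105.12]
act [613.1 122.8 249.9] [1.7975e+02 3.0000e-02 1.0513e+02] F [ 0.2 -0.4 -0. ] gap 60.0 t 66.53
shift cm [-1.56, -18.29, -0.2] rot [0.0, -0.0, 0.788] rows trans 4.4 rot 6.3
```

Emit:
servo_tool(
  series=[
    [-0.2,-2.3,0,0,0,0.08],
    [-0.4,-4.6,0,0,0,0.17],
    [-0.6,-6.9,0,0,0,0.27],
    [-0.8,-9.2,0,0,0,0.37],
    [-1,-11.5,0,0,0,0.47],
    [-1.2,-13.8,0,0,0,0.57],
    [-1.4,-16.1,0,0,0,0.67],
    [-1.56,-18.29,-0.2,0,0,0.75],
    [-1.56,-18.29,-0.2,0,0,0.788],
    [-1.56,-18.29,-0.2,0,0,0.788],
  ],
  gripper=0,
)

```text
clock: 67.37
eef_pos: [439.4, 59.7, 248.5]
eef_rot: [3.141, -0.0, 1.045]
wrist_force: [0.3, 0.1, -0.2]
finger_gap: 0.5
```

```bash
python3 -c "
from m import *
chk()
s=camera('side'); crop(s,290,70,370,160,6.5,'pics/v1.png')
t=camera('top'); crop(t,130,140,280,230,5,'pics/v2.png')
x,y=cw(-160,0)
plan(x,y,180,15.15)
plan(x,y,88,15.15)
"
```

```text
cmd [440.  60. 248.] [180.     0.    59.97]
act [439.4  59.7 248.5] [ 1.7996e+02 -3.0000e-02  5.9850e+01] F [ 0.3  0.1 -0.2] gap 0.5 t 67.37
shift cm [10.44, -5.34, 9.8] rot [-0.0, -0.0, 0.782] rows trans 3.7 rot 6.3
shift cm [-0.0, 0.0, 9.2] rot [-0.0, -0.0, 0.0] rows trans 2.2 rot 0.0
```

View pics/v1.png

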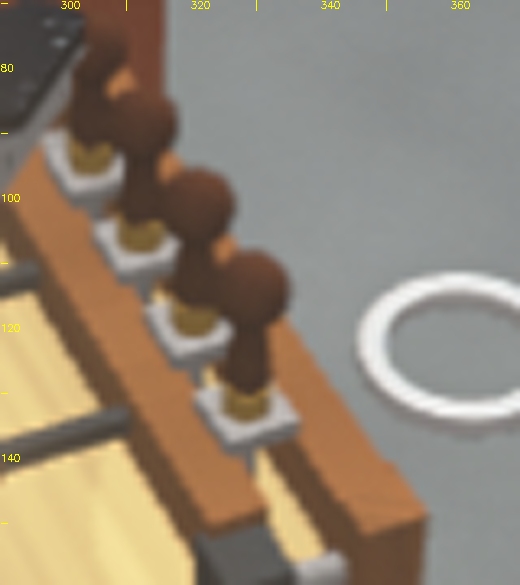

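View pics/v2.png

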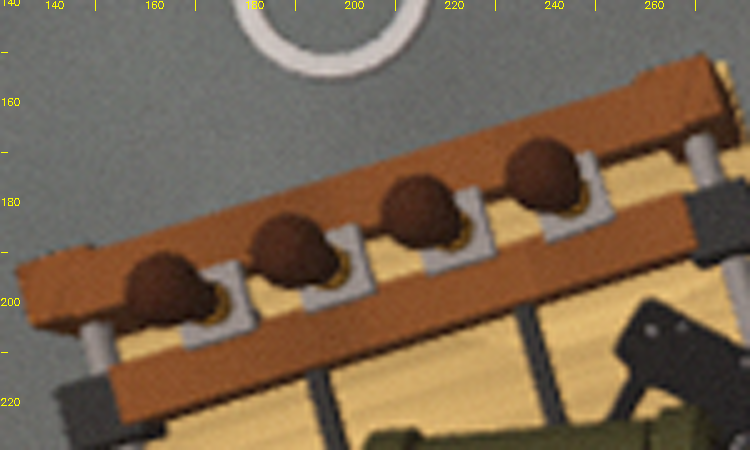

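Emit:
servo_tool(
  series=[
    [1.3,-0.7,0,0,0,0.08],
    [2.6,-1.4,0.5,0,0,0.18],
    [4,-2.1,1.5,0,0,0.28],
    [5.5,-2.8,3,0,0,0.38],
    [7,-3.6,4.5,0,0,0.48],
    [8.5,-4.4,6,0,0,0.58],
    [9.7,-5,7.5,0,0,0.68],
    [10.44,-5.34,9,0,0,0.76],
    [10.44,-5.34,9.8,0,0,0.782],
    [10.44,-5.34,9.8,0,0,0.782],
  ],
)

```text
clock: 68.3
eef_pos: [445.2, 177.0, 148.1]
eef_rot: [3.141, 0.004, 0.267]
wrist_force: [0.5, -0.3, 0.6]
finger_gap: 0.3
```

Emit:
servo_tool(
  series=[
    [0,0,0,0,0,0],
    [0,0,1.2,0,0,0],
    [0,0,2.6,0,0,0],
    [0,0,4,0,0,0],
    [0,0,5.4,0,0,0],
    [0,0,6.8,0,0,0],
    [0,0,8,0,0,0],
    [0,0,9.2,0,0,0],
    [0,0,9.2,0,0,0],
    [0,0,9.2,0,0,0],
  ],
)

```text
clock: 69.13
eef_pos: [446.4, 176.7, 58.8]
eef_rot: [-3.142, -0.0, 0.266]
wrist_force: [0.1, 0.1, 0.1]
finger_gap: 0.8
```

```bash
python3 -c "
from m import *
chk()
s=camera('side'); crop(s,240,60,350,160,5.5,'pics/w1.png')
"
```

```text
cmd [446.  177.1  58. ] [180.     0.    15.17]
act [446.4 176.7  58.8] [-1.800e+02 -2.000e-02  1.523e+01] F [0.1 0.1 0.1] gap 0.8 t 69.13
```

View pics/w1.png

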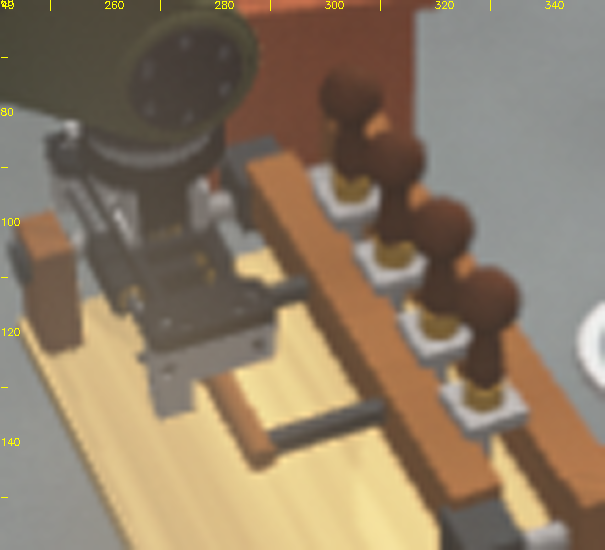

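Emit:
servo_tool(
  series=[
    [0.2,0,0,0,0,0],
    [0.4,0,0,0,0,0],
    [0.6,0,0,0,0,0],
    [0.8,0,0,0,0,0],
    [1.0,0,0,0,0,0],
    [1.2,0,0,0,0,0],
    [1.4,0,0,0,0,0],
    [1.5,0,0,0,0,0],
    [1.6,0,0,0,0,0],
    [1.6,0,0,0,0,0],
  ],
)

```text
clock: 70.02
eef_pos: [461.4, 181.3, 58.0]
eef_rot: [-3.142, 0.0, 0.265]
wrist_force: [-3.5, -0.5, 2.5]
finger_gap: 0.6
```

```bash
python3 -c "
from m import *
did([1.6,0,0,0,0,0]);chk()
s=camera('side'); crop(s,240,60,350,160,5.5,'pics/w2.png')
"
```

```text
cmd [461.4 181.3  58. ] [180.     0.    15.17]
act [461.4 181.3  58. ] [-1.800e+02  1.000e-02  1.517e+01] F [-3.5 -0.5  2.5] gap 0.6 t 70.02
```

View pics/w2.png

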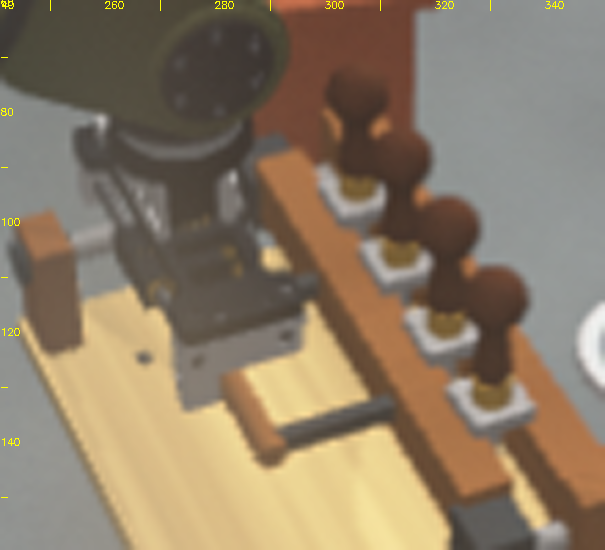

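Emit:
servo_tool(
  series=[
    [0.1,0,0,0,0,0],
    [0.2,0,0,0,0,0],
    [0.3,0,0,0,0,0],
    [0.4,0,0,0,0,0],
    [0.5,0,0,0,0,0],
    [0.6,0,0,0,0,0],
    [0.7,0,0,0,0,0],
    [0.7,0,0,0,0,0],
    [0.7,0,0,0,0,0],
    [0.7,0,0,0,0,0],
  ],
)

```text
clock: 70.9
eef_pos: [468.3, 183.1, 58.0]
eef_rot: [3.142, -0.001, 0.265]
wrist_force: [-0.9, 0.8, 0.3]
finger_gap: 0.2
```

```bash
python3 -c "
from m import *
did([.7,0,0,0,0,0]);chk()
s=camera('side'); crop(s,240,60,350,160,5.5,'pics/w3.png')
"
```

```text
cmd [468.2 183.1  58. ] [180.     0.    15.17]
act [468.3 183.1  58. ] [ 1.800e+02 -3.000e-02  1.517e+01] F [-0.9  0.8  0.3] gap 0.2 t 70.9
```

View pics/w3.png

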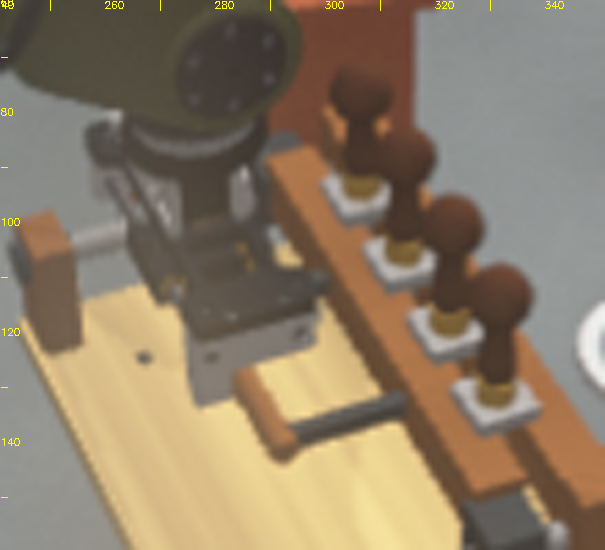

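Emit:
servo_tool(
  series=[
    [0.05,0,0,0,0,0],
    [0.1,0,0,0,0,0],
    [0.15,0,0,0,0,0],
    [0.2,0,0,0,0,0],
    [0.25,0,0,0,0,0],
    [0.3,0,0,0,0,0],
    [0.35,0,0,0,0,0],
    [0.4,0,0,0,0,0],
    [0.4,0,0,0,0,0],
    [0.4,0,0,0,0,0],
  ],
)

```text
clock: 71.78
eef_pos: [472.1, 184.1, 58.0]
eef_rot: [3.142, -0.0, 0.265]
wrist_force: [-3.5, -0.4, 1.9]
finger_gap: 0.3
```

```bash
python3 -c "
from m import *
did([.4,0,0,0,0,0]);chk()
"
```

```text
cmd [472.  184.2  58. ] [180.     0.    15.17]
act [472.1 184.1  58. ] [ 1.800e+02 -1.000e-02  1.517e+01] F [-3.5 -0.4  1.9] gap 0.3 t 71.78
```

Emit:
servo_tool(
  series=[
    [0.05,0,0,0,0,0],
    [0.1,0,0,0,0,0],
    [0.15,0,0,0,0,0],
    [0.2,0,0,0,0,0],
    [0.25,0,0,0,0,0],
    [0.3,0,0,0,0,0],
    [0.3,0,0,0,0,0],
    [0.3,0,0,0,0,0],
    [0.3,0,0,0,0,0],
    [0.3,0,0,0,0,0],
  ],
)

```text
clock: 72.62
eef_pos: [472.2, 184.2, 58.0]
eef_rot: [3.141, 0.006, 0.265]
wrist_force: [-25.8, -8.7, 17.0]
finger_gap: 0.4
```

```bash
python3 -c "
from m import *
did([.3,0,0,0,0,0]);chk()
s=camera('side'); crop(s,240,60,350,160,5.5,'pics/w4.png')
"
```

```text
cmd [474.9 184.9  58. ] [180.     0.    15.17]
act [472.2 184.2  58. ] [179.98   0.37  15.19] F [-25.8  -8.7  17. ] gap 0.4 t 72.62
```

View pics/w4.png

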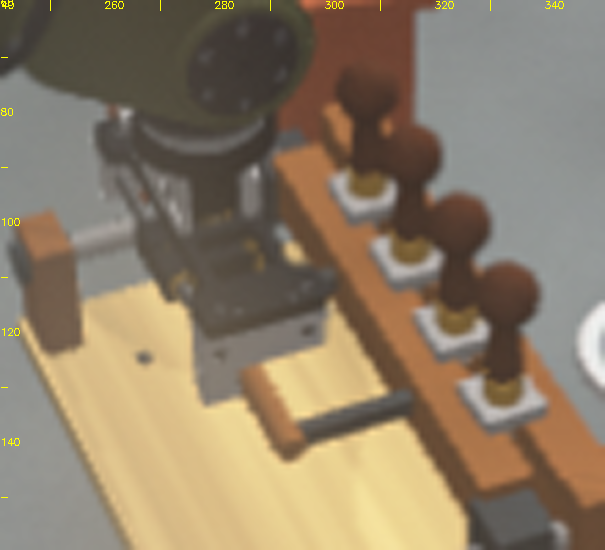

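Emit:
servo_tool(
  series=[
    [0.05,0,0,0,0,0],
    [0.1,0,0,0,0,0],
    [0.1,0,0,0,0,0],
    [0.1,0,0,0,0,0],
    [0.1,0,0,0,0,0],
    [0.1,0,0,0,0,0],
    [0.1,0,0,0,0,0],
    [0.1,0,0,0,0,0],
    [0.1,0,0,0,0,0],
    [0.1,0,0,0,0,0],
  ],
)

```text
clock: 73.5
eef_pos: [472.2, 184.1, 58.0]
eef_rot: [3.141, 0.009, 0.265]
wrist_force: [-33.5, -11.0, 23.7]
finger_gap: 0.2
```

```bash
python3 -c "
from m import *
did([.1,0,0,0,0,0]);chk()
g=12
c=camera('side')
P=[[*cw(u,v),120] for u in(0,-g,-g-30) for v in(-140,-120,-60,0,60,120,140)]
crop(c,240,60,350,160,5.5,'pics/w5.png',proj(c,P))
c=camera('top')
crop(c,130,140,280,250,5,'pics/w6.png',proj(c,P))
"
```

```text
cmd [475.9 185.2  58. ] [180.     0.    15.17]
act [472.2 184.1  58. ] [179.98   0.51  15.19] F [-33.5 -11.   23.7] gap 0.2 t 73.5
```

View pics/w5.png

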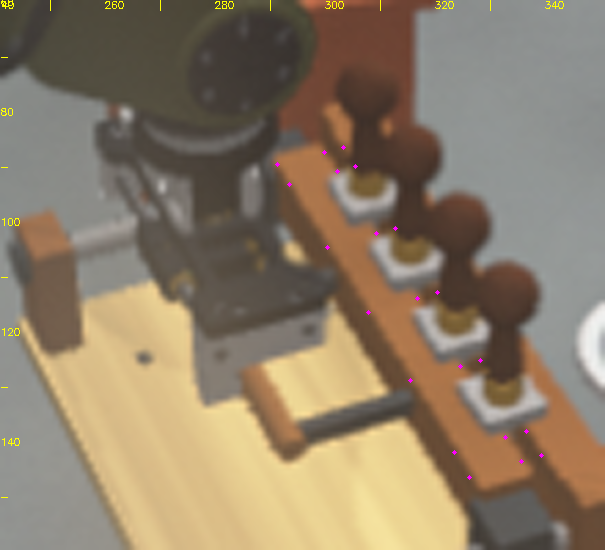

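View pics/w6.png

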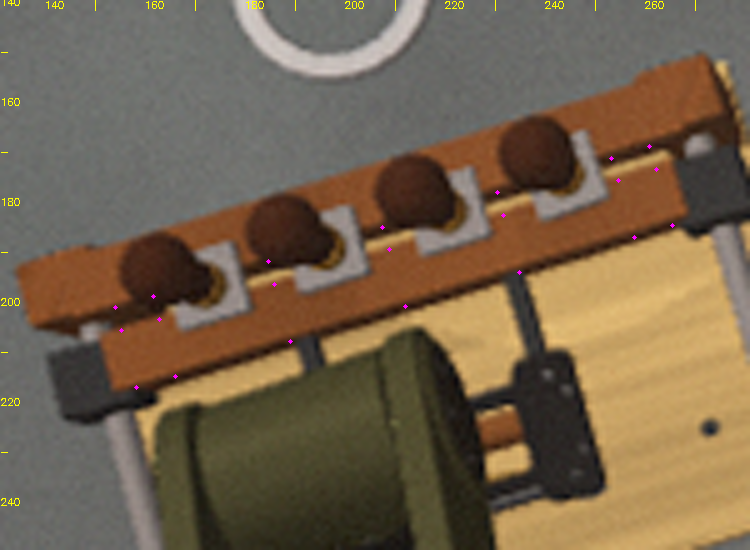

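Emit:
servo_tool(
  series=[
    [0,0,0,0,0,0],
    [-0.2,0,0,0,0,0],
    [-0.4,0,0,0,0,0],
    [-0.8,0,0,0,0,0],
    [-1.2,0,0,0,0,0],
    [-1.8,0,0,0,0,0],
    [-2.4,0,0,0,0,0],
    [-3,0,0,0,0,0],
    [-3,0,0,0,0,0],
    [-3,0,0,0,0,0],
  ],
)

```text
clock: 74.43
eef_pos: [446.8, 177.3, 58.2]
eef_rot: [-3.142, -0.0, 0.265]
wrist_force: [0.2, -0.5, -0.3]
finger_gap: 0.3
```

Emit:
servo_tool(
  series=[
    [0,0,-2,0,0,0],
    [0,0,-4,0,0,0],
    [0,0,-7,0,0,0],
    [0,0,-10,0,0,0],
    [0,0,-13,0,0,0],
    [-2,2,-16,0,0,0],
    [-4,5,-16,0,0,0],
    [-6,9,-16,0,0,0],
    [-6,13,-16,0,0,0],
    [-6,16,-16,0,0,0],
  ],
)

```text
clock: 75.27
eef_pos: [430.7, 4.8, 218.8]
eef_rot: [3.141, -0.002, 0.265]
wrist_force: [1.2, 1.1, -0.3]
finger_gap: 0.5
```

Emit:
servo_tool(
  series=[
    [0,3,0,0,0,0],
    [0,6,0,0,0,0],
    [0,9,0,0,0,0],
    [0,12,0,0,0,0],
    [0,15,0,0,0,0],
    [0,15,0,0,0,0],
    [0,15,0,0,0,0],
    [0,15,0,0,0,0],
    [0,15,0,0,0,0],
    [0,15,0,0,0,0],
  ],
)

```text
clock: 76.1
eef_pos: [470.1, -136.8, 218.3]
eef_rot: [3.141, -0.0, 0.266]
wrist_force: [-0.0, -0.2, 0.1]
finger_gap: 0.1
```

```bash
python3 -c "
from m import *
print({k:np.round(v,2) for k,v in read_state().items()})
c=camera('side'); g=12
P=[[*cw(u,v),120] for u in(0,-g,-g-30) for v in(-140,-120,-60,0,60,120,140)]
crop(c,240,60,350,160,5.5,'pics/x1.png')
cv2.imwrite('pics/x3.png',c['pixels'][:,:,::-1])
c=camera('top')
crop(c,120,140,280,290,4.5,'pics/x2.png',proj(c,P))
"
```

```text
{'clock': np.float64(76.1), 'joints': array([-0.36,  0.13,  1.62,  0.  ,  1.39,  0.95]), 'qd': array([-0.,  0., -0., -0.,  0., -0.]), 'effort': array([-2.800e-01, -4.381e+01, -3.609e+01,  5.000e-02, -5.000e-02,
        1.000e-02]), 'eef_pos': array([ 470.12, -136.79,  218.29]), 'eef_rot': array([ 3.14, -0.  ,  0.27]), 'wrist_force': array([-0.05, -0.16,  0.05]), 'moment': array([-0.02, -0.04, -0.04]), 'finger_gap': np.float64(0.05)}
```

View pics/x1.png

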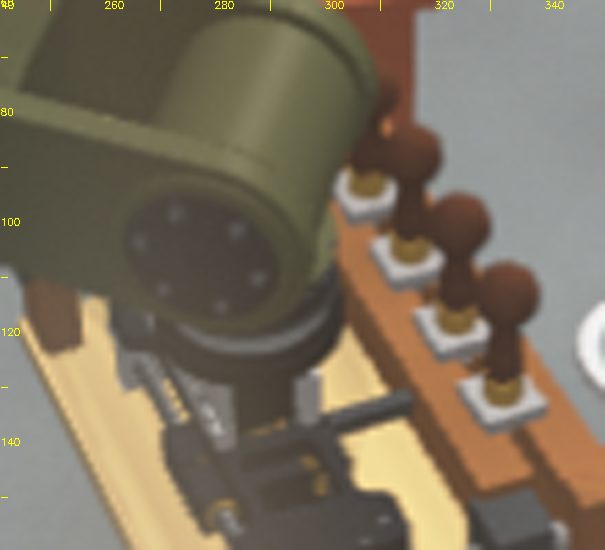

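View pics/x2.png

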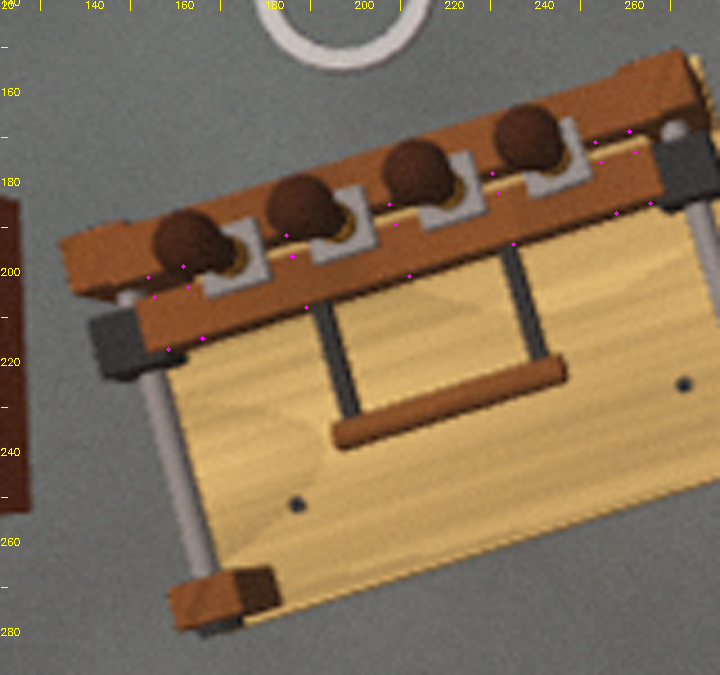

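View pics/x3.png

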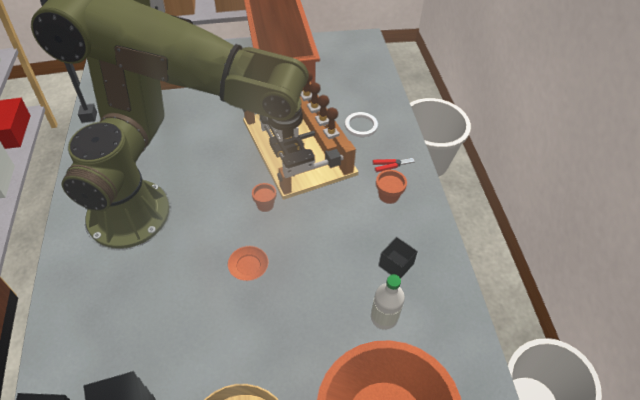

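```bash
python3 -c "
from cell import sign_off
print(sign_off())"
```

```text
the job is handed in; nothing more can be done
None
```

All four tools (dibber, hook, fork and spatula) hang ball end up by their bolsters in the clamp. The jaw is pushed shut on the shanks, and the job was handed in at about 76 s.

**How it was done:** I slid the jaw in to a gap of about 27 mm. Each tool was then picked up by its ball in a light grip, lowered into the slot until it rested on the jaws, and released. Finally I pushed the handle with the closed fingers until it stopped at about 35 N, then backed away.

**Last checks:**
- **Jaw and tools:** the overlay of a 12 mm gap matches the pictures after release. All four tools look upright with their bolsters on both jaws.
- **Robot:** it is well clear of everything and the wrist force reads zero.
- **Pots and other things:** they look to be where they started.
- **Not checked:** I could not measure the jaw's force on each shank separately, only the total push.

**What went wrong or disagreed:**
- **Finger height:** the real fingertips sit about 30 mm above the reported TCP. I first missed the handle because of this. I found the offset by touching the handle's top at about 24 N, and allowed for it from then on.
- **Spatula:** after I placed it, it was found shifted about 20 mm along the slot and turned about 20 degrees, barely on the sliding jaw. This was probably the announced knock. I picked it up and set it back before closing the jaw.

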